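Strip a fuel rail of its injectors in a toggle-clamp fixture for spraying

TASK

This fuel rail stands, injectors up, on the freely spinning spray turntable; the injectors must come out before it is sprayed. Put it in the clamping fixture, its middle boss in line with the pad (open the toggle clamp first if you find it shut or half shut), lock the clamp on it, only then pull out every injector and put them all in the steel tray; last, unclamp the bare rail and stand it, cups up, back on the middle of the turntable. Do not shove or knock over the carburettor or the spray can.

Things in the scene. Friction and masses are not known exactly. Their poses are not given: they have to be found in the camera images.
- rail: aluminium bar 190 x 26 x 26 mm, 0.53 kg; origin under its middle, x along it, z up. A boss 28 (x) x 26 (y) mm on its middle, top 48 mm above the origin, is the place to lift it, fingers closing along y. Injector cups, 15 mm wide, at x = -72, -38, 38, 72 mm; seated injectors reach 72 mm above the origin. Stands loose on the turntable, at any angle; may go into the nest either way round
- nest (a point): where the rail's origin belongs when clamped: floor of the nest, 22 mm above the bench; z up, x along the nest (= the rail's x or -x), y towards the clamp. Two white plastic supports at x = -55 and 55 mm: floor, a fence 13 mm to the -y side (26 mm high, flared above), a lip 23 mm to the +y side (14 mm high, flared), so the bar drops in with 10 mm to spare and the clamp pushes it to the fence
- fixture: the bolted-down fixture, origin 22 mm below nest, same axes. Nothing stops the rail along x: its middle must come within 10 mm of nest, in front of the pad. A push-type toggle clamp stands on the +y side, its fixed parts more than 60 mm from nest and up to 55 mm above the bench; its linkage rises to 75 mm when open
- clamp_handle (a joint): handle angle, rad: 0 = shut and locked (upright, leaning 9 deg towards the nest), 1.6 = open (swung back from the nest, about level). It may start anywhere between and stays where it is left. Opening draws the pad back; above 1.3 the nest is free. Shutting on the rail, the pad touches at about 0.4, takes up to 8 N at the grip, and goes over dead centre at 0.05: push on to 0. Locked, it stays
- handle_grip (a point): middle of the handle's round black grip, 20 mm across; the grip runs along the point's z from 40 mm below to 33 mm beyond it; x is parallel to the hinge. Pinch it across x; it swings on a 90 mm radius round handle_hinge and must turn between the fingers, which a firm pinch resists: regrip on the way. 127 mm above the bench when shut, about 48 mm when open
- handle_hinge (a point): point on the handle's hinge axis (axis along x), 38 mm above the bench, 158 mm from nest on its +y side; axes as nest
- clamp_pad (a point): middle of the rubber pad's face, 38 mm above the bench in line with nest; 9 mm to the +y side of nest when shut on nothing, 73 mm when open
- pad: rubber pad of the clamp, 16 mm across, sprung 8 N per mm; origin at the middle of its face; locked on the rail it presses with 25 to 45 N
- tray: open steel tray 160 (x) x 112 (y) mm, 26 mm high, walls and floor 3 mm; loose, 0.6 kg, empty at first; origin under its centre. Injectors may stand or lie in it
- injector_1: fuel injector 62 mm long, may be absent; origin half way along, z along it to the nozzle (up in the rail). Round: 20 mm across from 8 mm below to 9 mm above origin, 14 mm across the top 20 mm; a plug socket reaches 17 mm out on +x. Lowest 16 mm sits in the rail's cup at x = -72 mm; a spring ball holds it: a straight pull of about 5 to 12 N snaps it free; 50 g
- injector_2: fuel injector 62 mm long, may be absent; origin half way along, z along it to the nozzle (up in the rail). Round: 20 mm across from 8 mm below to 9 mm above origin, 14 mm across the top 20 mm; a plug socket reaches 17 mm out on +x. Lowest 16 mm sits in the rail's cup at x = -38 mm; a spring ball holds it: a straight pull of about 5 to 12 N snaps it free; 50 g
- injector_3: fuel injector 62 mm long, may be absent; origin half way along, z along it to the nozzle (up in the rail). Round: 20 mm across from 8 mm below to 9 mm above origin, 14 mm across the top 20 mm; a plug socket reaches 17 mm out on +x. Lowest 16 mm sits in the rail's cup at x = 38 mm; a spring ball holds it: a straight pull of about 5 to 12 N snaps it free; 50 g
- injector_4: fuel injector 62 mm long, may be absent; origin half way along, z along it to the nozzle (up in the rail). Round: 20 mm across from 8 mm below to 9 mm above origin, 14 mm across the top 20 mm; a plug socket reaches 17 mm out on +x. Lowest 16 mm sits in the rail's cup at x = 72 mm; a spring ball holds it: a straight pull of about 5 to 12 N snaps it free; 50 g
- cup_1 (a point): where the origin of injector 1 lies when fully home in the rail: 41 mm above the rail's origin at its x = -72 mm; moves with the rail
- cup_2 (a point): where the origin of injector 2 lies when fully home in the rail: 41 mm above the rail's origin at its x = -38 mm; moves with the rail
- cup_3 (a point): where the origin of injector 3 lies when fully home in the rail: 41 mm above the rail's origin at its x = 38 mm; moves with the rail
- cup_4 (a point): where the origin of injector 4 lies when fully home in the rail: 41 mm above the rail's origin at its x = 72 mm; moves with the rail
- turntable: grey round turntable of 230 mm diameter, top 30 mm above the bench; origin under its centre; the platter turns freely at a touch, the foot is fixed
- carburettor: bystander: carburettor, 82 x 90 x 109 mm, behind the turntable; origin under it
- brake_cleaner: bystander: aerosol can 66 mm in diameter, 225 mm high, behind the turntable; origin under it

How it is judged:
By the outcome, as a careful person would: the job done as asked, in the order asked, and still so for the second after the job is handed in, with the robot touching nothing.
Of injector_1, injector_2, injector_3, injector_4 only 2 to 4 are there at a start; the rules pass over those that are not, and their reading is None.
At some moment in a run one of tray, rail may be knocked a few centimetres aside while the robot is not near it.
Once in a run the grip may slacken for a moment while it holds something.
It also fails if it takes over 210 s, if anything falls off the work surface, if the arm or the gripper's body presses on something with over 40 N, if the wrist force passes 120 N, or if a joint passes its speed limit or range.

ROBOT

A 7-joint arm with a two-finger parallel gripper is mounted at the origin on a cart in front of the work surface, level with it; the furniture and walls round the work are solid. World frame = base frame: x ahead of the robot, y to its left, z up, the work surface at z = 0. Lengths are in m, angles in rad, forces in N, time in s.
With the tool pointing down it reaches from about 0.425 to 0.875 m from the base axis. Payload 4.7 kg.
Tool frame: the origin (TCP) lies at the very end of the fingers, on their centre line; the grasp point (between the pads) lies 19 mm behind it; x points along the fingers, y is the direction in which the jaws open and shut, and the axes are right-handed (so a half turn about x gives the same grasp; the last joint's range is limited). The gripper opens to 87 mm and grips with 3 to 60 N. Pads are 19 mm wide; open, the fingers measure 117 mm over their backs; the gripper's body (75 mm by 190 mm) begins 51 mm behind the grasp point.
Start: joints at [1.262, 0.321, -0.07, 1.45, 0.023, 1.371, -0.057], TCP at [0.206, -0.616, 0.191] pointing down, gripper open.
Joint ranges: [-2.86, 2.86], [-0.3, 2.09], [-1.38, 1.24], [0.06, 2.45], [-1.56, 4.7], [0.09, 2.05], [-2.69, 2.69]. Speed limits (rad/s): [2.57, 2.57, 3.14, 3.14, 3.14, 3.14, 3.14].

INTERFACE

Orientations are given as a rotation vector (axis times angle).
In Python, from bench import ctrl gives the robot as it stands.
- The arm moves only by the tool step_arm, never from a script. Its argument "increments" is one flat list of numbers, 6 for each row, row after row: the shift along the tool's x, y, z in cm, then the turn, a rotation vector about the tool's x, y, z in rad. In form: [tx, ty, tz, ax, ay, az, tx, ty, tz, ax, ay, az, ...]. A call has 1 to 12 rows; each row shifts and turns the commanded pose from where the row before left it, along the tool's axes as they then stand; what a row does not reach is not made up. A row lasts 1/8 s, in which the tool goes at most 62.5 mm and 10.7 degrees, less where a joint would pass 70% of its speed; a pose out of reach is approached as far as the arm can. A call with a gripper value outside its range is refused whole. "fingers" is the opening in per cent of the stroke, from 0 (shut) to 100 (fully open), set as the call begins (left out, the last holds). The fingers move at their own pace and stop on an object; "force" is the grip in N (left out, the last holds). Time passes only in rows, so rows that do not move let the fingers close. It gives the time, the measured TCP pose, the force and the opening at its end, in the units of the state.
- ctrl.get_state(): the state, without advancing time (a new reading comes with each control period).
- ctrl.get_image(name): name is "scene" or "top" or "wrist"; returns the picture (400x640x3 uint8, red, green, blue); there is no depth.
- ctrl.camera_params(name): a dict with "vertical_fov" (degrees; the focal length in pixels is half the picture's height over the tangent of half this angle, whatever the lens; pixels are square), "cx", "cy" (the principal point, pixels), "R" (3x3) and "t" (3): a world point X has camera coordinates R X + t. Camera axes: x right, y down, z forward; pixel columns grow to the right and rows downward; lengths in m; the calibration is good to about 2 mm. A picture is of the moment at which its call begins: read the wrist's pose just before it. camera_params takes no time and is no camera call; for the wrist camera it gives the pose at the moment of the call.
- ctrl.close_job(): hands the job in, once; it reports no verdict.
Trained networks look in the newest picture that a camera, given by its name, has taken for a name from the list of things; names that differ only in an ending like _2 or _b are one class to them, and where a whole thing is asked for, a point or a joint stands for the part that bears it (a point fixed in the world has none). Each returns a list of dicts, best first, with "score" (0 to 1); they miss things now and then, are a little off and sometimes report something else, mostly with a low value. They report only what shows in the picture. A call takes as long as a camera call.
- ctrl.search_frame(camera, name): "xyz" ([x, y, z] in m, in the coordinates of the camera as it stood for that picture, good to about 4 mm: the middle of the surface that is visible of it).
- ctrl.silhouettes(camera, name): "pixels" (400x640 bool, what is visible of it).
- ctrl.spot_point(camera, name): "xyz" ([x, y, z] in m, in the coordinates of the camera as it stood for that picture, good to about 4 mm: a listed point, or the origin of a listed thing).
The state is a dict: "time": time; "joint_positions": joint angles; "qd": joint speeds; "joint_torque": joint torques, N m; "position": TCP position; "tool_rot": TCP orientation; "ft_force": force on the tool from outside, world axes, zero at the start; "torque": the same for the moment, N m; "grip_width": opening from 0.0 (shut) to 1.0 (fully open).
Only numpy, scipy, OpenCV 4.12 (cv2) and the standard library are available. Lean on these libraries where they do the work, as an engineer would, in place of code of your own. Each camera call takes 0.05 s, during which the arm holds its last target.

## Working session

There is one attempt and no reset: what is moved stays moved. The work goes in short steps, Python scripts to look and compute and a tool call to move; the robot and the scene stay as the last step left them, time stands still between calls to the robot, and variables do not carry over. Pictures are saved under pics/ and viewed, and the job is handed in when it is done.

Besides the shell and the picture viewer there is one more tool, called after "Request:" by a JSON object that holds its "name" and its "arguments". step_arm: Moves the arm, as the interface text tells. Its arguments: {"type":"object","properties":{"increments":{"type":"array","items":{"type":"number"}},"fingers":{"type":"number"},"force":{"type":"number"}},"required":["increments"]}

```bash
ls; mkdir -p pics; cat > h.py <<'E'
import numpy as np, cv2
from bench import ctrl
from scipy.spatial.transform import Rotation as Rot
def snap(cam,fn=None):
    p=ctrl.camera_params(cam); im=ctrl.get_image(cam)
    if fn: cv2.imwrite('pics/'+fn,cv2.cvtColor(np.asarray(im),cv2.COLOR_RGB2BGR))
    return im,p
def w(p,xyz): 
    return np.array(p['R']).T@(np.array(xyz)-np.array(p['t']))
def proj(p,X):
    c=np.array(p['R'])@np.array(X)+np.array(p['t']); f=200/np.tan(np.radians(p['vertical_fov'])/2)
    return np.array([p['cx']+f*c[0]/c[2],p['cy']+f*c[1]/c[2]])
def ray(p,uv,z):
    f=200/np.tan(np.radians(p['vertical_fov'])/2)
    R=np.array(p['R']);o=-R.T@np.array(p['t']); d=R.T@np.array([(uv[0]-p['cx'])/f,(uv[1]-p['cy'])/f,1])
    return o+d*(z-o[2])/d[2]
def spot(cam,p,name,n=3):
    for r in ctrl.spot_point(cam,name)[:n]: print(cam,name,round(r['score'],2),np.round(w(p,r['xyz']),4))
def st():
    s=ctrl.get_state(); print('t',round(s['time'],2),'pos',np.round(s['position'],4),'ft',np.round(s['ft_force'],1),'grip',round(s['grip_width'],3)); R=Rot.from_rotvec(s['tool_rot']).as_matrix(); print(np.round(R,3).tolist()); print('q',np.round(s['joint_positions'],3)); return s,R
E
python3 - <<'E'
from h import *
st()
for c in ('scene','top','wrist'):
    im,p=snap(c,c+'0.png'); print(c,p)
    if c!='wrist':
        for n in ['rail','nest','handle_grip','handle_hinge','clamp_pad','tray','turntable','carburettor','brake_cleaner','fixture']: spot(c,p,n,1)
        spot(c,p,'injector_1',6)
        spot(c,p,'cup_1',6)
E
```

```text
pics
t 0.0 pos [ 0.2059 -0.6159  0.1902] ft [ 0.4  0.1 -1. ] grip 1.0
[[-0.001, 0.317, -0.948], [0.002, -0.948, -0.317], [-1.0, -0.002, 0.0]]
q [ 1.262  0.322 -0.07   1.452  0.023  1.371 -0.057]
scene {'vertical_fov': 56.14327457240003, 'cx': 320.5916801217338, 'cy': 201.3150525421482, 'R': array([[-0.79796143, -0.60270001,  0.00320161],
       [-0.47421474,  0.62455349, -0.62052664],
       [ 0.37199184, -0.49667458, -0.78417883]]), 't': array([0.48538293, 0.32981286, 1.11265472])}
scene rail 0.78 [ 0.5033 -0.2712  0.0237]
scene nest 0.61 [ 0.5221 -0.0178  0.0172]
scene handle_grip 0.74 [0.5021 0.1359 0.125 ]
scene handle_hinge 0.59 [0.5067 0.1375 0.0364]
scene tray 0.72 [0.4286 0.3746 0.0025]
scene turntable 0.71 [ 5.141e-01 -2.677e-01 -3.000e-04]
scene carburettor 0.96 [ 0.7836 -0.1033 -0.0011]
scene brake_cleaner 0.8 [ 0.719  -0.2395 -0.    ]
scene fixture 0.71 [0.5062 0.1373 0.034 ]
scene injector_1 0.46 [ 0.4687 -0.2494  0.0693]
scene injector_1 0.41 [ 0.5384 -0.2911  0.0673]
scene cup_1 0.85 [ 0.5621 -0.308   0.0701]
scene cup_1 0.67 [ 0.4706 -0.2476  0.0683]
scene cup_1 0.66 
[... 758 characters left out ...]
.58 [ 0.7224 -0.2339 -0.0011]
top fixture 0.84 [ 0.5237 -0.0151 -0.0014]
top injector_1 0.63 [ 0.4702 -0.247   0.0694]
top injector_1 0.52 [ 0.5374 -0.2885  0.0725]
top injector_1 0.5 [0.5058 0.1424 0.1258]
top cup_1 0.9 [ 0.564  -0.3051  0.0677]
top cup_1 0.85 [ 0.4376 -0.2331  0.0674]
top cup_1 0.75 [ 0.4683 -0.2429  0.0685]
top cup_1 0.62 [ 0.5345 -0.2878  0.0722]
wrist {'vertical_fov': 66.1178898822649, 'cx': 316.3229716495569, 'cy': 195.5893669615779, 'R': array([[ 3.17264960e-01, -9.48336524e-01,  8.84674952e-04],
       [-9.11407217e-01, -3.04652241e-01,  2.76629531e-01],
       [-2.62068369e-01, -8.85711561e-02, -9.60976233e-01]]), 't': array([-0.65124522, -0.03247222,  0.39119789])}
```

View pics/scene0.png

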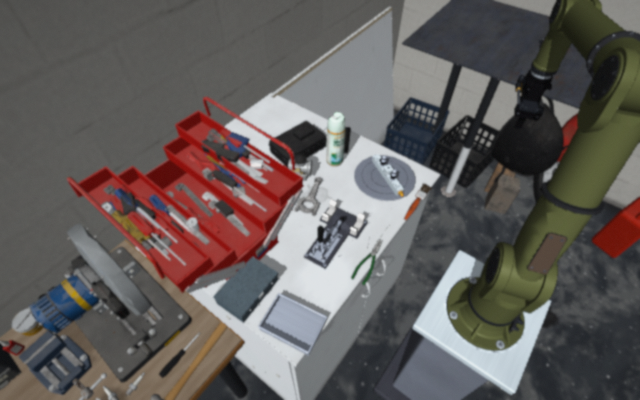

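View pics/top0.png

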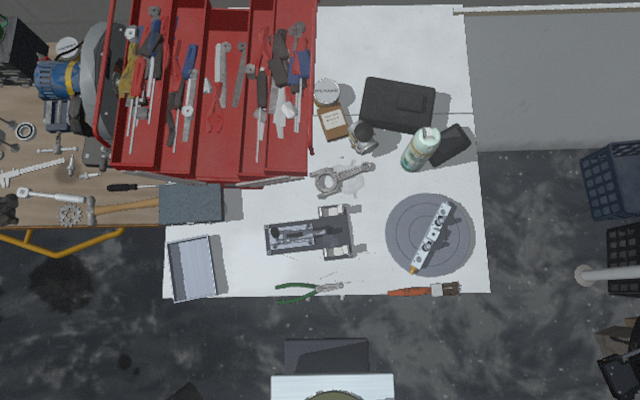

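```bash
cat >> h.py <<'E'
def down(th):
    c,s=np.cos(np.radians(th)),np.sin(np.radians(th))
    return np.array([[0,c,s],[0,s,-c],[-1,0,0.]])
def plan(wps,start=None):
    """wps: list of (pos,R or yawdeg,nrows). prints rows"""
    s=ctrl.get_state()
    P=np.array(s['position']); R=Rot.from_rotvec(s['tool_rot']).as_matrix()
    if start is not None: P,R=start
    out=[]
    for pos,Rt,n in wps:
        if np.isscalar(Rt): Rt=down(Rt)
        P0,R0=P.copy(),R.copy(); dr=Rot.from_matrix(R0.T@Rt).as_rotvec()
        for i in range(1,n+1):
            Pi=P0+(np.array(pos)-P0)*i/n; Ri=R0@Rot.from_rotvec(dr*i/n).as_matrix()
            tr=np.round(R.T@(Pi-P)*100,2); a=np.round(Rot.from_matrix(R.T@Ri).as_rotvec(),3)
            if np.linalg.norm(tr)>6.25 or np.linalg.norm(a)>.186: print('TOO FAST',tr,a)
            out.append(list(tr+0.)+list(a+0.))
            P=P+R@(tr/100); R=R@Rot.from_rotvec(a).as_matrix()
    print(len(out),'rows:',', '.join('%g'%v for r in out for v in r)); return P,R
E
python3 - <<'E'
from h import *
plan([((0.5,-0.15,.36),-15,10)])
E
```

```text
10 rows: -1.69, -3.49, -4.27, -0.099, 0, 0, -1.69, -3.05, -4.59, -0.098, 0, 0, -1.68, -2.59, -4.86, -0.099, 0, 0, -1.69, -2.1, -5.1, -0.098, 0, 0, -1.69, -1.58, -5.28, -0.099, 0, 0, -1.69, -1.06, -5.41, -0.099, 0, 0, -1.68, -0.52, -5.49, -0.098, 0, 0, -1.69, 0.03, -5.52, -0.099, 0, 0, -1.69, 0.56, -5.48, -0.099, 0, 0, -1.69, 1.11, -5.4, -0.098, 0, 0
```

Request:
{"name": "step_arm", "arguments": {"increments": [-1.69, -3.49, -4.27, -0.099, 0, 0, -1.69, -3.05, -4.59, -0.098, 0, 0, -1.68, -2.59, -4.86, -0.099, 0, 0, -1.69, -2.1, -5.1, -0.098, 0, 0, -1.69, -1.58, -5.28, -0.099, 0, 0, -1.69, -1.06, -5.41, -0.099, 0, 0, -1.68, -0.52, -5.49, -0.098, 0, 0, -1.69, 0.03, -5.52, -0.099, 0, 0, -1.69, 0.56, -5.48, -0.099, 0, 0, -1.69, 1.11, -5.4, -0.098, 0, 0, 0, 0, 0, 0, 0, 0]}}

```text
time: 2.72
position: [0.5026, -0.1443, 0.3618]
tool_rot: [1.395, 1.078, -1.389]
ft_force: [-0.0, -0.8, 0.1]
grip_width: 1.006
```

```bash
python3 - <<'E'
from h import *
st()
im,p=snap('wrist','w1.png'); 
for n in ['rail','nest','handle_grip','handle_hinge','clamp_pad','tray','turntable','fixture']: spot('wrist',p,n,2)
spot('wrist',p,'injector_1',6)
spot('wrist',p,'cup_1',6)
E
```

```text
t 2.73 pos [ 0.5026 -0.1443  0.3618] ft [-0.  -0.8  0.1] grip 1.006
[[0.004, 0.968, -0.249], [0.001, -0.249, -0.969], [-1.0, 0.003, -0.002]]
q [ 0.771  0.044 -0.56   1.445  0.022  1.656 -0.038]
wrist rail 0.81 [ 0.5034 -0.267   0.0319]
wrist nest 0.82 [ 0.5223 -0.0154  0.0236]
wrist nest 0.74 [ 0.5025 -0.2683  0.0309]
wrist handle_hinge 0.35 [ 0.5229 -0.0173  0.0016]
wrist clamp_pad 0.46 [ 0.5201 -0.0071  0.0351]
wrist clamp_pad 0.32 [ 0.5366 -0.2879  0.0699]
wrist turntable 0.65 [ 0.5051 -0.2657 -0.    ]
wrist turntable 0.37 [ 0.7182 -0.2468  0.0008]
wrist fixture 0.65 [ 0.5263 -0.0174 -0.001 ]
wrist injector_1 0.75 [ 0.4662 -0.2492  0.0731]
wrist injector_1 0.49 [ 0.5382 -0.2865  0.0733]
wrist cup_1 0.66 [ 0.5374 -0.2898  0.0695]
wrist cup_1 0.59 [ 0.4731 -0.2504  0.0757]
wrist cup_1 0.58 [ 0.4446 -0.2316  0.0724]
wrist cup_1 0.3 [ 0.505  -0.2658  0.0008]
```

View pics/w1.png

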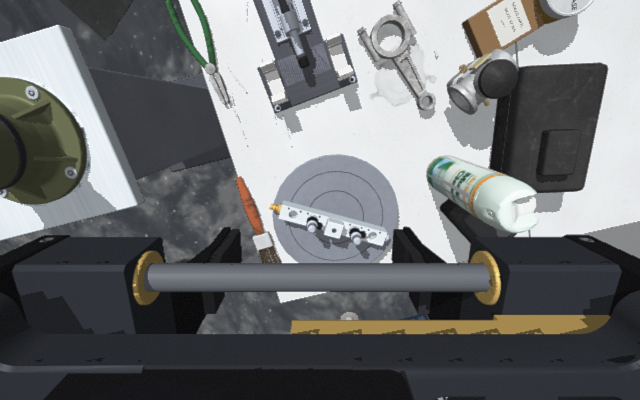

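```bash
python3 - <<'E'
from h import *
plan([((0.505,0.12,.30),6.2,6)])
E
```

```text
6 rows: 1, -1.09, -4.38, -0.062, 0, 0, 1, -0.81, -4.43, -0.062, 0, 0, 1, -0.54, -4.48, -0.062, 0, 0, 1, -0.26, -4.5, -0.062, 0, 0, 0.99, 0.02, -4.51, -0.061, 0, 0, 1, 0.29, -4.5, -0.062, 0, 0
```

Request:
{"name": "step_arm", "arguments": {"increments": [1, -1.09, -4.38, -0.062, 0, 0, 1, -0.81, -4.43, -0.062, 0, 0, 1, -0.54, -4.48, -0.062, 0, 0, 1, -0.26, -4.5, -0.062, 0, 0, 0.99, 0.02, -4.51, -0.061, 0, 0, 1, 0.29, -4.5, -0.062, 0, 0, 0, 0, 0, 0, 0, 0]}}

```text
time: 4.15
position: [0.5035, 0.1251, 0.2996]
tool_rot: [1.123, 1.264, -1.123]
ft_force: [0.4, 0.5, 1.0]
grip_width: 0.999
```

```bash
python3 - <<'E'
from h import *
st()
im,p=snap('wrist','w2.png'); 
for n in ['nest','handle_grip','handle_hinge','clamp_pad','tray','fixture']: spot('wrist',p,n,1)
E
```

```text
t 4.15 pos [0.5035 0.1251 0.2996] ft [0.4 0.5 1. ] grip 0.999
[[-0.001, 0.993, 0.117], [0.001, 0.117, -0.993], [-1.0, -0.001, -0.002]]
q [ 0.505  0.051 -0.822  1.568  0.036  1.539 -0.201]
wrist nest 0.56 [ 0.5198 -0.0177  0.0239]
wrist handle_grip 0.78 [0.5058 0.1333 0.1242]
wrist handle_hinge 0.73 [0.5069 0.1415 0.0371]
wrist clamp_pad 0.51 [ 0.5238 -0.0076  0.0364]
wrist fixture 0.59 [ 0.5225 -0.0185  0.0029]
```

View pics/w2.png

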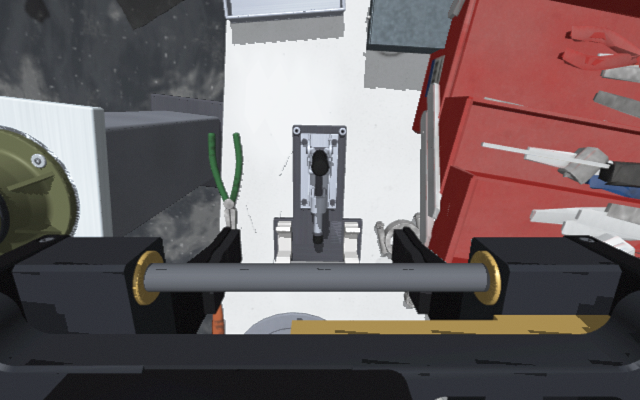

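```bash
python3 - <<'E'
from h import *
plan([((0.5055,0.1365,.18),6.2,3),((0.5055,0.1365,.108),6.2,2)])
E
```

```text
5 rows: 4.01, 0.07, -0.58, -0.001, 0, 0, 4.01, 0.06, -0.57, 0, 0, 0, 4.01, 0.07, -0.57, -0.001, 0, 0, 3.6, 0, 0, 0, 0, 0, 3.6, 0, -0.01, 0, 0, 0
```

Request:
{"name": "step_arm", "arguments": {"increments": [4.01, 0.07, -0.58, -0.001, 0, 0, 4.01, 0.06, -0.57, 0, 0, 0, 4.01, 0.07, -0.57, -0.001, 0, 0, 3.6, 0, 0, 0, 0, 0, 3.6, 0, 0, 0, 0, 0, 0, 0, 0, 0, 0, 0], "fingers": 50, "force": 10}}

```text
time: 5.25
position: [0.503, 0.1365, 0.1056]
tool_rot: [1.125, 1.263, -1.132]
ft_force: [0.9, 0.0, 0.5]
grip_width: 0.511
```

Request:
{"name": "step_arm", "arguments": {"increments": [0, 0, 0, 0, 0, 0, 0, 0, 0, 0, 0, 0, 0, 0, 0, 0, 0, 0, 0, 0, 0, 0, 0, 0], "fingers": 0, "force": 10}}

```text
time: 5.75
position: [0.5058, 0.1379, 0.1089]
tool_rot: [1.128, 1.258, -1.126]
ft_force: [-0.4, -0.9, 4.5]
grip_width: 0.222
```

```bash
python3 - <<'E'
from h import *
st()
for c in('scene','top'):
    im,p=snap(c)
    for n in ['handle_grip']: spot(c,p,n,1)
E
```

```text
t 5.75 pos [0.5058 0.1379 0.1089] ft [-0.4 -0.9  4.5] grip 0.222
[[0.002, 0.994, 0.111], [-0.0, 0.111, -0.994], [-1.0, 0.002, 0.0]]
q [ 0.446  0.188 -0.832  1.845  0.152  1.172 -0.326]
scene handle_grip 0.48 [0.505  0.1381 0.1265]
```

```bash
python3 - <<'E'
import numpy as np
for a0,a1,n in((-.03,.75,8),(.75,1.45,8)):
    al=np.linspace(a0,a1,n+1); y=9*np.sin(al); z=9*np.cos(al)
    print(', '.join('%.2f, 0, %.2f, 0, 0, 0'%(-(z[i+1]-z[i]),-(y[i+1]-y[i])) for i in range(n)))
E
```

```text
0.02, 0, -0.88, 0, 0, 0, 0.10, 0, -0.87, 0, 0, 0, 0.19, 0, -0.86, 0, 0, 0, 0.27, 0, -0.84, 0, 0, 0, 0.35, 0, -0.80, 0, 0, 0, 0.43, 0, -0.77, 0, 0, 0, 0.50, 0, -0.72, 0, 0, 0, 0.57, 0, -0.67, 0, 0, 0
0.56, 0, -0.55, 0, 0, 0, 0.61, 0, -0.50, 0, 0, 0, 0.65, 0, -0.45, 0, 0, 0, 0.69, 0, -0.39, 0, 0, 0, 0.72, 0, -0.33, 0, 0, 0, 0.74, 0, -0.26, 0, 0, 0, 0.76, 0, -0.20, 0, 0, 0, 0.78, 0, -0.13, 0, 0, 0
```

Request:
{"name": "step_arm", "arguments": {"increments": [0.02, 0, -0.88, 0, 0, 0, 0.1, 0, -0.87, 0, 0, 0, 0.19, 0, -0.86, 0, 0, 0, 0.27, 0, -0.84, 0, 0, 0, 0.35, 0, -0.8, 0, 0, 0, 0.43, 0, -0.77, 0, 0, 0, 0.5, 0, -0.72, 0, 0, 0, 0.57, 0, -0.67, 0, 0, 0, 0, 0, 0, 0, 0, 0]}}

```text
time: 7.08
position: [0.499, 0.205, 0.0847]
tool_rot: [1.13, 1.261, -1.121]
ft_force: [1.4, 4.2, 4.5]
grip_width: 0.222
```

```bash
python3 - <<'E'
from h import *
st()
for c in('scene','top'):
    im,p=snap(c)
    for n in ['handle_grip','clamp_pad']: spot(c,p,n,1)
E
```

```text
t 7.08 pos [0.499  0.205  0.0847] ft [1.4 4.2 4.5] grip 0.222
[[0.003, 0.994, 0.113], [0.004, 0.113, -0.994], [-1.0, 0.004, -0.004]]
q [ 0.324  0.261 -0.857  1.838  0.215  1.134 -0.493]
scene handle_grip 0.41 [0.5072 0.138  0.0385]
scene clamp_pad 0.49 [0.5069 0.1396 0.0372]
top clamp_pad 0.36 [0.5204 0.0074 0.0401]
```

Request:
{"name": "step_arm", "arguments": {"increments": [0, 0, 0, 0, 0, 0, 0, 0, 0, 0, 0, 0], "fingers": 45}}

```text
time: 7.62
position: [0.4974, 0.2005, 0.0829]
tool_rot: [1.126, 1.259, -1.129]
ft_force: [0.4, -0.4, 0.8]
grip_width: 0.367
```

Request:
{"name": "step_arm", "arguments": {"increments": [0, 0, 0, 0, 0, 0, 0, 0, 0, 0, 0, 0], "fingers": 0}}

```text
time: 7.88
position: [0.4977, 0.2011, 0.0832]
tool_rot: [1.127, 1.26, -1.128]
ft_force: [0.8, -0.9, -0.8]
grip_width: 0.297
```

Request:
{"name": "step_arm", "arguments": {"increments": [0.56, 0, -0.55, 0, 0, 0, 0.61, 0, -0.5, 0, 0, 0, 0.65, 0, -0.45, 0, 0, 0, 0.69, 0, -0.39, 0, 0, 0, 0.72, 0, -0.33, 0, 0, 0, 0.74, 0, -0.26, 0, 0, 0, 0.76, 0, -0.2, 0, 0, 0, 0.78, 0, -0.13, 0, 0, 0, 0, 0, 0, 0, 0, 0]}}

```text
time: 9.0
position: [0.496, 0.2357, 0.0292]
tool_rot: [1.133, 1.264, -1.117]
ft_force: [3.9, 9.5, 2.7]
grip_width: 0.227
```

```bash
python3 - <<'E'
from h import *
st()
im,p=snap('top','t2.png')
for n in ['handle_grip','clamp_pad']: spot('top',p,n,1)
cv2.imwrite('pics/t2c.png',cv2.resize(cv2.cvtColor(np.asarray(im),cv2.COLOR_RGB2BGR)[150:320,160:500],None,fx=2.3,fy=2.3))
E
```

```text
t 9.0 pos [0.496  0.2357 0.0292] ft [3.9 9.5 2.7] grip 0.227
[[0.004, 0.993, 0.114], [0.009, 0.114, -0.993], [-1.0, 0.005, -0.008]]
q [ 0.235  0.357 -0.836  1.869  0.299  1.04  -0.607]
```

View pics/t2c.png

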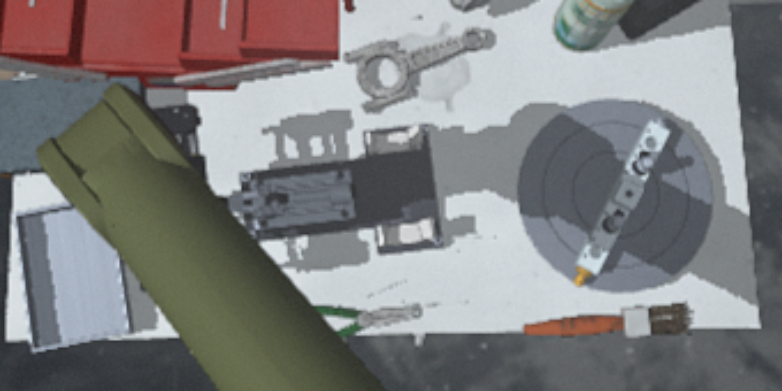

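Request:
{"name": "step_arm", "arguments": {"increments": [0, 0, 0, 0, 0, 0, 0, 0, 0, 0, 0, 0, 0, 0, 0, 0, 0, 0], "fingers": 60}}

```text
time: 9.52
position: [0.494, 0.2287, 0.0276]
tool_rot: [1.125, 1.26, -1.129]
ft_force: [-1.2, -0.2, 0.5]
grip_width: 0.483
```

Request:
{"name": "step_arm", "arguments": {"increments": [-3, 0, 0, 0, 0, 0, -5, 0, 0, 0, 0, 0, -5, 0, 0, 0, 0, 0, -5, 0, 0, 0, 0, 0, -4, 0, 0, 0, 0, 0]}}

```text
time: 10.15
position: [0.4948, 0.2291, 0.2503]
tool_rot: [1.127, 1.258, -1.127]
ft_force: [1.0, -1.4, -0.0]
grip_width: 0.598
```

```bash
python3 - <<'E'
from h import *
st()
s=plan([((0.5,0.1,.26),-30,4),((0.503,-0.268,.26),-120,9)])
E
```

```text
t 10.15 pos [0.4948 0.2291 0.2503] ft [ 1.  -1.4 -0. ] grip 0.598
[[0.001, 0.994, 0.11], [-0.001, 0.11, -0.994], [-1.0, 0.001, 0.001]]
q [ 0.334  0.149 -0.898  1.597  0.118  1.452 -0.462]
13 rows: -0.24, -0.23, 3.22, 0.159, 0, 0, -0.24, 0.29, 3.22, 0.158, 0, 0, -0.24, 0.79, 3.13, 0.159, 0, -0.001, -0.25, 1.28, 2.97, 0.158, 0, 0, 0, 2.07, 3.52, 0.175, 0, 0, 0, 2.66, 3.11, 0.174, 0, 0, 0, 3.15, 2.61, 0.175, 0, 0, 0.01, 3.56, 2.01, 0.174, 0, 0, 0, 3.86, 1.37, 0.175, 0, 0, 0, 4.03, 0.68, 0.174, 0, 0, 0, 4.09, -0.04, 0.175, 0, 0, 0, 4.02, -0.74, 0.174, 0, 0, 0, 3.83, -1.43, 0.175, 0, 0
```

Request:
{"name": "step_arm", "arguments": {"increments": [-0.24, -0.23, 3.22, 0.159, 0, 0, -0.24, 0.29, 3.22, 0.158, 0, 0, -0.24, 0.79, 3.13, 0.159, 0, 0, -0.25, 1.28, 2.97, 0.158, 0, 0, 0, 2.07, 3.52, 0.175, 0, 0, 0, 2.66, 3.11, 0.174, 0, 0, 0, 3.15, 2.61, 0.175, 0, 0, 0.01, 3.56, 2.01, 0.174, 0, 0, 0, 3.86, 1.37, 0.175, 0, 0, 0, 4.03, 0.68, 0.174, 0, 0, 0, 4.09, -0.04, 0.175, 0, 0, 0, 4.02, -0.74, 0.174, 0, 0]}}

```text
time: 11.65
position: [0.5023, -0.2282, 0.2576]
tool_rot: [-2.027, 0.363, 2.03]
ft_force: [0.6, -0.0, -0.2]
grip_width: 0.6
```

Request:
{"name": "step_arm", "arguments": {"increments": [0, 3.83, -1.43, 0.175, 0, 0, 0, 0, 0, 0, 0, 0]}}

```text
time: 11.9
position: [0.5013, -0.2721, 0.2567]
tool_rot: [-1.92, 0.524, 1.925]
ft_force: [-0.5, 1.2, 0.0]
grip_width: 0.596
```

```bash
python3 - <<'E'
from h import *
st()
im,p=snap('wrist','w3.png'); 
for n in ['rail','turntable']: spot('wrist',p,n,1)
spot('wrist',p,'injector_1',6)
spot('wrist',p,'cup_1',6)
m=ctrl.silhouettes('wrist','rail')
if m:
    ys,xs=np.nonzero(m[0]['pixels']); print(m[0]['score'],len(xs))
    pts=np.array([ray(p,(x,y),.056)[:2] for x,y in zip(xs[::5],ys[::5])]); c=pts.mean(0); u=np.linalg.svd(pts-c)[2] if len(pts)<5000 else None; print(c,u[0],np.degrees(np.arctan2(u[0][1],u[0][0])))
E
```

```text
t 11.9 pos [ 0.5013 -0.2721  0.2567] ft [-0.5  1.2  0. ] grip 0.596
[[-0.003, -0.506, -0.862], [-0.0, -0.862, 0.506], [-1.0, 0.002, 0.002]]
q [ 0.805  0.151 -0.4    1.538  0.06   1.466 -1.698]
wrist rail 0.67 [ 0.5019 -0.2675  0.0309]
wrist turntable 0.73 [ 0.5056 -0.266   0.0019]
wrist injector_1 0.8 [ 0.5365 -0.2872  0.073 ]
wrist injector_1 0.56 [ 0.4651 -0.2532  0.0693]
wrist cup_1 0.7 [ 0.5376 -0.286   0.0738]
wrist cup_1 0.7 [ 0.5699 -0.3078  0.0698]
wrist cup_1 0.57 [ 0.4431 -0.2356  0.0691]
wrist cup_1 0.56 [ 0.4703 -0.2479  0.075 ]
0.8 2519
[ 0.50996813 -0.27405665] [-0.86211937  0.50670524] 149.55538445747698
```

View pics/w3.png

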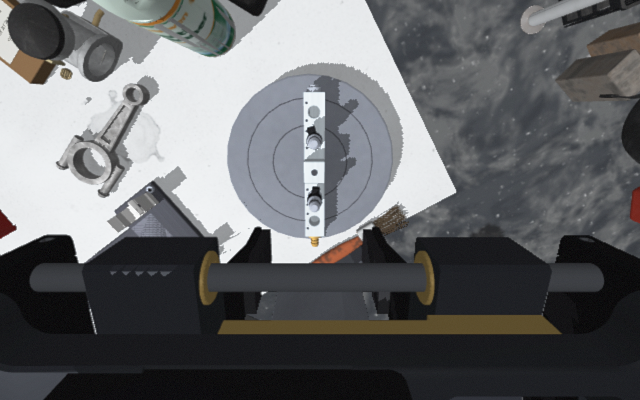

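```bash
python3 - <<'E'
from h import *
im,p=snap('wrist'); a=np.asarray(im)[70:250,280:350]
cv2.imwrite('pics/w3c.png',cv2.resize(cv2.cvtColor(a,cv2.COLOR_RGB2BGR),None,fx=3.2,fy=3.2))
print(ray(p,(314,172.5),.078), ray(p,(314,92),.056),ray(p,(314.5,236),.056))
E
```

```text
[ 0.50482936 -0.263455    0.078     ] [ 0.58788125 -0.3111305   0.056     ] [ 0.42243706 -0.21661109  0.056     ]
```

View pics/w3c.png

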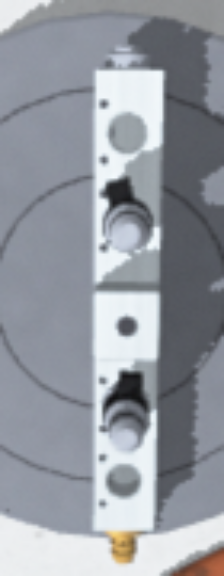

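```bash
cat >> h.py <<'E'
def avg(n=6,cam='top'):
    P=[];V=[]
    for i in range(n):
        s=ctrl.get_state(); P.append(s['position']);V.append(s['tool_rot']); 
        if i<n-1: ctrl.get_image(cam)
    P=np.array(P); print('avg',np.round(P.mean(0),4),'sd',np.round(P.std(0),4)); R=Rot.from_rotvec(V).mean().as_matrix(); print('yaw',np.degrees(np.arctan2(R[1,1],R[0,1])).round(2),'toolx',np.round(R[:,0],3)); return P.mean(0),R
E
python3 - <<'E'
from h import *
P,R=avg()
plan([((0.5045,-0.2645,.12),-120,4)],(P,R))
E
```

```text
avg [ 0.5035 -0.267   0.2582] sd [0.0001 0.0003 0.    ]
yaw -119.9 toolx [ 0. -0. -1.]
4 rows: 3.46, -0.07, 0.01, 0, 0, 0, 3.45, -0.06, 0.01, 0.001, 0, 0, 3.46, -0.07, 0.01, 0, 0, 0, 3.45, -0.07, 0.01, 0.001, 0, 0
```

```bash
python3 - <<'E'
from h import *
im,p=snap('wrist'); a=np.asarray(im)[70:250,280:350]
cv2.imwrite('pics/w3d.png',cv2.resize(cv2.cvtColor(a,cv2.COLOR_RGB2BGR),None,fx=3.2,fy=3.2))
print(ray(p,(319.4,171.9),.078), ray(p,(280+127/3.2,70+70/3.2),.056),ray(p,(280+125/3.2,70+530/3.2),.056)); spot('wrist',p,'rail',1)
spot('wrist',p,'cup_1',4);spot('wrist',p,'turntable',4)
E
```

```text
[ 0.50192067 -0.27083451  0.078     ] [ 0.58420785 -0.31859856  0.056     ] [ 0.41963655 -0.22344917  0.056     ]
wrist rail 0.59 [ 0.4991 -0.2673  0.0342]
wrist cup_1 0.89 [ 0.5678 -0.308   0.0706]
wrist cup_1 0.88 [ 0.4418 -0.2357  0.0711]
wrist cup_1 0.8 [ 0.5367 -0.2904  0.071 ]
wrist turntable 0.56 [ 0.5082 -0.2653 -0.0033]
```

View pics/w3d.png

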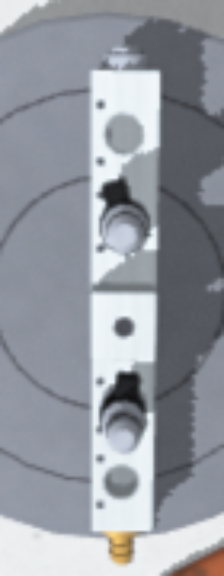

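```bash
python3 - <<'E'
from h import *
P,R=avg(2)
plan([((0.503,-0.2695,.13),-120.1,3),((0.503,-0.2695,.05),-120.1,4)],(P,R))
E
```

```text
avg [ 0.5034 -0.2677  0.2581] sd [0. 0. 0.]
yaw -119.98 toolx [ 0. -0. -1.]
7 rows: 4.27, 0.06, -0.02, 0.001, 0, 0, 4.27, 0.06, -0.02, 0, 0, 0, 4.27, 0.06, -0.02, 0.001, 0, 0, 2, 0, 0, 0, 0, 0, 2, 0, 0, 0, 0, 0, 2, 0, 0, 0, 0, 0, 2, -0.01, 0, 0, 0, 0
```

Request:
{"name": "step_arm", "arguments": {"increments": [4.27, 0.06, -0.02, 0, 0, 0, 4.27, 0.06, -0.02, 0, 0, 0, 4.27, 0.06, -0.02, 0, 0, 0, 2, 0, 0, 0, 0, 0, 2, 0, 0, 0, 0, 0, 2, 0, 0, 0, 0, 0, 2, 0, 0, 0, 0, 0, 0, 0, 0, 0, 0, 0, 0, 0, 0, 0, 0, 0], "fingers": 65}}

```text
time: 13.88
position: [0.5036, -0.2698, 0.0507]
tool_rot: [-1.928, 0.516, 1.926]
ft_force: [0.1, -0.8, -0.0]
grip_width: 0.65
```

```bash
python3 - <<'E'
from h import *
avg(3)
im,p=snap('wrist','w4.png'); snap('top','t4.png')
st()
E
```

```text
avg [ 0.5037 -0.2699  0.051 ] sd [0.0001 0.0001 0.0002]
yaw -119.98 toolx [ 0.001 -0.001 -1.   ]
t 14.07 pos [ 0.5036 -0.2699  0.051 ] ft [-0.1 -0.   1. ] grip 0.653
[[0.001, -0.5, -0.866], [-0.001, -0.866, 0.5], [-1.0, 0.0, -0.002]]
q [ 0.787  0.291 -0.394  1.803  0.127  1.07  -1.747]
```

View pics/w4.png

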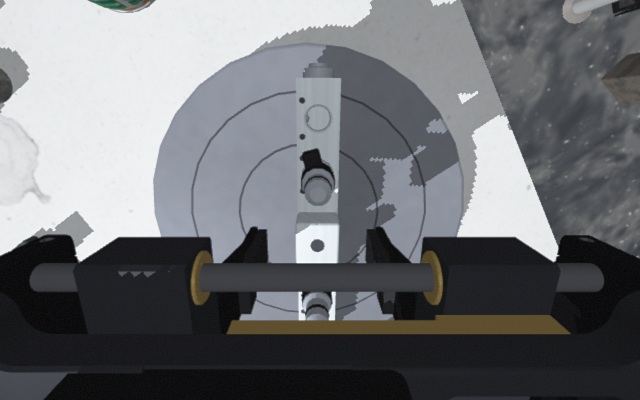

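```bash
python3 - <<'E'
from h import *
p=ctrl.camera_params('wrist')
print(ray(p,(317,246),.078),proj(p,(0.5037,-.2699,.078)))
E
```

```text
[ 0.50190598 -0.26912773  0.078     ] [316.61789342 242.9973648 ]
```

Request:
{"name": "step_arm", "arguments": {"increments": [0, 0, 0.2, 0, 0, 0, 0, 0, 0, 0, 0, 0, 0, 0, 0, 0, 0, 0, 0, 0, 0, 0, 0, 0, 0, 0, 0, 0, 0, 0, 0, 0, 0, 0, 0, 0], "fingers": 0, "force": 45}}

```text
time: 14.82
position: [0.5012, -0.2686, 0.0499]
tool_rot: [-1.927, 0.516, 1.927]
ft_force: [-0.2, -0.5, -0.1]
grip_width: 0.061
```

Request:
{"name": "step_arm", "arguments": {"increments": [-1, 0, 0, 0, 0, 0, -1.5, 0, 0, 0, 0, 0, -1.5, 0, 0, 0, 0, 0, 0, 0, 0, 0, 0, 0, 0, 0, 0, 0, 0, 0]}}

```text
time: 15.45
position: [0.5011, -0.2686, 0.09]
tool_rot: [-1.927, 0.516, 1.927]
ft_force: [-0.3, -1.1, 0.2]
grip_width: 0.003
```

```bash
python3 - <<'E'
from h import *
P,R=avg(3)
im,p=snap('wrist','w5.png'); snap('scene','s5.png')
s,_=st()
spot('wrist',p,'cup_1',4)
plan([((0.5118,0.0010-.085,.11),-102,4),((0.5222,-.0165+.005,.11),-83.8,4)],(P,R))
E
```

```text
avg [ 0.5009 -0.2684  0.0896] sd [0.0001 0.0001 0.0003]
yaw -119.98 toolx [-0.001  0.    -1.   ]
t 15.65 pos [ 0.5008 -0.2683  0.0893] ft [ 0.4  0.2 -0.6] grip 0.005
[[-0.001, -0.5, -0.866], [0.001, -0.866, 0.5], [-1.0, 0.0, 0.001]]
q [ 0.796  0.247 -0.4    1.772  0.105  1.144 -1.731]
wrist cup_1 0.95 [ 0.539  -0.2881  0.0677]
wrist cup_1 0.7 [ 0.5707 -0.3078  0.0711]
wrist cup_1 0.58 [ 0.4389 -0.2357  0.0699]
8 rows: -0.51, -4.13, 2.07, -0.078, 0, 0, -0.51, -4.28, 1.74, -0.079, 0, 0, -0.5, -4.4, 1.4, -0.078, 0, 0, -0.51, -4.5, 1.05, -0.079, 0.001, 0, 0, -1.83, 0.12, -0.079, 0, 0, 0, -1.83, -0.02, -0.08, 0, 0, 0, -1.82, -0.17, -0.079, 0, 0, 0, -1.8, -0.31, -0.079, 0, 0
```

View pics/w5.png

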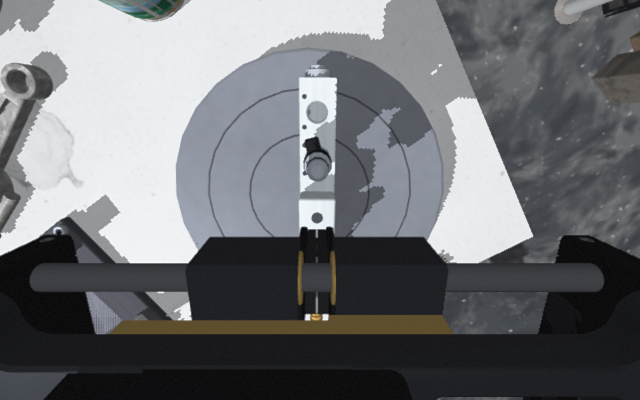

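```bash
python3 - <<'E'
from h import *
im,p=snap('wrist')
for X in [(.5009,-.2684,.0896),(.5009,-.2684,.1086),(.5029,-.2695,.078)]: print(proj(p,X))
print(-np.array(p['R']).T@p['t'])
im,ps=snap('scene'); a=np.asarray(im)[130:230,320:440]
print(proj(ps,(.5009,-.2684,.0896))-[320,130], proj(ps,(.503,-.2695,.078))-[320,130])
cv2.imwrite('pics/s5c.png',cv2.resize(cv2.cvtColor(a,cv2.COLOR_RGB2BGR),None,fx=6,fy=6))
im,ps=snap('top'); a=np.asarray(im)[180:290,380:490]
cv2.imwrite('pics/t5c.png',cv2.resize(cv2.cvtColor(a,cv2.COLOR_RGB2BGR),None,fx=5,fy=5))
print(proj(ps,(.5009,-.2684,.0896))-[380,180], proj(ps,(.503,-.2695,.078))-[380,180])
E
```

```text
[316.6668361  226.27868023]
[316.71078893 237.76631083]
[316.57934113 217.192207  ]
[ 0.56820026 -0.3068673   0.28353929]
[68.80172928 35.25987736] [67.99678933 37.04072439]
[54.61042536 53.42404058] [53.8599196  53.20492866]
```

View pics/s5c.png

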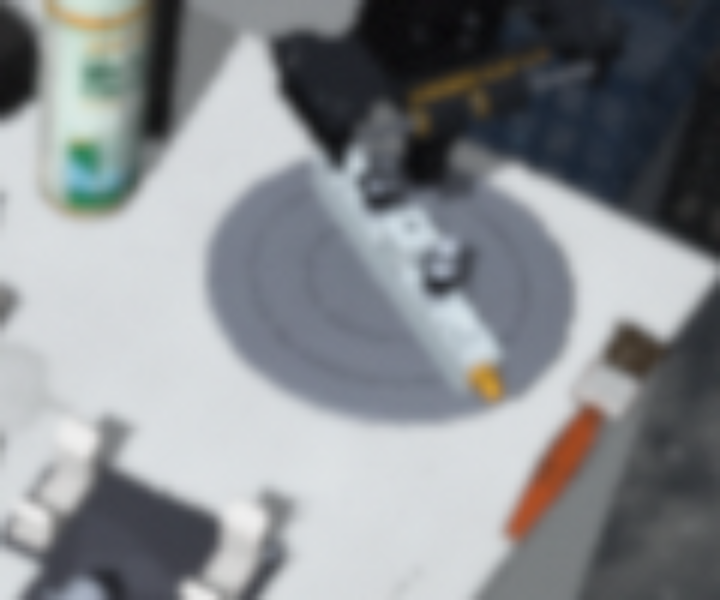

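View pics/t5c.png

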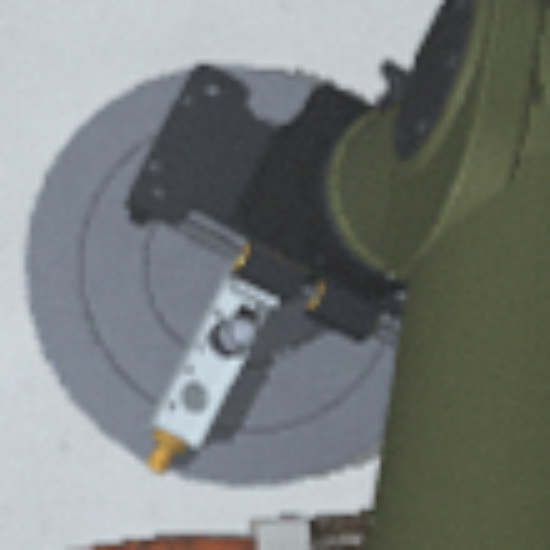

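```bash
python3 - <<'E'
from h import *
a=cv2.imread('pics/w4.png')[190:330,230:410]; cv2.imwrite('pics/w4c.png',cv2.resize(a,None,fx=4,fy=4))
a=cv2.imread('pics/w5.png')[160:330,230:410]; cv2.imwrite('pics/w5c.png',cv2.resize(a,None,fx=3.5,fy=3.5))
p=ctrl.camera_params('wrist')
R=down(-119.98)
for k in(-1,0,1):
  for d in(0,.019):
    X=np.array([.5009,-.2684,.0896])+R[:,1]*.0285*k-R[:,0]*d
    print(k,d,(proj(p,X)-[230,190])*4)
E
```

```text
-1 0 [178.51946398 145.79929971]
-1 0.019 [162.52521115 191.68320142]
0 0 [346.82566662 145.7961085 ]
0 0.019 [347.01645143 191.67714404]
1 0 [515.11474171 145.79291761]
1 0.019 [531.48711187 191.67108734]
```

View pics/w4c.png

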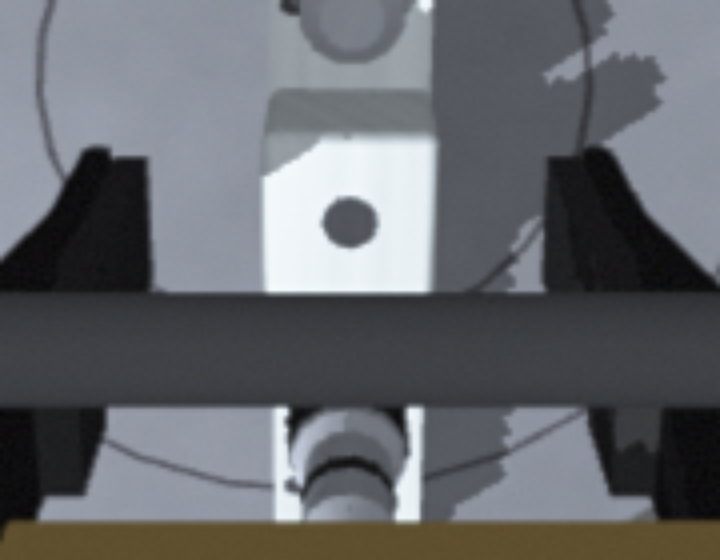

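View pics/w5c.png

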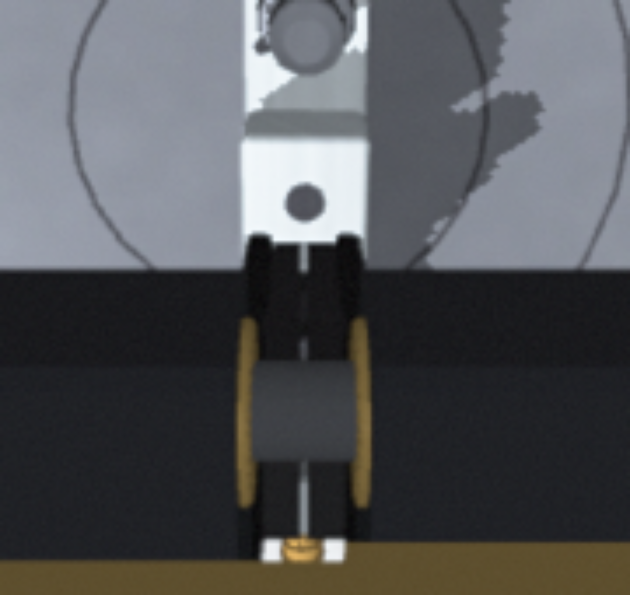

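Request:
{"name": "step_arm", "arguments": {"increments": [0, 0, 0, 0, 0, 0, 0, 0, 0, 0, 0, 0, 0, 0, 0, 0, 0, 0, 0, 0, 0, 0, 0, 0, 0, 0, 0, 0, 0, 0, 0, 0, 0, 0, 0, 0], "fingers": 60}}

```text
time: 16.6
position: [0.5013, -0.2686, 0.0899]
tool_rot: [-1.927, 0.516, 1.927]
ft_force: [-0.2, 0.4, 0.8]
grip_width: 0.565
```

Request:
{"name": "step_arm", "arguments": {"increments": [1.5, 0, 0, 0, 0, 0, 1.5, 0, 0, 0, 0, 0, 1.4, 0, 0, 0, 0, 0, 0, 0, 0, 0, 0, 0]}}

```text
time: 17.1
position: [0.4999, -0.2678, 0.0439]
tool_rot: [-1.923, 0.515, 1.93]
ft_force: [-0.4, -0.3, -0.1]
grip_width: 0.6
```

```bash
python3 - <<'E'
from h import *
P,R=avg(3)
im,p=snap('wrist','w6.png');
s,_=st()
spot('wrist',p,'rail',1)
E
```

```text
avg [ 0.5006 -0.2682  0.0449] sd [0.0006 0.0003 0.0008]
yaw -119.97 toolx [-0.002  0.001 -1.   ]
t 17.25 pos [ 0.5016 -0.2686  0.0462] ft [-0.1 -0.   1. ] grip 0.601
[[0.001, -0.5, -0.866], [-0.0, -0.866, 0.5], [-1.0, -0.0, -0.001]]
q [ 0.788  0.293 -0.395  1.812  0.127  1.061 -1.748]
wrist rail 0.92 [ 0.5002 -0.2694  0.0315]
```

View pics/w6.png

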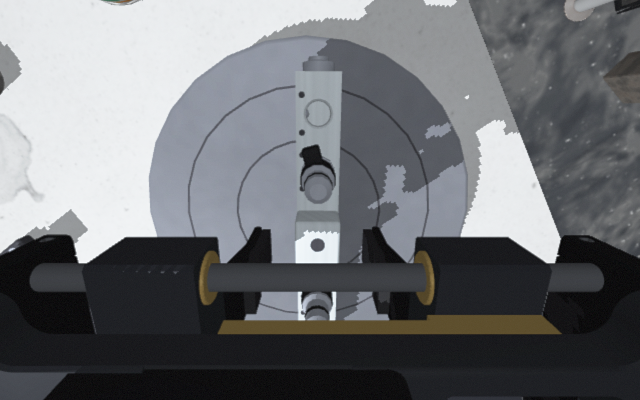

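Request:
{"name": "step_arm", "arguments": {"increments": [0, 0, 0, 0, 0, 0, 0, 0, 0, 0, 0, 0], "fingers": 0, "force": 25}}

```text
time: 17.55
position: [0.5015, -0.2687, 0.0463]
tool_rot: [-1.928, 0.516, 1.927]
ft_force: [0.3, 0.0, -0.5]
grip_width: 0.451
```

Request:
{"name": "step_arm", "arguments": {"increments": [0, 0, 0, 0, 0, 0, 0, 0, 0, 0, 0, 0]}}

```text
time: 17.8
position: [0.5012, -0.2688, 0.0461]
tool_rot: [-1.927, 0.517, 1.927]
ft_force: [-2.3, 3.8, 16.7]
grip_width: 0.264
```

Request:
{"name": "step_arm", "arguments": {"increments": [0, 0, 0, 0, 0, 0, 0, 0, 0, 0, 0, 0]}}

```text
time: 18.05
position: [0.5028, -0.2666, 0.0489]
tool_rot: [-1.929, 0.513, 1.926]
ft_force: [-3.5, 6.7, 16.9]
grip_width: 0.048
```

```bash
python3 - <<'E'
from h import *
im,p=snap('wrist','w7.png');
s,_=st()
E
```

```text
t 18.1 pos [ 0.503  -0.2666  0.0488] ft [1.  2.  3.3] grip 0.042
[[0.002, -0.498, -0.867], [0.001, -0.867, 0.498], [-1.0, -0.002, -0.001]]
q [ 0.787  0.29  -0.397  1.81   0.125  1.065 -1.748]
```

View pics/w7.png

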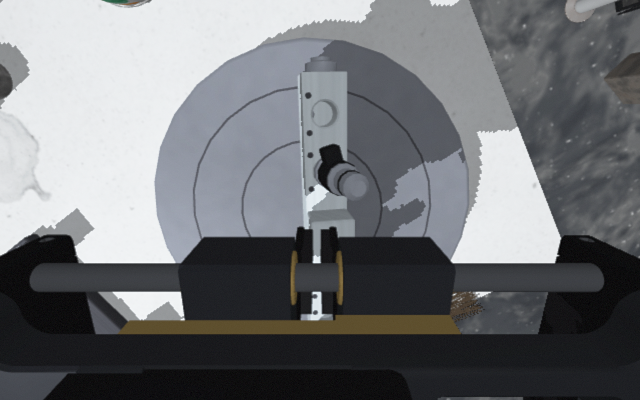

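```bash
python3 - <<'E'
from h import *
a=cv2.imread('pics/w7.png')[60:330,250:410]; cv2.imwrite('pics/w7c.png',cv2.resize(a,None,fx=2.2,fy=2.2,interpolation=cv2.INTER_CUBIC))
im,ps=snap('scene'); a=np.asarray(im)[130:230,320:440]
cv2.imwrite('pics/s7c.png',cv2.resize(cv2.cvtColor(a,cv2.COLOR_RGB2BGR),None,fx=6,fy=6,interpolation=cv2.INTER_CUBIC))
E
```

```text
(no output)
```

View pics/s7c.png

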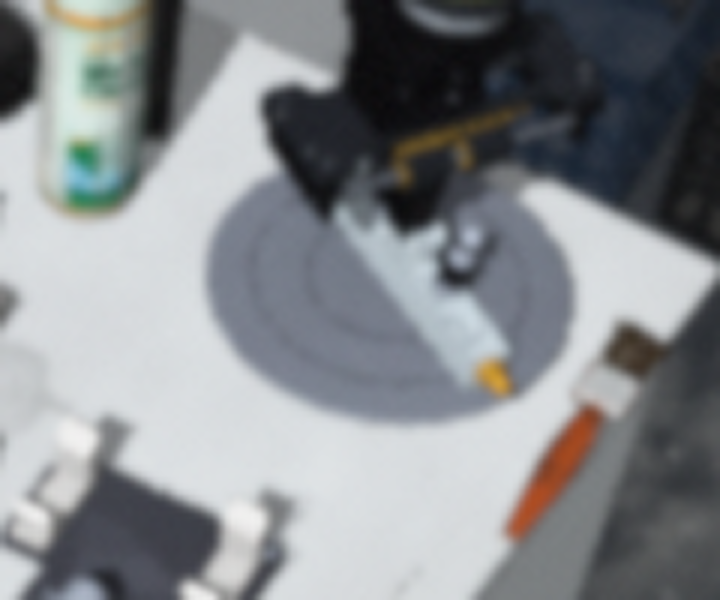

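View pics/w7c.png

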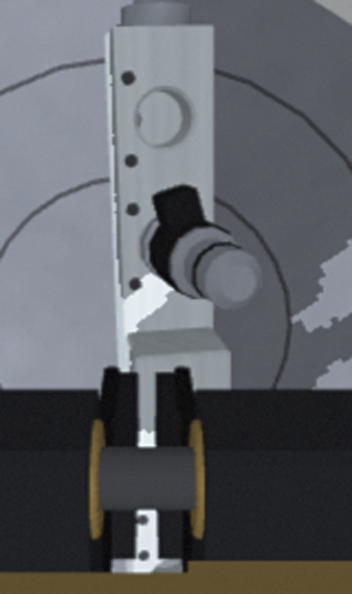

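Request:
{"name": "step_arm", "arguments": {"increments": [0, -0.15, 0, 0, 0, 0, 0, -0.15, 0, 0, 0, 0, 0, -0.15, 0, 0, 0, 0, 0, -0.15, 0, 0, 0, 0, 0, -0.15, 0, 0, 0, 0, 0, -0.15, 0, 0, 0, 0, 0, -0.15, 0, 0, 0, 0, 0, 0, 0, 0, 0, 0]}}

```text
time: 19.15
position: [0.5057, -0.2624, 0.0484]
tool_rot: [-1.928, 0.522, 1.928]
ft_force: [-6.5, -0.4, 15.4]
grip_width: 0.007
```

```bash
python3 - <<'E'
from h import *
im,p=snap('wrist','w8.png');
a=cv2.imread('pics/w8.png')[60:330,250:410]; cv2.imwrite('pics/w8c.png',cv2.resize(a,None,fx=2.2,fy=2.2,interpolation=cv2.INTER_CUBIC))
s,_=st()
E
```

```text
t 19.2 pos [ 0.5057 -0.2624  0.0484] ft [-6.2 -2.1 15.8] grip 0.0
[[-0.001, -0.501, -0.865], [-0.004, -0.865, 0.501], [-1.0, 0.004, -0.001]]
q [ 0.775  0.292 -0.398  1.809  0.133  1.066 -1.768]
```

View pics/w8c.png

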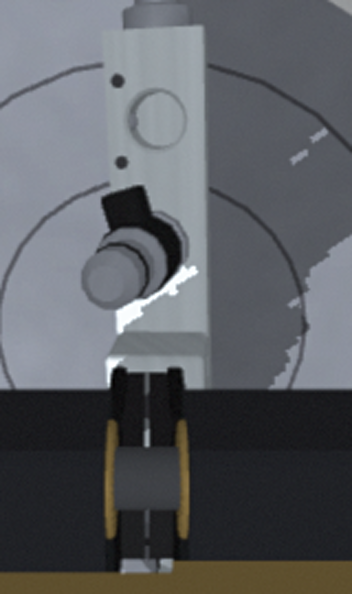

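Request:
{"name": "step_arm", "arguments": {"increments": [-0.1, 0.1, 0, 0, 0, 0, -0.1, 0.1, 0, 0, 0, 0, -0.1, 0.1, 0, 0, 0, 0, -0.1, 0.1, 0, 0, 0, 0, -0.2, 0, 0, 0, 0, 0, -0.2, 0, 0, 0, 0, 0]}}

```text
time: 19.95
position: [0.5045, -0.2627, 0.0539]
tool_rot: [-1.927, 0.516, 1.927]
ft_force: [-0.7, 0.7, 0.7]
grip_width: 0.001
```

```bash
python3 - <<'E'
from h import *
im,p=snap('wrist','w9.png');
a=cv2.imread('pics/w9.png')[60:330,250:410]; cv2.imwrite('pics/w9c.png',cv2.resize(a,None,fx=2.2,fy=2.2,interpolation=cv2.INTER_CUBIC))
s,_=st()
E
```

```text
t 20.0 pos [ 0.5048 -0.2628  0.0543] ft [ 1.  -0.1  0.8] grip 0.002
[[0.0, -0.499, -0.866], [-0.0, -0.866, 0.499], [-1.0, -0.0, -0.0]]
q [ 0.781  0.284 -0.399  1.804  0.124  1.077 -1.757]
```

View pics/w9c.png

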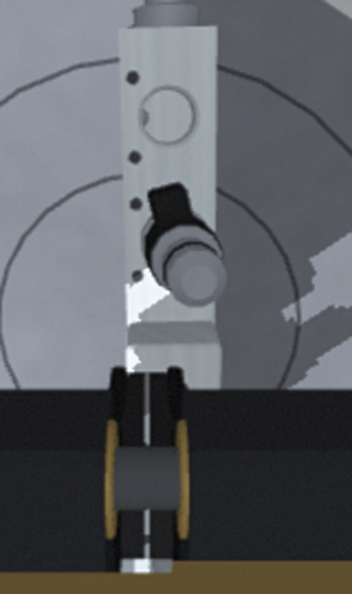

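```bash
python3 - <<'E'
from h import *
P,R=avg(2)
plan([((P[0],P[1],.16),R,3),((.45,-.105,.16),-30,8),((.45,-.105,.06),-30,3)],(P,R))
E
```

```text
avg [ 0.5048 -0.2629  0.0543] sd [0. 0. 0.]
yaw -119.97 toolx [ 0. -0. -1.]
TOO FAST [-0.   -1.37  1.58] [-0.196 -0.    -0.   ]
TOO FAST [-0.   -1.65  1.28] [-0.197 -0.    -0.   ]
TOO FAST [-0.   -1.86  0.93] [-0.196 -0.    -0.   ]
TOO FAST [-0.01 -2.02  0.56] [-0.196 -0.    -0.   ]
TOO FAST [ 0.   -2.08  0.15] [-0.196 -0.    -0.   ]
TOO FAST [ 0.   -2.07 -0.26] [-0.197 -0.    -0.   ]
TOO FAST [ 0.   -1.98 -0.66] [-0.196 -0.    -0.   ]
TOO FAST [-0.   -1.82 -1.04] [-0.196 -0.    -0.   ]
14 rows: -3.52, 0, 0, 0, 0, 0, -3.53, 0, 0, 0, 0, 0, -3.52, 0, 0, 0, 0, 0, 0, -1.37, 1.58, -0.196, 0, 0, 0, -1.65, 1.28, -0.197, 0, 0, 0, -1.86, 0.93, -0.196, 0, 0, -0.01, -2.02, 0.56, -0.196, 0, 0, 0, -2.08, 0.15, -0.196, 0, 0, 0, -2.07, -0.26, -0.197, 0, 0, 0, -1.98, -0.66, -0.196, 0, 0, 0, -1.82, -1.04, -0.196, 0, 0, 3.33, 0, 0, 0, 0, 0, 3.34, 0, 0, 0, 0, 0, 3.33, 0, 0.01, 0, 0, 0
```

```bash
python3 - <<'E'
from h import *
P,R=avg(2)
plan([((P[0],P[1],.16),R,2),((.455,-.10,.15),-75,6),((.455,-.10,.05),-75,4)],(P,R))
E
```

```text
avg [ 0.5047 -0.2629  0.0542] sd [0.     0.     0.0001]
yaw -119.97 toolx [ 0. -0. -1.]
12 rows: -5.29, 0, 0, 0, 0, 0, -5.29, 0, 0, 0, 0, 0, 0.17, -1.94, 2.07, -0.131, 0, 0, 0.16, -2.19, 1.81, -0.131, 0, 0, 0.17, -2.41, 1.5, -0.13, 0, 0, 0.16, -2.58, 1.17, -0.131, 0, 0, 0.17, -2.72, 0.83, -0.131, 0, 0, 0.16, -2.8, 0.47, -0.131, 0, 0, 2.5, 0, 0, 0, 0, 0, 2.5, 0, 0, 0, 0, 0, 2.5, 0, 0, 0, 0, 0, 2.5, 0, 0, 0, 0, 0
```

Request:
{"name": "step_arm", "arguments": {"increments": [-5.29, 0, 0, 0, 0, 0, -5.29, 0, 0, 0, 0, 0, 0.17, -1.94, 2.07, -0.131, 0, 0, 0.16, -2.19, 1.81, -0.131, 0, 0, 0.17, -2.41, 1.5, -0.13, 0, 0, 0.16, -2.58, 1.17, -0.131, 0, 0, 0.17, -2.72, 0.83, -0.131, 0, 0, 0.16, -2.8, 0.47, -0.131, 0, 0, 2.5, 0, 0, 0, 0, 0, 2.5, 0, 0, 0, 0, 0, 2.5, 0, 0, 0, 0, 0, 1.5, 0, 0, 0, 0, 0]}}

```text
time: 21.6
position: [0.4542, -0.0998, 0.0587]
tool_rot: [2.081, 0.275, -2.083]
ft_force: [-0.0, 0.8, -0.1]
grip_width: 0.004
```

Request:
{"name": "step_arm", "arguments": {"increments": [0.6, 0, 0, 0, 0, 0, 0.6, 0, 0, 0, 0, 0, 0.6, 0, 0, 0, 0, 0, 0, 0, 0, 0, 0, 0, 0, 0, 0, 0, 0, 0]}}

```text
time: 22.22
position: [0.4551, -0.1001, 0.0421]
tool_rot: [2.082, 0.274, -2.081]
ft_force: [-0.1, 0.3, 0.1]
grip_width: 0.006
```

```bash
python3 - <<'E'
from h import *
P,R=avg(2); st()
im,p=snap('wrist','w10.png'); print(proj(p,P))
im,ps=snap('scene','s10.png'); print(proj(ps,P),proj(ps,P+[0,0,.03])); a=np.asarray(im)[130:230,300:420]
cv2.imwrite('pics/s10c.png',cv2.resize(cv2.cvtColor(a,cv2.COLOR_RGB2BGR),None,fx=6,fy=6,interpolation=cv2.INTER_CUBIC))
E
```

```text
avg [ 0.4551 -0.1001  0.0422] sd [0. 0. 0.]
yaw -75.0 toolx [ 0.001 -0.    -1.   ]
t 22.27 pos [ 0.4551 -0.1001  0.0422] ft [0.5 1.3 0.1] grip 0.004
[[0.001, 0.259, -0.966], [-0.0, -0.966, -0.259], [-1.0, 0.001, -0.001]]
q [ 0.712  0.097 -0.571  2.049  0.062  1.011 -1.199]
[314.87868815 225.74363395]
[373.35048305 208.62754522] [374.35213935 203.28736402]
```

View pics/s10c.png

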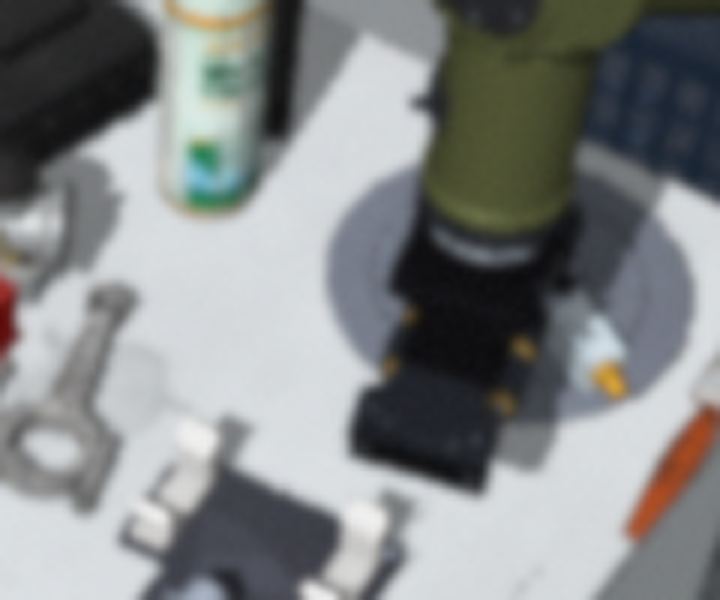

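View pics/w10.png

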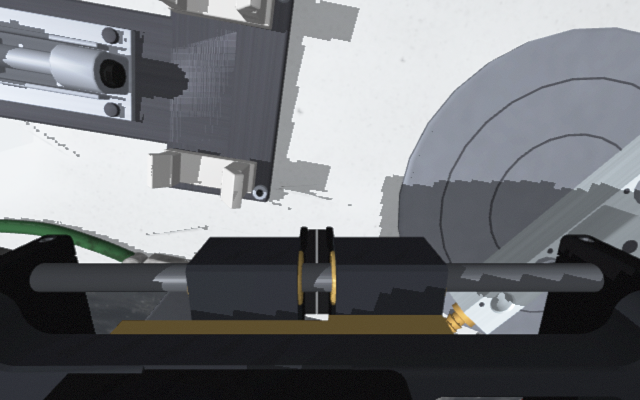

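Request:
{"name": "step_arm", "arguments": {"increments": [1, 0, 0, 0, 0, 0, 1, 0, 0, 0, 0, 0, 0.6, 0, 0, 0, 0, 0, 0.6, 0, 0, 0, 0, 0, 0.4, 0, 0, 0, 0, 0, 0, 0, 0, 0, 0, 0]}}

```text
time: 23.12
position: [0.4546, -0.0999, 0.0056]
tool_rot: [2.081, 0.274, -2.082]
ft_force: [-0.4, -0.0, 0.5]
grip_width: 0.003
```

Request:
{"name": "step_arm", "arguments": {"increments": [0.3, 0, 0, 0, 0, 0, 0.3, 0, 0, 0, 0, 0, 0, 0, 0, 0, 0, 0]}}

```text
time: 23.5
position: [0.4546, -0.1, -0.0004]
tool_rot: [2.081, 0.274, -2.082]
ft_force: [-0.8, -0.6, -0.3]
grip_width: 0.008
```

Request:
{"name": "step_arm", "arguments": {"increments": [0.5, 0, 0, 0, 0, 0, 0.5, 0, 0, 0, 0, 0, 0.5, 0, 0, 0, 0, 0, 0, 0, 0, 0, 0, 0]}}

```text
time: 24.0
position: [0.4543, -0.0998, -0.0157]
tool_rot: [2.081, 0.275, -2.083]
ft_force: [0.3, -0.8, 1.1]
grip_width: 0.007
```

Request:
{"name": "step_arm", "arguments": {"increments": [0.3, 0, 0, 0, 0, 0, 0, 0, 0, 0, 0, 0]}}

```text
time: 24.25
position: [0.4547, -0.1, -0.0183]
tool_rot: [2.081, 0.274, -2.082]
ft_force: [-0.1, -0.2, 0.2]
grip_width: 0.004
```

Request:
{"name": "step_arm", "arguments": {"increments": [0.3, 0, 0, 0, 0, 0, 0, 0, 0, 0, 0, 0]}}

```text
time: 24.5
position: [0.4546, -0.1, -0.0214]
tool_rot: [2.081, 0.274, -2.082]
ft_force: [0.3, -0.3, -0.5]
grip_width: 0.008
```

Request:
{"name": "step_arm", "arguments": {"increments": [0.3, 0, 0, 0, 0, 0, 0, 0, 0, 0, 0, 0]}}

```text
time: 24.75
position: [0.4546, -0.1, -0.0244]
tool_rot: [2.081, 0.274, -2.082]
ft_force: [-0.4, 0.5, -0.1]
grip_width: 0.004
```

Request:
{"name": "step_arm", "arguments": {"increments": [0.2, 0, 0, 0, 0, 0, 0, 0, 0, 0, 0, 0]}}

```text
time: 25.0
position: [0.4547, -0.1, -0.0263]
tool_rot: [2.081, 0.274, -2.082]
ft_force: [0.4, -0.0, 0.2]
grip_width: 0.004
```

Request:
{"name": "step_arm", "arguments": {"increments": [0.2, 0, 0, 0, 0, 0, 0, 0, 0, 0, 0, 0]}}

```text
time: 25.25
position: [0.4547, -0.1, -0.0283]
tool_rot: [2.081, 0.274, -2.082]
ft_force: [0.7, -0.3, 0.4]
grip_width: 0.006
```

Request:
{"name": "step_arm", "arguments": {"increments": [0.2, 0, 0, 0, 0, 0, 0, 0, 0, 0, 0, 0]}}

```text
time: 25.5
position: [0.4546, -0.1, -0.0303]
tool_rot: [2.081, 0.274, -2.082]
ft_force: [0.3, 0.2, -0.5]
grip_width: 0.002
```

Request:
{"name": "step_arm", "arguments": {"increments": [0.2, 0, 0, 0, 0, 0, 0, 0, 0, 0, 0, 0]}}

```text
time: 25.75
position: [0.4549, -0.1, -0.0309]
tool_rot: [2.081, 0.273, -2.082]
ft_force: [-4.3, 1.7, 13.0]
grip_width: 0.006
```

Request:
{"name": "step_arm", "arguments": {"increments": [0.15, 0, 0, 0, 0, 0, 0, 0, 0, 0, 0, 0]}}

```text
time: 26.0
position: [0.4549, -0.1001, -0.031]
tool_rot: [2.079, 0.273, -2.083]
ft_force: [-9.8, 2.1, 27.7]
grip_width: 0.003
```

```bash
python3 - <<'E'
from h import *
P,R=avg(2); st()
im,p=snap('wrist','w11.png'); print(proj(p,P))
E
```

```text
avg [ 0.4549 -0.1001 -0.031 ] sd [0. 0. 0.]
yaw -75.0 toolx [-0.002 -0.001 -1.   ]
t 26.05 pos [ 0.4549 -0.1001 -0.031 ] ft [-8.7  2.8 26.8] grip 0.006
[[-0.002, 0.259, -0.966], [-0.002, -0.966, -0.259], [-1.0, 0.001, 0.002]]
q [ 0.679  0.219 -0.557  2.104  0.155  0.859 -1.278]
[314.87021401 225.74269299]
```

View pics/w11.png

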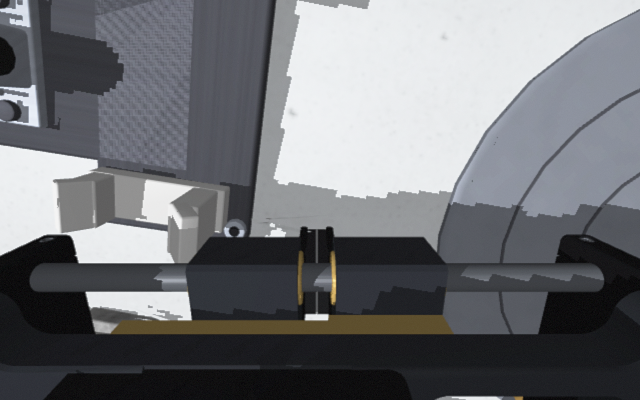

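```bash
cat >> h.py <<'E'
OFF=0.0305
_plan0,_avg0=plan,avg
def avg(n=2,cam='top'):
    P,R=_avg0(n,cam); T=P-R[:,0]*OFF; print('TIP',np.round(T,4)); return T,R
def plan(wps,start): # real tip coordinates
    return _plan0(wps,start)
E
python3 - <<'E'
from h import *
P,R=avg(2)
plan([((P[0],P[1],.14),R,3),((.5,-.27,.20),-120,7)],(P,R))
E
```

```text
avg [ 0.455  -0.1001 -0.031 ] sd [0. 0. 0.]
yaw -75.0 toolx [-0.001 -0.002 -1.   ]
TIP [ 0.455  -0.1    -0.0005]
10 rows: -4.68, 0.01, 0.01, 0, 0, 0, -4.69, 0, 0.01, 0, 0, 0, -4.68, 0.01, 0, 0, 0, 0, -0.85, 2.51, 0.01, 0.112, 0, 0, -0.86, 2.5, -0.27, 0.112, 0, -0.001, -0.86, 2.45, -0.55, 0.113, 0.001, 0, -0.85, 2.37, -0.82, 0.112, 0, 0, -0.86, 2.27, -1.08, 0.112, 0, 0, -0.85, 2.13, -1.33, 0.112, 0, 0, -0.86, 1.97, -1.56, 0.112, 0, -0.001
```

Request:
{"name": "step_arm", "arguments": {"increments": [-4.9, 0, 0, 0, 0, 0, -4.7, 0, 0, 0, 0, 0, -4.7, 0, 0, 0, 0, 0, -0.85, 2.51, 0, 0.112, 0, 0, -0.86, 2.5, -0.27, 0.112, 0, 0, -0.86, 2.45, -0.55, 0.113, 0, 0, -0.85, 2.37, -0.82, 0.112, 0, 0, -0.86, 2.27, -1.08, 0.112, 0, 0, -0.85, 2.13, -1.33, 0.112, 0, 0, -0.86, 1.97, -1.56, 0.112, 0, 0, 0, 0, 0, 0, 0, 0, 0, 0, 0, 0, 0, 0], "fingers": 60}}

```text
time: 27.65
position: [0.4996, -0.2686, 0.1687]
tool_rot: [-1.927, 0.513, 1.929]
ft_force: [0.9, 1.0, -0.5]
grip_width: 0.608
```

```bash
python3 - <<'E'
from h import *
P,R=avg(3)
im,p=snap('wrist','w12.png'); 
spot('wrist',p,'rail',1); spot('wrist',p,'cup_1',4); spot('wrist',p,'injector_1',2)
m=ctrl.silhouettes('wrist','rail')
if m:
    ys,xs=np.nonzero(m[0]['pixels']); print(m[0]['score'],len(xs))
    pts=np.array([ray(p,(x,y),.056)[:2] for x,y in zip(xs[::5],ys[::5])]); c=pts.mean(0); u=np.linalg.svd(pts-c,full_matrices=False)[2]; print(c,np.degrees(np.arctan2(u[0][1],u[0][0])))
im,ps=snap('top','t12.png')
for n in ['handle_grip','clamp_pad','tray','rail']: spot('top',ps,n,1)
E
```

```text
avg [ 0.4996 -0.2685  0.1687] sd [0.     0.0001 0.0001]
yaw -119.83 toolx [-0.001  0.001 -1.   ]
TIP [ 0.4996 -0.2685  0.1992]
wrist rail 0.74 [ 0.5031 -0.2709  0.0292]
wrist cup_1 0.93 [ 0.5696 -0.3041  0.0698]
wrist cup_1 0.89 [ 0.4399 -0.2372  0.072 ]
wrist cup_1 0.84 [ 0.5387 -0.2882  0.0695]
wrist cup_1 0.61 [ 0.4691 -0.2535  0.0732]
wrist injector_1 0.84 [ 0.5367 -0.2873  0.072 ]
wrist injector_1 0.79 [ 0.4653 -0.2546  0.0722]
0.67 3838
[ 0.51691654 -0.27807571] 151.20116650512392
top handle_grip 0.7 [0.4979 0.2255 0.0698]
top clamp_pad 0.67 [ 0.5217 -0.0159 -0.0026]
top tray 0.82 [ 0.4285  0.3692 -0.0033]
top rail 0.9 [ 0.5011 -0.27    0.0273]
```

View pics/w12.png

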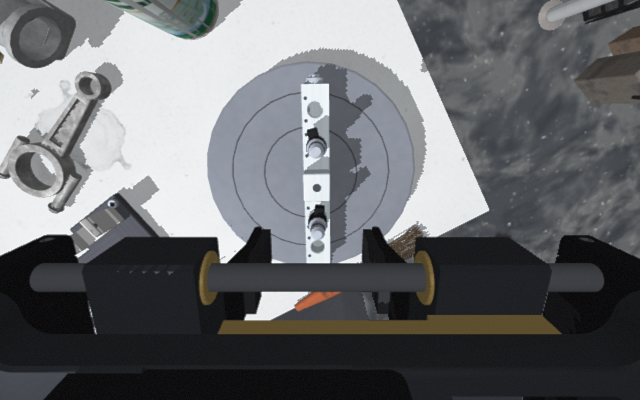

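```bash
python3 - <<'E'
from h import *
p=ctrl.camera_params('wrist'); print(ray(p,(317,187.5),.078),ray(p,(315.5,84),.056))
P,R=avg(2)
plan([((.498,-.02,.2),-50,7),((.497,.226,.17),6,6),((.497,.228,.10),6,2)],(P,R))
E
```

```text
[ 0.50247394 -0.27206956  0.078     ] [ 0.58553335 -0.31833281  0.056     ]
avg [ 0.4998 -0.27    0.1693] sd [0. 0. 0.]
yaw -119.97 toolx [-0. -0. -1.]
TIP [ 0.4998 -0.27    0.1998]
15 rows: 0, -3.08, 1.81, -0.174, 0, 0, -0.01, -3.35, 1.24, -0.175, 0, 0, 0, -3.51, 0.64, -0.174, 0, 0, -0.01, -3.57, 0.03, -0.175, 0, 0, 0, -3.52, -0.6, -0.174, 0, 0, 0, -3.37, -1.19, -0.175, 0, 0, -0.01, -3.1, -1.77, -0.174, 0, 0, 0.5, -3.15, -2.62, -0.163, 0, 0, 0.5, -2.69, -3.1, -0.163, 0, 0, 0.5, -2.14, -3.49, -0.163, 0, 0, 0.5, -1.56, -3.8, -0.163, 0, 0, 0.5, -0.91, -3.99, -0.163, 0, 0, 0.5, -0.25, -4.1, -0.163, 0, 0, 3.5, 0.01, -0.1, 0, 0, 0, 3.5, 0.01, -0.1, 0, 0, 0
```

Request:
{"name": "step_arm", "arguments": {"increments": [0, -3.08, 1.81, -0.174, 0, 0, 0, -3.35, 1.24, -0.175, 0, 0, 0, -3.51, 0.64, -0.174, 0, 0, 0, -3.57, 0.03, -0.175, 0, 0, 0, -3.52, -0.6, -0.174, 0, 0, 0, -3.37, -1.19, -0.175, 0, 0, 0, -3.1, -1.77, -0.174, 0, 0, 0.5, -3.15, -2.62, -0.163, 0, 0, 0.5, -2.69, -3.1, -0.163, 0, 0, 0.5, -2.14, -3.49, -0.163, 0, 0, 0.5, -1.56, -3.8, -0.163, 0, 0, 0.5, -0.91, -3.99, -0.163, 0, 0], "fingers": 0}}

```text
time: 29.8
position: [0.4973, 0.1861, 0.1443]
tool_rot: [1.248, 1.183, -1.248]
ft_force: [-0.3, 1.0, 0.1]
grip_width: 0.005
```

Request:
{"name": "step_arm", "arguments": {"increments": [0.5, -0.25, -4.1, -0.163, 0, 0, 3.5, 0, -0.1, 0, 0, 0, 3.5, 0, -0.1, 0, 0, 0, 0, 0, 0, 0, 0, 0, 0, 0, 0, 0, 0, 0]}}

```text
time: 30.42
position: [0.4976, 0.2284, 0.0704]
tool_rot: [1.133, 1.256, -1.13]
ft_force: [0.7, 0.4, 0.6]
grip_width: 0.006
```

```bash
python3 - <<'E'
from h import *
P,R=avg(2)
im,p=snap('wrist','w13.png'); 
spot('wrist',p,'handle_grip',1); spot('wrist',p,'tray',1)
spot('wrist',p,'handle_hinge',1); spot('wrist',p,'clamp_pad',1)
E
```

```text
avg [0.4979 0.2284 0.0707] sd [0.0002 0.     0.0002]
yaw 6.0 toolx [ 0.002  0.001 -1.   ]
TIP [0.4978 0.2284 0.1012]
wrist handle_grip 0.67 [0.4955 0.2205 0.0684]
wrist tray 0.87 [0.429  0.3708 0.0021]
wrist handle_hinge 0.61 [0.5058 0.1403 0.0385]
```

View pics/w13.png

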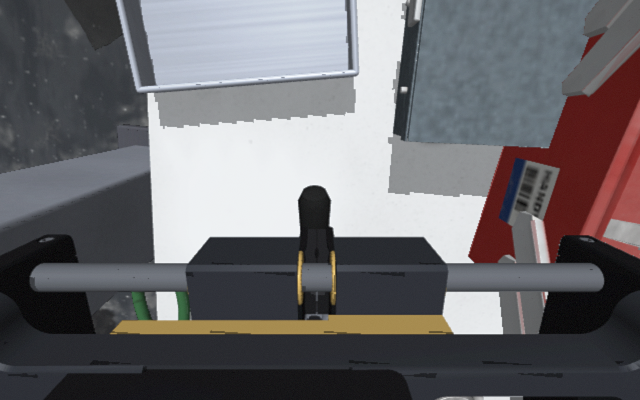

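Request:
{"name": "step_arm", "arguments": {"increments": [1, 0, 0, 0, 0, 0, 1, 0, 0, 0, 0, 0, 0.7, 0, 0, 0, 0, 0, 0.7, 0, 0, 0, 0, 0, 0.5, 0, 0, 0, 0, 0, 0, 0, 0, 0, 0, 0]}}

```text
time: 31.48
position: [0.4965, 0.2279, 0.0297]
tool_rot: [1.131, 1.258, -1.132]
ft_force: [0.1, -0.0, 0.3]
grip_width: 0.007
```

Request:
{"name": "step_arm", "arguments": {"increments": [0.3, 0, 0, 0, 0, 0, 0, 0, 0, 0, 0, 0]}}

```text
time: 31.72
position: [0.4972, 0.2282, 0.0283]
tool_rot: [1.131, 1.256, -1.131]
ft_force: [-3.0, -2.0, 6.8]
grip_width: 0.005
```

```bash
python3 - <<'E'
from h import *
P,R=avg(2);st()
im,p=snap('top'); 
spot('top',p,'handle_grip',1); 
E
```

```text
avg [0.4972 0.2283 0.0283] sd [0. 0. 0.]
yaw 6.02 toolx [ 0.001 -0.    -1.   ]
TIP [0.4972 0.2283 0.0588]
t 31.77 pos [0.4973 0.2283 0.0283] ft [-2.4 -1.5  6.2] grip 0.006
[[0.001, 0.994, 0.105], [-0.0, 0.105, -0.994], [-1.0, 0.001, 0.0]]
q [ 0.279  0.375 -0.882  1.866  0.333  1.054 -0.631]
top handle_grip 0.73 [ 0.4368 -0.2348  0.0694]
```

```bash
python3 - <<'E'
from h import *
P,R=avg(2)
plan([((P[0],P[1],.16),R,2),((.498,-.02,.19),-50,6),((.503,-.271,.19),-119.3,7)],(P,R))
E
```

```text
avg [0.4972 0.2282 0.0283] sd [0. 0. 0.]
yaw 6.02 toolx [ 0.001 -0.    -1.   ]
TIP [0.4972 0.2283 0.0588]
15 rows: -5.06, 0, 0, 0, 0, 0, -5.06, 0.01, 0, 0, 0, 0, -0.5, -0.42, 4.12, 0.163, 0, 0, -0.5, 0.25, 4.13, 0.163, 0, 0, -0.49, 0.92, 4.03, 0.163, 0, 0, -0.5, 1.57, 3.83, 0.163, 0, -0.001, -0.5, 2.16, 3.53, 0.163, 0, 0, -0.5, 2.71, 3.13, 0.163, 0, 0, 0, 2.79, 2.25, 0.173, 0, 0, 0, 3.14, 1.73, 0.172, 0, 0, 0, 3.39, 1.18, 0.173, 0, 0, 0, 3.54, 0.57, 0.173, 0, 0, 0, 3.59, -0.05, 0.173, 0, 0, -0.01, 3.52, -0.66, 0.172, 0, 0, 0, 3.36, -1.26, 0.173, 0, 0
```

Request:
{"name": "step_arm", "arguments": {"increments": [-5.06, 0, 0, 0, 0, 0, -5.06, 0, 0, 0, 0, 0, -0.5, -0.42, 4.12, 0.163, 0, 0, -0.5, 0.25, 4.13, 0.163, 0, 0, -0.49, 0.92, 4.03, 0.163, 0, 0, -0.5, 1.57, 3.83, 0.163, 0, 0, -0.5, 2.16, 3.53, 0.163, 0, 0, -0.5, 2.71, 3.13, 0.163, 0, 0, 0, 2.79, 2.25, 0.173, 0, 0, 0, 3.14, 1.73, 0.172, 0, 0, 0, 3.39, 1.18, 0.173, 0, 0, 0, 3.54, 0.57, 0.173, 0, 0], "fingers": 0}}

```text
time: 33.42
position: [0.5006, -0.1649, 0.1586]
tool_rot: [2.221, 0.001, -2.22]
ft_force: [0.4, 0.1, 0.5]
grip_width: 0.003
```

Request:
{"name": "step_arm", "arguments": {"increments": [0, 3.59, -0.05, 0.173, 0, 0, -0.01, 3.52, -0.66, 0.172, 0, 0, 0, 3.36, -1.26, 0.173, 0, 0, 0, 0, 0, 0, 0, 0, 0, 0, 0, 0, 0, 0], "fingers": 62}}

```text
time: 34.05
position: [0.5029, -0.2704, 0.1584]
tool_rot: [-1.935, 0.503, 1.935]
ft_force: [1.1, 1.1, 0.3]
grip_width: 0.488
```

```bash
python3 - <<'E'
from h import *
P,R=avg(3)
im,p=snap('wrist','w14.png'); 
spot('wrist',p,'rail',1); spot('wrist',p,'cup_1',4)
print(proj(p,(.503,-.271,.078)))
plan([((.503,-.271,.12),-119.3,2),((.503,-.271,.045),-119.3,5)],(P,R))
E
```

```text
avg [ 0.503  -0.27    0.1585] sd [0.0001 0.0003 0.0001]
yaw -119.15 toolx [ 0.  0. -1.]
TIP [ 0.503 -0.27   0.189]
wrist rail 0.57 [ 0.5026 -0.269   0.0299]
wrist cup_1 0.89 [ 0.5375 -0.2889  0.0722]
wrist cup_1 0.81 [ 0.4431 -0.2385  0.0745]
wrist cup_1 0.65 [ 0.5703 -0.3057  0.0689]
wrist cup_1 0.63 [ 0.4685 -0.2547  0.0721]
[317.75743117 193.42640903]
7 rows: 3.45, 0.05, -0.02, 0.001, 0, 0, 3.45, 0.04, -0.03, 0.002, 0, 0.001, 1.5, 0, 0, 0, 0, 0, 1.5, 0, 0, 0, 0, 0, 1.5, 0, 0, 0, 0, 0, 1.5, 0, 0, 0, 0, 0, 1.5, 0, 0, 0, 0, 0
```

View pics/w14.png

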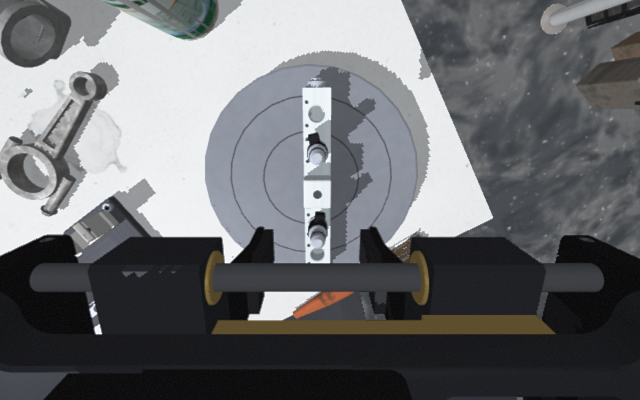

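Boss hole at (318,194), as predicted, rail parallel to the fingers' plane. Descend with the corrected tip height.

Request:
{"name": "step_arm", "arguments": {"increments": [3.45, 0.05, -0.02, 0, 0, 0, 3.45, 0.05, -0.03, 0, 0, 0, 1.5, 0, 0, 0, 0, 0, 1.5, 0, 0, 0, 0, 0, 1.5, 0, 0, 0, 0, 0, 1.5, 0, 0, 0, 0, 0, 1.5, 0, 0, 0, 0, 0, 0, 0, 0, 0, 0, 0, 0, 0, 0, 0, 0, 0], "fingers": 62}}

```text
time: 35.42
position: [0.503, -0.2725, 0.0147]
tool_rot: [-1.935, 0.506, 1.934]
ft_force: [0.6, -0.2, 0.1]
grip_width: 0.619
```

Request:
{"name": "step_arm", "arguments": {"increments": [0, 0, 0, 0, 0, 0, 0, 0, 0, 0, 0, 0, 0, 0, 0, 0, 0, 0, 0, 0, 0, 0, 0, 0, 0, 0, 0, 0, 0, 0, 0, 0, 0, 0, 0, 0], "fingers": 0, "force": 45}}

```text
time: 36.17
position: [0.5034, -0.2716, 0.0148]
tool_rot: [-1.936, 0.504, 1.934]
ft_force: [2.0, 3.5, 2.2]
grip_width: 0.297
```

```bash
python3 - <<'E'
from h import *
P,R=avg(2); st()
im,p=snap('wrist','w15.png'); 
E
```

```text
avg [ 0.5034 -0.2717  0.0148] sd [0. 0. 0.]
yaw -119.25 toolx [ 0.001  0.    -1.   ]
TIP [ 0.5034 -0.2717  0.0453]
t 36.23 pos [ 0.5034 -0.2717  0.0148] ft [2.  3.5 2.2] grip 0.293
[[0.001, -0.489, -0.872], [0.0, -0.872, 0.489], [-1.0, -0.001, -0.001]]
q [ 0.809  0.34  -0.419  1.828  0.16   1.006 -1.756]
```

View pics/w15.png

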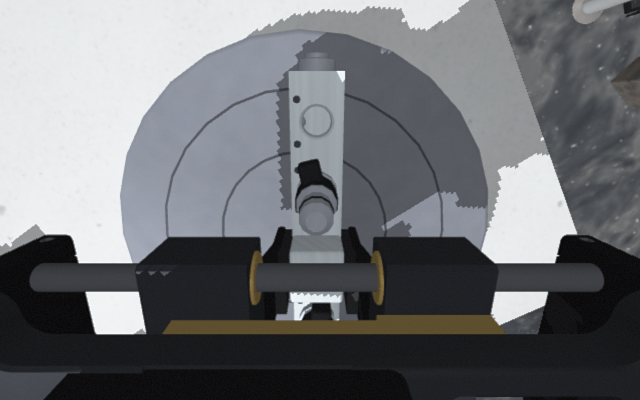

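```bash
python3 - <<'E'
from h import *
p=ctrl.camera_params('wrist'); a=cv2.imread('pics/w15.png')[210:330,240:400]
cv2.imwrite('pics/w15c.png',cv2.resize(a,None,fx=4,fy=4,interpolation=cv2.INTER_CUBIC))
R=down(-119.25)
for o in(-.095,-.014,0,.014):
    for z in(.056,.078): print(o,z,proj(p,np.array([.5034,-.2717,z])+R[:,2]*o))
E
```

```text
-0.095 0.056 [316.65563508  67.42723356]
-0.095 0.078 [316.68142813  60.42056579]
-0.014 0.056 [316.6200816  230.28472019]
-0.014 0.078 [316.63661265 248.39881741]
0 0.056 [316.61489203 254.05623832]
0 0.078 [316.6302442  275.11122802]
0.014 0.056 [316.60993496 276.76276225]
0.014 0.078 [316.62420102 300.45932566]
```

View pics/w15c.png

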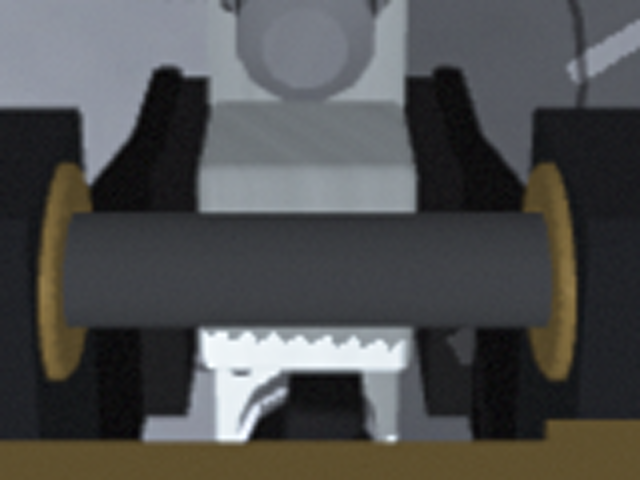

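Request:
{"name": "step_arm", "arguments": {"increments": [-0.7, 0, 0, 0, 0, 0, -1, 0, 0, 0, 0, 0, -1.5, 0, 0, 0, 0, 0, -1.5, 0, 0, 0, 0, 0, -1.3, 0, 0, 0, 0, 0, 0, 0, 0, 0, 0, 0, 0, 0, 0, 0, 0, 0]}}

```text
time: 37.15
position: [0.5022, -0.2723, 0.0741]
tool_rot: [-1.934, 0.506, 1.935]
ft_force: [-0.1, 0.0, -5.5]
grip_width: 0.298
```

```bash
python3 - <<'E'
from h import *
P,R=avg(2); st()
im,p=snap('wrist','w16.png'); spot('wrist',p,'cup_1',4)
plan([((.5118,-.16,.115),-105,4),((0.5222-.0005,-.0165+.005,.115),-83.8,5)],(P,R))
E
```

```text
avg [ 0.5021 -0.2722  0.074 ] sd [0.0001 0.     0.0002]
yaw -119.29 toolx [-0.001  0.    -1.   ]
TIP [ 0.5022 -0.2722  0.1045]
t 37.2 pos [ 0.502  -0.2722  0.0738] ft [-0.6  0.2 -6.5] grip 0.294
[[-0.001, -0.489, -0.872], [0.0, -0.872, 0.489], [-1.0, 0.0, 0.001]]
q [ 0.823  0.273 -0.429  1.779  0.125  1.118 -1.729]
wrist cup_1 0.57 [ 0.566  -0.3097  0.1299]
9 rows: -0.26, -2.57, 1.16, -0.062, 0, 0, -0.26, -2.63, 1, -0.063, 0.001, 0, -0.27, -2.69, 0.84, -0.062, 0, 0, -0.26, -2.73, 0.66, -0.062, 0, 0, 0, -2.92, 0.58, -0.074, 0, 0, 0, -2.96, 0.36, -0.074, 0, 0, 0, -2.97, 0.14, -0.074, 0, 0, 0, -2.98, -0.07, -0.074, 0, 0, 0, -2.96, -0.3, -0.074, 0, 0
```

View pics/w16.png

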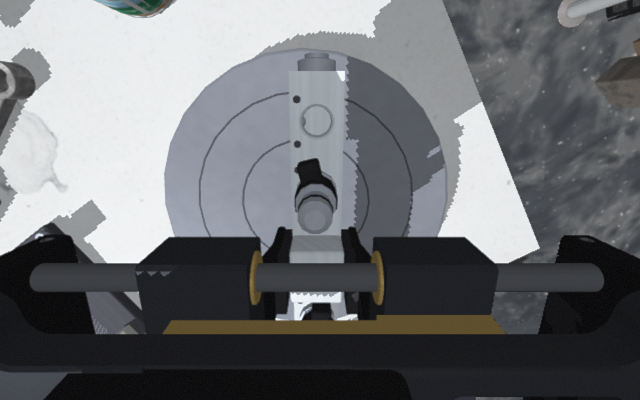

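```bash
python3 - <<'E'
from h import *
P,R=avg(2)
plan([((.5118,-.16,.115),-105,4),((.5237,-.0113,.115),-83.8,5)],(P,R))
E
```

```text
avg [ 0.5021 -0.2721  0.0737] sd [0. 0. 0.]
yaw -119.28 toolx [-0.001  0.001 -1.   ]
TIP [ 0.5022 -0.2722  0.1042]
9 rows: -0.27, -2.56, 1.16, -0.062, 0, 0, -0.27, -2.63, 1, -0.063, 0.001, 0, -0.26, -2.69, 0.84, -0.062, 0, 0, -0.27, -2.74, 0.66, -0.062, 0, 0, 0, -2.93, 0.54, -0.074, 0, 0, 0, -2.97, 0.32, -0.074, 0, 0, 0, -2.98, 0.11, -0.074, 0, 0, 0, -2.98, -0.12, -0.074, 0, 0, 0, -2.96, -0.34, -0.074, 0, 0
```

Request:
{"name": "step_arm", "arguments": {"increments": [-0.27, -2.56, 1.16, -0.062, 0, 0, -0.27, -2.63, 1, -0.063, 0, 0, -0.26, -2.69, 0.84, -0.062, 0, 0, -0.27, -2.74, 0.66, -0.062, 0, 0, 0, -2.93, 0.54, -0.074, 0, 0, 0, -2.97, 0.32, -0.074, 0, 0, 0, -2.98, 0.11, -0.074, 0, 0, 0, -2.98, -0.12, -0.074, 0, 0, 0, -2.96, -0.34, -0.074, 0, 0, 0, 0, 0, 0, 0, 0, 0, 0, 0, 0, 0, 0]}}

```text
time: 38.72
position: [0.5242, -0.0115, 0.085]
tool_rot: [2.165, 0.117, -2.165]
ft_force: [-0.3, -0.8, -6.8]
grip_width: 0.295
```

```bash
python3 - <<'E'
from h import *
P,R=avg(3); st()
im,p=snap('wrist','w17.png'); spot('wrist',p,'cup_1',2); spot('wrist',p,'nest',1); spot('wrist',p,'fixture',1)
im,ps=snap('top','t17.png'); spot('top',ps,'nest',1); spot('top',ps,'rail',1); spot('top',ps,'clamp_pad',1)
a=cv2.imread('pics/t17.png')[170:290,230:390]
cv2.imwrite('pics/t17c.png',cv2.resize(a,None,fx=4,fy=4,interpolation=cv2.INTER_CUBIC))
E
```

```text
avg [ 0.5242 -0.0121  0.085 ] sd [0.     0.0004 0.    ]
yaw -83.82 toolx [-0.    -0.001 -1.   ]
TIP [ 0.5242 -0.012   0.1155]
t 38.83 pos [ 0.5241 -0.0125  0.085 ] ft [-0.3 -0.9 -5.8] grip 0.293
[[-0.0, 0.107, -0.994], [-0.001, -0.994, -0.107], [-1.0, 0.001, 0.0]]
q [ 0.591  0.191 -0.674  1.873  0.133  1.123 -1.597]
wrist cup_1 0.72 [ 0.5616 -0.0096  0.1396]
wrist cup_1 0.65 [ 0.6012 -0.0069  0.1423]
wrist fixture 0.37 [ 0.5968 -0.0076  0.142 ]
top nest 0.66 [ 0.5216 -0.014   0.0199]
top rail 0.18 [ 0.5198 -0.0137  0.0216]
```

View pics/w17.png

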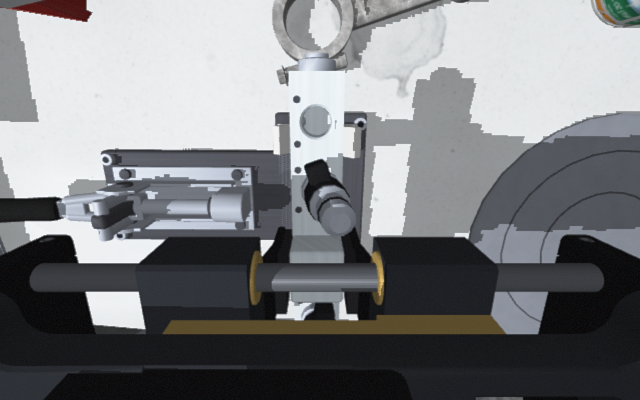

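View pics/t17c.png

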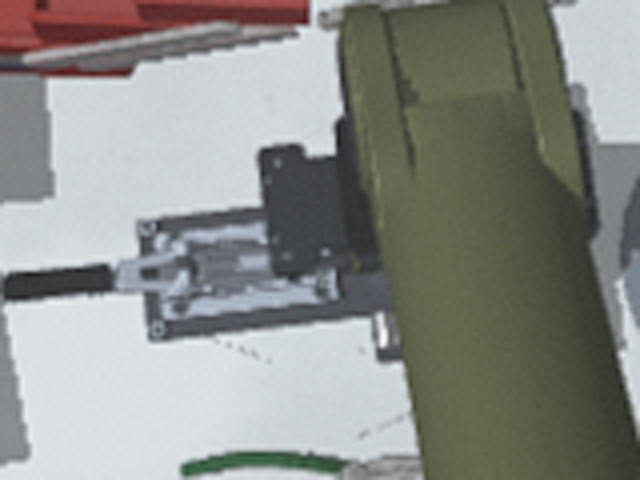

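```bash
python3 - <<'E'
from h import *
for f in('w16','w17'):
    a=cv2.imread(f'pics/{f}.png')[50:330,230:410]
    cv2.imwrite(f'pics/{f}c.png',cv2.resize(a,None,fx=2.1,fy=2.1,interpolation=cv2.INTER_CUBIC))
a=np.hstack([cv2.imread(f'pics/{f}c.png') for f in('w16','w17')]); cv2.imwrite('pics/cmp.png',a)
E
```

```text
(no output)
```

View pics/cmp.png

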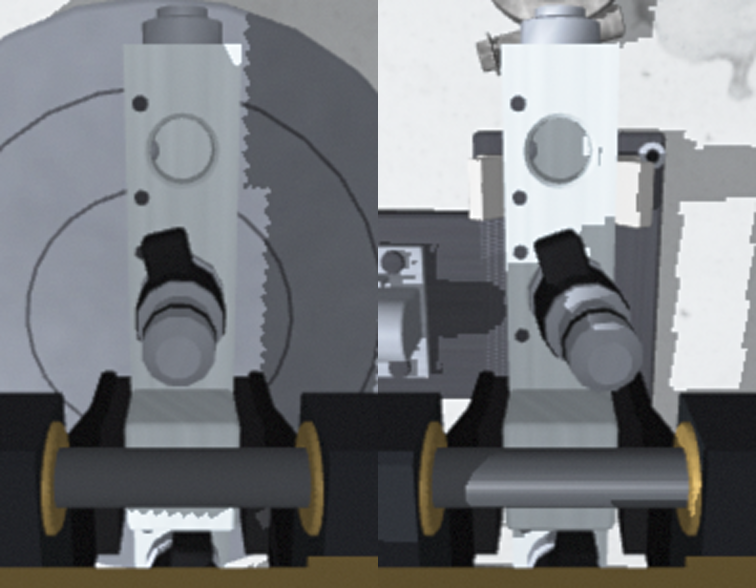

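```bash
python3 - <<'E'
from h import *
im,p=snap('wrist','w18.png')
a=cv2.imread('pics/w18.png')[50:330,230:410]
cv2.imwrite('pics/w18c.png',cv2.resize(a,None,fx=2.1,fy=2.1,interpolation=cv2.INTER_CUBIC))
im,ps=snap('scene','s18.png'); a=np.asarray(im)[150:260,270:400]
cv2.imwrite('pics/s18c.png',cv2.resize(cv2.cvtColor(a,cv2.COLOR_RGB2BGR),None,fx=5,fy=5,interpolation=cv2.INTER_CUBIC))
E
```

```text
(no output)
```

View pics/w18c.png

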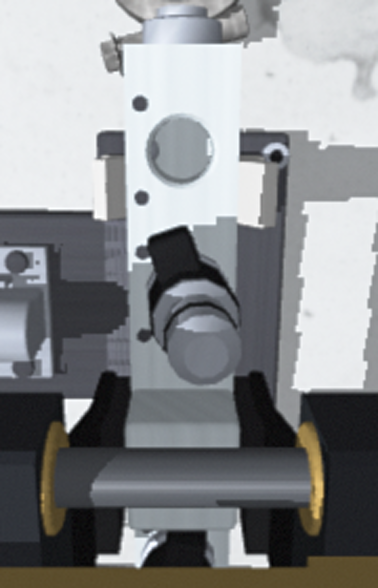

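View pics/s18c.png

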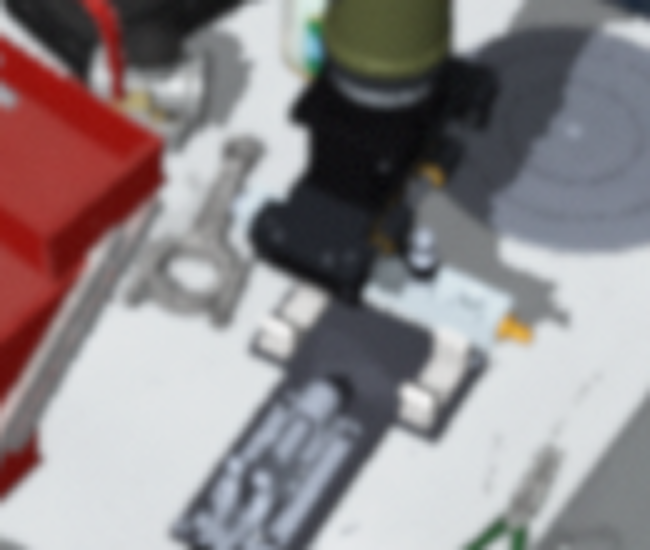

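```bash
python3 - <<'E'
from h import *
p=ctrl.camera_params('wrist')
xn=np.array([.9942,.108]);yn=np.array([-.108,.9942])
N=np.array([.5222,-.0165])
for uv,z in(((240,193),.038),((240,223),.038),((240,207),.046)):
    q=ray(p,uv,z)[:2]-N; print(uv,q@xn,q@yn)
E
```

```text
(240, 193) 0.01253016503403613 0.06601439947321343
(240, 223) -0.013585469046698509 0.06782087720380585
(240, 207) 0.0031518453782597854 0.06476010905853066
```

Request:
{"name": "step_arm", "arguments": {"increments": [0.8, -0.05, 0, 0, 0, 0, 1.2, 0, 0, 0, 0, 0, 1.2, 0, 0, 0, 0, 0, 0.8, 0, 0, 0, 0, 0, 0, 0, 0, 0, 0, 0, 0, 0, 0, 0, 0, 0]}}

```text
time: 40.08
position: [0.5245, -0.011, 0.0454]
tool_rot: [2.167, 0.117, -2.165]
ft_force: [0.3, 0.2, -5.7]
grip_width: 0.295
```

Request:
{"name": "step_arm", "arguments": {"increments": [0.5, 0, 0, 0, 0, 0, 0.5, 0, 0, 0, 0, 0, 0.5, 0, 0, 0, 0, 0, 0.5, 0, 0, 0, 0, 0, 0, 0, 0, 0, 0, 0]}}

```text
time: 40.7
position: [0.5236, -0.0111, 0.0245]
tool_rot: [2.165, 0.117, -2.167]
ft_force: [1.0, -0.2, -6.3]
grip_width: 0.298
```

Request:
{"name": "step_arm", "arguments": {"increments": [0.4, 0, 0, 0, 0, 0, 0.4, 0, 0, 0, 0, 0, 0.4, 0, 0, 0, 0, 0, 0.4, 0, 0, 0, 0, 0, 0, 0, 0, 0, 0, 0]}}

```text
time: 41.32
position: [0.5237, -0.0111, 0.0087]
tool_rot: [2.165, 0.117, -2.167]
ft_force: [-0.1, 0.1, -5.8]
grip_width: 0.299
```

```bash
python3 - <<'E'
from h import *
P,R=avg(2); st()
im,p=snap('wrist','w19.png')
E
```

```text
avg [ 0.5238 -0.0111  0.0088] sd [0.0001 0.     0.0001]
yaw -83.82 toolx [-0.001  0.    -1.   ]
TIP [ 0.5238 -0.0111  0.0393]
t 41.38 pos [ 0.5239 -0.0111  0.0089] ft [-0.6 -0.4 -5.6] grip 0.292
[[-0.0, 0.108, -0.994], [0.0, -0.994, -0.108], [-1.0, -0.0, 0.0]]
q [ 0.555  0.292 -0.654  1.941  0.212  0.978 -1.661]
```

View pics/w19.png

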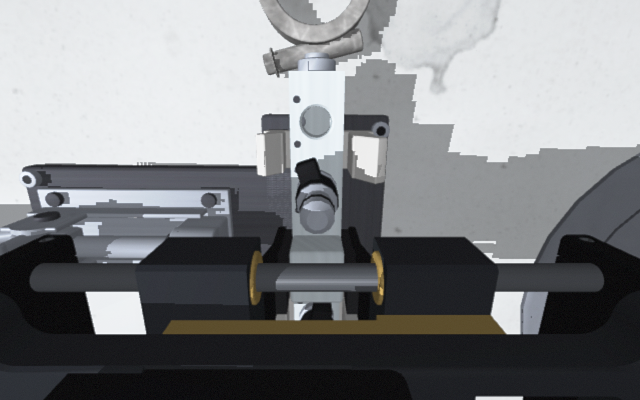

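Request:
{"name": "step_arm", "arguments": {"increments": [0.15, 0, 0, 0, 0, 0, 0.1, 0, 0, 0, 0, 0, 0, 0, 0, 0, 0, 0]}}

```text
time: 41.8
position: [0.5242, -0.0111, 0.0068]
tool_rot: [2.166, 0.117, -2.166]
ft_force: [-1.0, -0.2, -4.4]
grip_width: 0.298
```

Request:
{"name": "step_arm", "arguments": {"increments": [0, 0, 0, 0, 0, 0, 0, 0, 0, 0, 0, 0, 0, 0, 0, 0, 0, 0, 0, 0, 0, 0, 0, 0], "fingers": 60}}

```text
time: 42.3
position: [0.5244, -0.0111, 0.0069]
tool_rot: [2.166, 0.117, -2.165]
ft_force: [0.5, 0.1, 0.0]
grip_width: 0.582
```

Request:
{"name": "step_arm", "arguments": {"increments": [-1.5, 0, 0, 0, 0, 0, -2.5, 0, 0, 0, 0, 0, -4, 0, 0, 0, 0, 0, -5, 0, 0, 0, 0, 0, 0, 0, 0, 0, 0, 0, 0, 0, 0, 0, 0, 0]}}

```text
time: 43.05
position: [0.524, -0.0112, 0.137]
tool_rot: [2.166, 0.116, -2.165]
ft_force: [-0.1, -0.1, -0.2]
grip_width: 0.598
```

```bash
python3 - <<'E'
from h import *
P,R=avg(2); st()
im,p=snap('wrist','w20.png')
spot('wrist',p,'cup_1',4); spot('wrist',p,'rail',1); spot('wrist',p,'nest',1); spot('wrist',p,'injector_1',3);spot('wrist',p,'clamp_pad',1)
E
```

```text
avg [ 0.5237 -0.0112  0.1366] sd [0.0003 0.     0.0004]
yaw -83.82 toolx [-0. -0. -1.]
TIP [ 0.5238 -0.0112  0.1671]
t 43.1 pos [ 0.5234 -0.0112  0.1362] ft [-0.8 -0.2  0.5] grip 0.6
[[-0.001, 0.108, -0.994], [-0.0, -0.994, -0.108], [-1.0, 0.0, 0.001]]
q [ 0.61   0.137 -0.685  1.815  0.093  1.222 -1.565]
wrist cup_1 0.71 [ 0.5645 -0.0072  0.0624]
wrist cup_1 0.68 [ 0.4508 -0.0236  0.062 ]
wrist cup_1 0.63 [ 0.6006 -0.0049  0.0666]
wrist cup_1 0.6 [ 0.486  -0.0171  0.0682]
wrist rail 0.75 [ 0.5217 -0.0106  0.0213]
wrist nest 0.84 [ 0.5229 -0.0145  0.0223]
wrist injector_1 0.8 [ 0.5591 -0.0052  0.0654]
wrist injector_1 0.77 [ 0.484  -0.0186  0.0646]
```

View pics/w20.png

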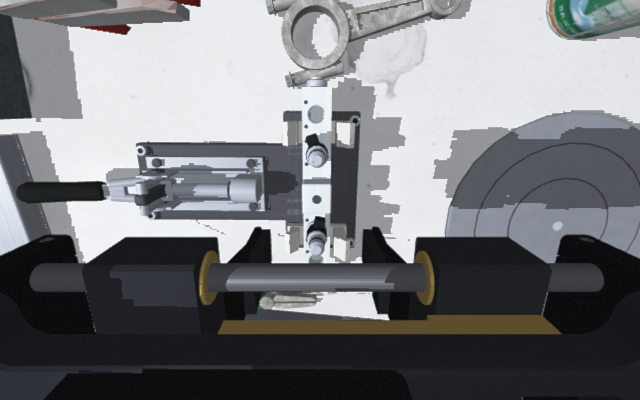

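```bash
python3 - <<'E'
from h import *
p=ctrl.camera_params('wrist')
a=cv2.imread('pics/w20.png')[90:270,130:370]
cv2.imwrite('pics/w20c.png',cv2.resize(a,None,fx=3.3,fy=3.3,interpolation=cv2.INTER_CUBIC))
xn=np.array([.9942,.108]);yn=np.array([-.108,.9942])
N=np.array([.5222,-.0165])
for uv,z in(((317,199.5),.070),((315,80),.048),((240,190),.046),((357,120),.015),((350,243),.015),((141,145),.015),((141,217),.015)):
    q=ray(p,uv,z)[:2]-N; print(uv,q@xn,q@yn)
E
```

```text
(317, 199.5) 0.0007408766480454522 0.003935694072167746
(315, 80) 0.10165660605716594 0.005645526960049189
(240, 190) 0.0029913571799760254 0.07757342958349549
(357, 120) 0.0668226037387268 -0.03602131026193839
(350, 243) -0.06670004402743045 -0.03307965995943789
(141, 145) 0.04212972279863576 0.18308709955924865
(141, 217) -0.03577443788416998 0.19544945294721275
```

View pics/w20c.png

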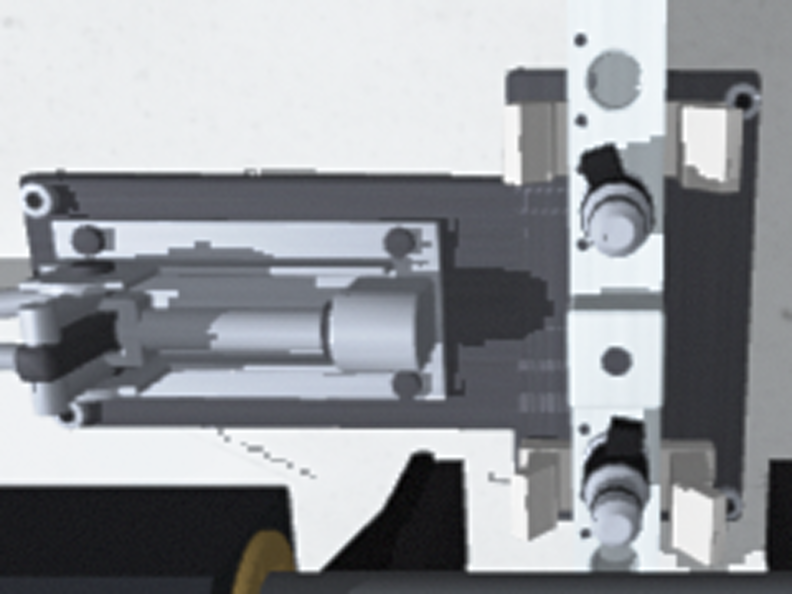

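```bash
python3 - <<'E'
from h import *
P,R=avg(2)
plan([((.4955,.2294,.14),6.2,9),((.4955,.2294,.031),6.2,3)],(P,R))
for a0,a1,n in((1.443,.85,7),(.85,.35,6),(.35,-.18,7)):
    al=np.linspace(a0,a1,n+1); y=9*np.sin(al); z=9*np.cos(al)
    print(', '.join('%.2f, 0, %.2f, 0, 0, 0'%(-(z[i+1]-z[i]),-(y[i+1]-y[i])) for i in range(n)))
E
```

```text
avg [ 0.5237 -0.011   0.136 ] sd [0.0001 0.     0.0001]
yaw -83.82 toolx [-0.001  0.    -1.   ]
TIP [ 0.5237 -0.011   0.1665]
12 rows: 0.3, -2.69, 0.02, -0.175, 0, 0, 0.29, -2.65, -0.44, -0.174, 0, 0, 0.3, -2.54, -0.9, -0.175, 0, 0, 0.29, -2.34, -1.32, -0.174, 0, 0.001, 0.29, -2.07, -1.71, -0.175, 0, 0, 0.3, -1.75, -2.05, -0.174, 0, 0, 0.29, -1.36, -2.32, -0.175, 0, 0, 0.29, -0.95, -2.52, -0.175, 0, 0, 0.3, -0.49, -2.64, -0.174, 0, 0.001, 3.63, 0, 0, 0, 0, 0, 3.63, 0, 0, 0, 0, 0, 3.64, 0, 0, 0, 0, 0
-0.75, 0, 0.13, 0, 0, 0, -0.74, 0, 0.19, 0, 0, 0, -0.72, 0, 0.25, 0, 0, 0, -0.69, 0, 0.31, 0, 0, 0, -0.67, 0, 0.37, 0, 0, 0, -0.63, 0, 0.43, 0, 0, 0, -0.59, 0, 0.48, 0, 0, 0
-0.54, 0, 0.52, 0, 0, 0, -0.50, 0, 0.56, 0, 0, 0, -0.45, 0, 0.60, 0, 0, 0, -0.40, 0, 0.64, 0, 0, 0, -0.34, 0, 0.67, 0, 0, 0, -0.29, 0, 0.69, 0, 0, 0
-0.21, 0, 0.65, 0, 0, 0, -0.16, 0, 0.66, 0, 0, 0, -0.11, 0, 0.67, 0, 0, 0, -0.06, 0, 0.68, 0, 0, 0, -0.01, 0, 0.68, 0, 0, 0, 0.05, 0, 0.68, 0, 0, 0, 0.10, 0, 0.67, 0, 0, 0
```

Request:
{"name": "step_arm", "arguments": {"increments": [0.3, -2.69, 0.02, -0.175, 0, 0, 0.29, -2.65, -0.44, -0.174, 0, 0, 0.3, -2.54, -0.9, -0.175, 0, 0, 0.29, -2.34, -1.32, -0.174, 0, 0, 0.29, -2.07, -1.71, -0.175, 0, 0, 0.3, -1.75, -2.05, -0.174, 0, 0, 0.29, -1.36, -2.32, -0.175, 0, 0, 0.29, -0.95, -2.52, -0.175, 0, 0, 0.3, -0.49, -2.64, -0.174, 0, 0, 3, 0, 0, 0, 0, 0, 3, 0, 0, 0, 0, 0, 0, 0, 0, 0, 0, 0]}}

```text
time: 44.95
position: [0.4939, 0.2284, 0.048]
tool_rot: [1.126, 1.261, -1.133]
ft_force: [0.2, 0.6, -0.3]
grip_width: 0.601
```

```bash
python3 - <<'E'
from h import *
P,R=avg(3); st()
im,p=snap('wrist','w21.png')
spot('wrist',p,'handle_grip',1); print(proj(p,(.4955,.2294,.049)),proj(p,np.array(P)))
E
```

```text
avg [0.4951 0.2291 0.0494] sd [0.0009 0.0005 0.0011]
yaw 6.2 toolx [-0.002 -0.    -1.   ]
TIP [0.4952 0.2291 0.0799]
t 45.05 pos [0.4961 0.2297 0.0507] ft [-0.8 -0.9  0.6] grip 0.599
[[0.0, 0.994, 0.108], [0.001, 0.108, -0.994], [-1.0, 0.0, -0.001]]
q [ 0.34   0.366 -0.957  1.847  0.335  1.1   -0.633]
wrist handle_grip 0.8 [0.4957 0.2256 0.0481]
[313.30157565 222.23378492] [312.19861689 241.69292254]
```

View pics/w21.png

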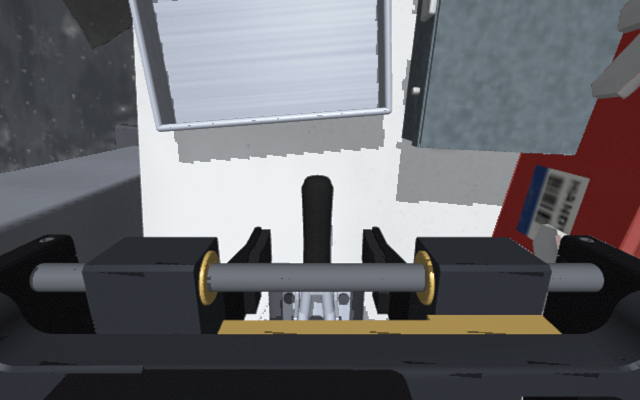

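Grip at col ~317, centred between the fingers. Tip now at z 0.081; go down 4.9 cm, then pinch lightly and swing.

Request:
{"name": "step_arm", "arguments": {"increments": [2.5, 0, 0, 0, 0, 0, 2.4, 0, 0, 0, 0, 0, 0, 0, 0, 0, 0, 0, 0, 0, 0, 0, 0, 0]}}

```text
time: 45.65
position: [0.4969, 0.2299, 0.0026]
tool_rot: [1.131, 1.257, -1.128]
ft_force: [0.9, 0.0, 0.2]
grip_width: 0.6
```

Request:
{"name": "step_arm", "arguments": {"increments": [0, 0, 0, 0, 0, 0, 0, 0, 0, 0, 0, 0, 0, 0, 0, 0, 0, 0, 0, 0, 0, 0, 0, 0, 0, 0, 0, 0, 0, 0], "fingers": 0, "force": 12}}

```text
time: 46.28
position: [0.4965, 0.2294, 0.0013]
tool_rot: [1.13, 1.258, -1.129]
ft_force: [2.4, -0.5, -0.3]
grip_width: 0.224
```

Request:
{"name": "step_arm", "arguments": {"increments": [-0.75, 0, 0.13, 0, 0, 0, -0.74, 0, 0.19, 0, 0, 0, -0.72, 0, 0.25, 0, 0, 0, -0.69, 0, 0.31, 0, 0, 0, -0.67, 0, 0.37, 0, 0, 0, -0.63, 0, 0.43, 0, 0, 0, -0.59, 0, 0.48, 0, 0, 0, 0, 0, 0, 0, 0, 0, 0, 0, 0, 0, 0, 0]}}

```text
time: 47.4
position: [0.4986, 0.208, 0.0495]
tool_rot: [1.13, 1.258, -1.129]
ft_force: [3.4, 1.0, 1.1]
grip_width: 0.224
```

```bash
python3 - <<'E'
from h import *
P,R=avg(2); st()
im,p=snap('top','t22.png')
a=cv2.imread('pics/t22.png')[170:290,200:390]
cv2.imwrite('pics/t22c.png',cv2.resize(a,None,fx=4,fy=4,interpolation=cv2.INTER_CUBIC))
E
```

```text
avg [0.4986 0.2081 0.0494] sd [0. 0. 0.]
yaw 6.2 toolx [ 0.001  0.    -1.   ]
TIP [0.4985 0.2081 0.0799]
t 47.45 pos [0.4986 0.2081 0.0494] ft [2.8 0.8 0.6] grip 0.226
[[0.001, 0.994, 0.108], [0.0, 0.108, -0.994], [-1.0, 0.001, -0.0]]
q [ 0.386  0.352 -0.959  1.864  0.324  1.091 -0.588]
```

View pics/t22c.png

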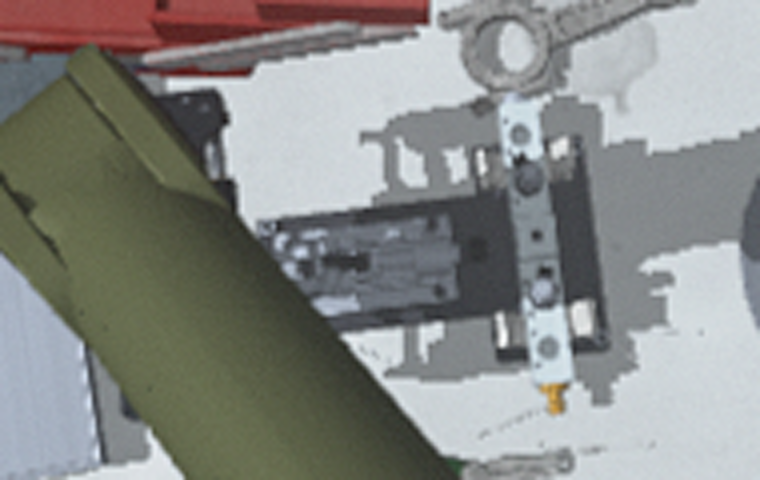

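Request:
{"name": "step_arm", "arguments": {"increments": [0, 0, 0, 0, 0, 0, 0, 0, 0, 0, 0, 0], "fingers": 40}}

```text
time: 47.75
position: [0.4965, 0.2075, 0.0482]
tool_rot: [1.126, 1.26, -1.132]
ft_force: [-0.3, -0.1, 0.4]
grip_width: 0.356
```

Request:
{"name": "step_arm", "arguments": {"increments": [0, 0, 0, 0, 0, 0, 0, 0, 0, 0, 0, 0, 0, 0, 0, 0, 0, 0], "fingers": 0, "force": 14}}

```text
time: 48.12
position: [0.4986, 0.2077, 0.0489]
tool_rot: [1.13, 1.258, -1.129]
ft_force: [2.3, 0.9, -1.8]
grip_width: 0.226
```

Request:
{"name": "step_arm", "arguments": {"increments": [-0.54, 0, 0.52, 0, 0, 0, -0.5, 0, 0.56, 0, 0, 0, -0.45, 0, 0.6, 0, 0, 0, -0.4, 0, 0.64, 0, 0, 0, -0.34, 0, 0.67, 0, 0, 0, -0.29, 0, 0.69, 0, 0, 0, 0, 0, 0, 0, 0, 0]}}

```text
time: 49.0
position: [0.5024, 0.1709, 0.075]
tool_rot: [1.13, 1.257, -1.13]
ft_force: [0.8, 1.5, 2.1]
grip_width: 0.225
```

```bash
python3 - <<'E'
from h import *
P,R=avg(2); st()
im,p=snap('top','t23.png'); spot('top',p,'clamp_pad',1)
a=cv2.imread('pics/t23.png')[170:290,200:390]
cv2.imwrite('pics/t23c.png',cv2.resize(a,None,fx=4,fy=4,interpolation=cv2.INTER_CUBIC))
E
```

```text
avg [0.5024 0.171  0.0749] sd [0.     0.0001 0.    ]
yaw 6.16 toolx [ 0.    -0.001 -1.   ]
TIP [0.5024 0.171  0.1054]
t 49.05 pos [0.5024 0.171  0.0749] ft [0.2 2.1 2.5] grip 0.221
[[0.0, 0.994, 0.107], [-0.001, 0.107, -0.994], [-1.0, 0.0, 0.001]]
q [ 0.483  0.291 -0.974  1.862  0.267  1.127 -0.48 ]
top clamp_pad 0.59 [0.5217 0.0024 0.0417]
```

View pics/t23c.png

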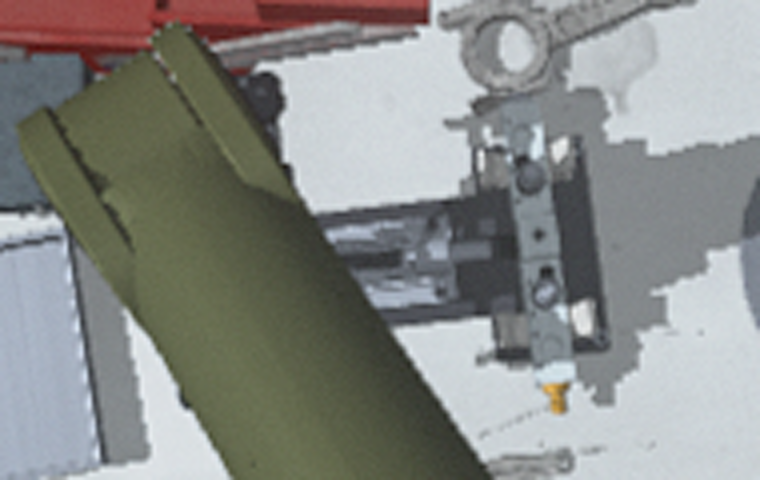

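Request:
{"name": "step_arm", "arguments": {"increments": [0, 0, 0, 0, 0, 0, 0, 0, 0, 0, 0, 0], "fingers": 40}}

```text
time: 49.4
position: [0.5013, 0.1703, 0.0735]
tool_rot: [1.127, 1.259, -1.132]
ft_force: [-0.7, -0.6, -0.9]
grip_width: 0.356
```

Request:
{"name": "step_arm", "arguments": {"increments": [0, 0, 0, 0, 0, 0, 0, 0, 0, 0, 0, 0, 0, 0, 0, 0, 0, 0], "fingers": 0, "force": 35}}

```text
time: 49.78
position: [0.5024, 0.1711, 0.074]
tool_rot: [1.129, 1.258, -1.129]
ft_force: [1.7, 0.6, -2.3]
grip_width: 0.219
```

Request:
{"name": "step_arm", "arguments": {"increments": [-0.21, 0, 0.65, 0, 0, 0, -0.16, 0, 0.66, 0, 0, 0, -0.11, 0, 0.67, 0, 0, 0, -0.06, 0, 0.68, 0, 0, 0, 0, 0, 0, 0, 0, 0]}}

```text
time: 50.4
position: [0.5047, 0.1485, 0.0797]
tool_rot: [1.133, 1.263, -1.125]
ft_force: [0.3, 6.6, -4.2]
grip_width: 0.22
```

Request:
{"name": "step_arm", "arguments": {"increments": [-0.01, 0, 0.68, 0, 0, 0, 0.05, 0, 0.68, 0, 0, 0, 0.08, 0, 0.67, 0, 0, 0, 0, 0, 0, 0, 0, 0, 0, 0, 0, 0, 0, 0]}}

```text
time: 51.02
position: [0.5068, 0.1285, 0.0801]
tool_rot: [1.131, 1.262, -1.126]
ft_force: [-3.5, 5.5, 8.6]
grip_width: 0.224
```

```bash
python3 - <<'E'
from h import *
P,R=avg(2); st()
im,p=snap('top','t24.png'); spot('top',p,'clamp_pad',1)
a=cv2.imread('pics/t24.png')[170:290,200:390]
cv2.imwrite('pics/t24c.png',cv2.resize(a,None,fx=4,fy=4,interpolation=cv2.INTER_CUBIC))
E
```

```text
avg [0.5068 0.1285 0.0801] sd [0. 0. 0.]
yaw 6.3 toolx [-0.     0.004 -1.   ]
TIP [0.5068 0.1284 0.1106]
t 51.08 pos [0.5068 0.1285 0.0801] ft [-3.8  6.6  9.1] grip 0.216
[[-0.0, 0.994, 0.11], [0.004, 0.11, -0.994], [-1.0, 0.0, -0.004]]
q [ 0.574  0.258 -0.969  1.875  0.23   1.127 -0.369]
top clamp_pad 0.53 [ 0.5232 -0.0039  0.0402]
```

View pics/t24c.png

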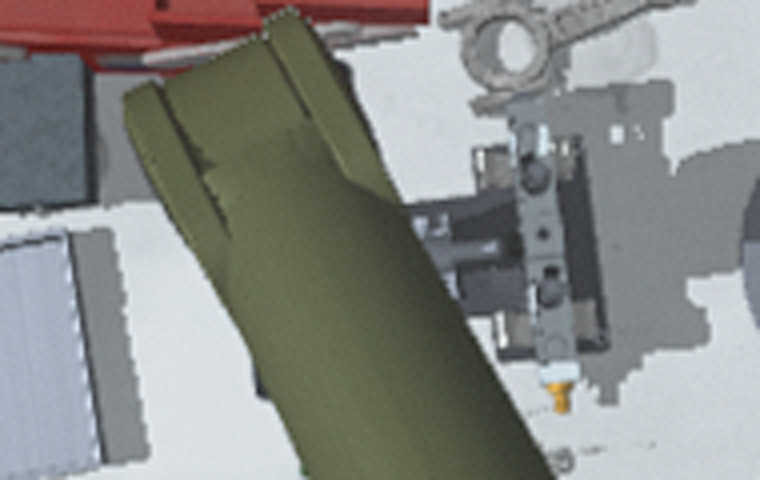

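Request:
{"name": "step_arm", "arguments": {"increments": [0.05, 0, 0.3, 0, 0, 0, 0.05, 0, 0.3, 0, 0, 0, 0, 0, 0, 0, 0, 0]}}

```text
time: 51.55
position: [0.5077, 0.1199, 0.0793]
tool_rot: [1.129, 1.259, -1.129]
ft_force: [-5.6, 0.1, 12.2]
grip_width: 0.211
```

Request:
{"name": "step_arm", "arguments": {"increments": [0.05, 0, 0.3, 0, 0, 0, 0, 0, 0, 0, 0, 0]}}

```text
time: 51.8
position: [0.5081, 0.1159, 0.0787]
tool_rot: [1.128, 1.258, -1.13]
ft_force: [-6.0, -1.4, 12.7]
grip_width: 0.214
```

Request:
{"name": "step_arm", "arguments": {"increments": [0, 0, 0, 0, 0, 0, 0, 0, 0, 0, 0, 0, 0, 0, 0, 0, 0, 0], "fingers": 60}}

```text
time: 52.18
position: [0.5081, 0.1155, 0.0768]
tool_rot: [1.129, 1.258, -1.13]
ft_force: [0.1, 0.7, -0.1]
grip_width: 0.467
```

Request:
{"name": "step_arm", "arguments": {"increments": [-4, 0, 0, 0, 0, 0, -5, 0, 0, 0, 0, 0, -5, 0, 0, 0, 0, 0, -3, 0, 0, 0, 0, 0, 0, 0, 0, 0, 0, 0, 0, 0, 0, 0, 0, 0]}}

```text
time: 52.92
position: [0.5077, 0.1154, 0.2458]
tool_rot: [1.128, 1.259, -1.131]
ft_force: [0.4, 0.1, 0.7]
grip_width: 0.594
```

```bash
python3 - <<'E'
from h import *
P,R=avg(2); st()
im,p=snap('wrist','w25.png'); 
for n in('handle_grip','handle_hinge','clamp_pad','rail','tray'): spot('wrist',p,n,1)
spot('wrist',p,'injector_1',3);
im,p=snap('top','t25.png'); 
for n in('handle_grip','handle_hinge','clamp_pad','rail'): spot('top',p,n,1)
im,p=snap('scene','s25.png'); 
for n in('handle_grip','handle_hinge','clamp_pad','rail'): spot('scene',p,n,1)
spot('scene',p,'injector_1',3); spot('scene',p,'tray',3)
a=cv2.imread('pics/s25.png')[170:280,270:400]
cv2.imwrite('pics/s25c.png',cv2.resize(a,None,fx=5,fy=5,interpolation=cv2.INTER_CUBIC))
E
```

```text
avg [0.5075 0.1154 0.2457] sd [0.0001 0.     0.0002]
yaw 6.19 toolx [-0.002 -0.    -1.   ]
TIP [0.5076 0.1154 0.2762]
t 52.98 pos [0.5074 0.1154 0.2455] ft [-0.1  0.5  0.3] grip 0.596
[[-0.002, 0.994, 0.108], [-0.0, 0.108, -0.994], [-1.0, -0.002, 0.0]]
q [ 0.678  0.093 -1.001  1.656  0.079  1.438 -0.223]
wrist handle_grip 0.73 [ 0.5201 -0.0052  0.0347]
wrist handle_hinge 0.9 [0.5076 0.138  0.0408]
wrist clamp_pad 0.46 [ 0.5201 -0.0025  0.0359]
wrist rail 0.94 [ 0.5235 -0.0158  0.0211]
wrist injector_1 0.66 [ 0.4841 -0.0223  0.0635]
wrist injector_1 0.4 [ 0.5608 -0.0072  0.0608]
top handle_grip 0.31 [ 0.562  -0.0065  0.0613]
top clamp_pad 0.51 [ 0.5204 -0.0023  0.039 ]
top rail 0.74 [ 0.5197 -0.0045  0.0333]
scene handle_grip 0.74 [0.506  0.1288 0.1282]
scene handle_hinge 0.94 [0.5063 0.1353 0.0348]
scene rail 0.64 [ 0.5236 -0.016   0.0171]
scene injector_1 0.63 [ 0.4861 -0.0183  0.06  ]
scene injector_1 0.6 [ 0.5624 -0.0154  0.062 ]
scene tray 0.75 [0.4497 0.3483 0.0025]
```

View pics/s25c.png

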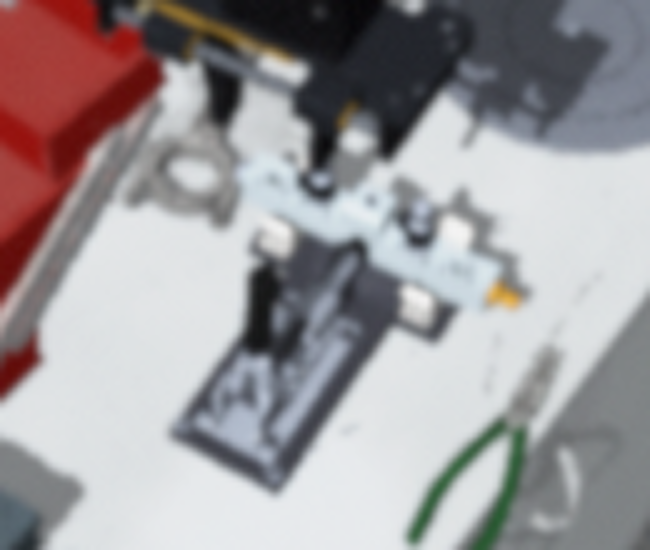

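View pics/w25.png

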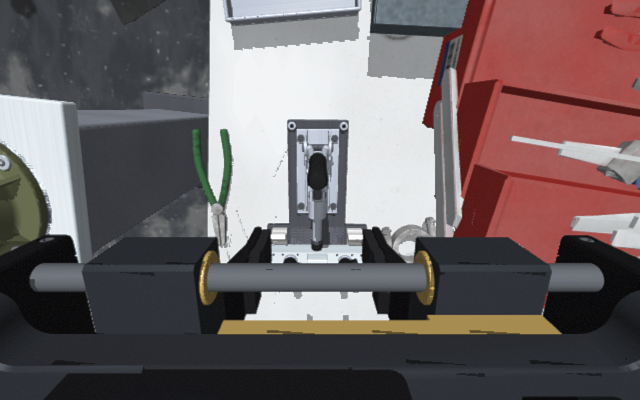

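```bash
python3 - <<'E'
from h import *
P,R=avg(2)
plan([((.502,.165,.22),6.2,2),((.502,.165,.118),6.2,3)],(P,R))
E
```

```text
avg [0.5082 0.1157 0.2469] sd [0. 0. 0.]
yaw 6.19 toolx [ 0. -0. -1.]
TIP [0.5082 0.1157 0.2774]
5 rows: 2.87, -0.04, -2.48, 0, 0, 0, 2.87, -0.05, -2.49, 0, 0, 0, 3.4, 0, 0, 0, 0, 0, 3.4, 0, 0, 0, 0, 0, 3.4, 0, 0, 0, 0, 0
```

Request:
{"name": "step_arm", "arguments": {"increments": [2.87, -0.05, -2.48, 0, 0, 0, 2.87, -0.05, -2.49, 0, 0, 0, 0, 0, 0, 0, 0, 0, 0, 0, 0, 0, 0, 0, 3.4, 0, 0, 0, 0, 0, 3.4, 0, 0, 0, 0, 0, 3.4, 0, 0, 0, 0, 0, 0, 0, 0, 0, 0, 0], "fingers": 0}}

```text
time: 54.98
position: [0.5012, 0.1632, 0.0865]
tool_rot: [1.129, 1.259, -1.133]
ft_force: [-0.3, -0.3, 0.7]
grip_width: 0.006
```

Request:
{"name": "step_arm", "arguments": {"increments": [0, 0, 0.5, 0, 0, 0, 0, 0, 0.5, 0, 0, 0, 0, 0, 0.3, 0, 0, 0, 0, 0, 0, 0, 0, 0]}}

```text
time: 55.48
position: [0.5037, 0.1516, 0.088]
tool_rot: [1.13, 1.257, -1.129]
ft_force: [0.1, 0.2, -0.1]
grip_width: 0.006
```

Request:
{"name": "step_arm", "arguments": {"increments": [0, 0, 0.3, 0, 0, 0, 0, 0, 0, 0, 0, 0]}}

```text
time: 55.72
position: [0.5036, 0.149, 0.0875]
tool_rot: [1.129, 1.258, -1.129]
ft_force: [-0.4, -0.1, -0.5]
grip_width: 0.006
```

Request:
{"name": "step_arm", "arguments": {"increments": [0, 0, 0.3, 0, 0, 0, 0, 0, 0, 0, 0, 0]}}

```text
time: 55.98
position: [0.5036, 0.1483, 0.0876]
tool_rot: [1.13, 1.261, -1.127]
ft_force: [-0.1, 4.9, -1.4]
grip_width: 0.007
```

Request:
{"name": "step_arm", "arguments": {"increments": [0, 0, 0.3, 0, 0, 0, 0, 0, 0, 0, 0, 0]}}

```text
time: 56.22
position: [0.5036, 0.1481, 0.0877]
tool_rot: [1.132, 1.264, -1.123]
ft_force: [0.4, 9.3, -2.6]
grip_width: 0.008
```

Request:
{"name": "step_arm", "arguments": {"increments": [0, 0, 0.3, 0, 0, 0, 0, 0, 0, 0, 0, 0]}}

```text
time: 56.48
position: [0.5036, 0.148, 0.0878]
tool_rot: [1.134, 1.267, -1.12]
ft_force: [-0.0, 15.4, -4.5]
grip_width: 0.002
```

Request:
{"name": "step_arm", "arguments": {"increments": [0, 0, -0.8, 0, 0, 0, 0, 0, -0.8, 0, 0, 0, -4, 0, 0, 0, 0, 0, -5, 0, 0, 0, 0, 0, 0, 0, 0, 0, 0, 0]}}

```text
time: 57.1
position: [0.5056, 0.1564, 0.1813]
tool_rot: [1.133, 1.252, -1.125]
ft_force: [-0.1, 0.9, 1.1]
grip_width: 0.007
```

```bash
python3 - <<'E'
from h import *
P,R=avg(2)
plan([((.5607,-.0124,.21),-83.8,10),((.5607,-.0124,.16),-83.8,1)],(P,R))
E
```

```text
avg [0.5049 0.156  0.1802] sd [0.0007 0.0004 0.0011]
yaw 6.13 toolx [ 0.005 -0.001 -1.   ]
TIP [0.5047 0.156  0.2107]
11 rows: 0.01, 0.38, 1.73, 0.157, 0, -0.001, 0.01, 0.64, 1.66, 0.157, -0.001, 0, 0.01, 0.9, 1.53, 0.157, 0, -0.001, 0.02, 1.12, 1.38, 0.157, 0, 0, 0.01, 1.32, 1.18, 0.157, 0, -0.001, 0.01, 1.49, 0.96, 0.157, -0.001, 0, 0.01, 1.63, 0.71, 0.157, 0, -0.001, 0.01, 1.72, 0.46, 0.157, 0, 0, 0, 1.76, 0.18, 0.157, 0, -0.001, 0.01, 1.77, -0.1, 0.157, -0.001, 0, 5, 0, -0.01, 0, 0, 0
```

Request:
{"name": "step_arm", "arguments": {"increments": [0, 0.38, 1.73, 0.157, 0, 0, 0, 0.64, 1.66, 0.157, 0, 0, 0, 0.9, 1.53, 0.157, 0, 0, 0, 1.12, 1.38, 0.157, 0, 0, 0, 1.32, 1.18, 0.157, 0, 0, 0, 1.49, 0.96, 0.157, 0, 0, 0, 1.63, 0.71, 0.157, 0, 0, 0, 1.72, 0.46, 0.157, 0, 0, 0, 1.76, 0.18, 0.157, 0, 0, 0, 1.77, -0.1, 0.157, 0, 0, 4, 0, 0, 0, 0, 0, 0, 0, 0, 0, 0, 0], "fingers": 50}}

```text
time: 58.65
position: [0.5554, -0.0131, 0.1335]
tool_rot: [2.157, 0.118, -2.175]
ft_force: [-0.9, 0.7, 0.0]
grip_width: 0.5
```

```bash
python3 - <<'E'
from h import *
P,R=avg(3); st()
im,p=snap('wrist','w27.png'); 
for n in('clamp_pad','rail','nest'): spot('wrist',p,n,1)
spot('wrist',p,'injector_1',3);
xn=np.array([.9942,.108]);N=np.array([.5222,-.0165])
for k in(-.072,-.038,0,.038,.072): print(k,proj(p,list(N+xn*k)+[.07 if k==0 else .048]))
print(proj(p,list(N+xn*.038)+[.094]))
E
```

```text
avg [ 0.5569 -0.0126  0.1354] sd [0.0012 0.0004 0.0015]
yaw -83.76 toolx [-0.005  0.    -1.   ]
TIP [ 0.5571 -0.0126  0.1659]
t 58.75 pos [ 0.5584 -0.0122  0.1371] ft [ 0.9  0.2 -0.2] grip 0.5
[[-0.002, 0.109, -0.994], [0.0, -0.994, -0.109], [-1.0, -0.0, 0.002]]
q [ 0.628  0.233 -0.742  1.731  0.165  1.243 -1.616]
wrist clamp_pad 0.42 [ 0.5192 -0.0059  0.0336]
wrist rail 0.61 [ 0.5224 -0.0151  0.0237]
wrist nest 0.7 [ 0.5201 -0.0143  0.019 ]
wrist injector_1 0.69 [ 0.5636 -0.0129  0.0626]
-0.072 [315.80770669 290.39203255]
-0.038 [315.82896508 261.31560294]
0 [315.82928352 235.65232743]
0.038 [315.88144194 189.53970274]
0.072 [315.9074496  153.96738521]
[315.82691224 204.25224812]
```

View pics/w27.png

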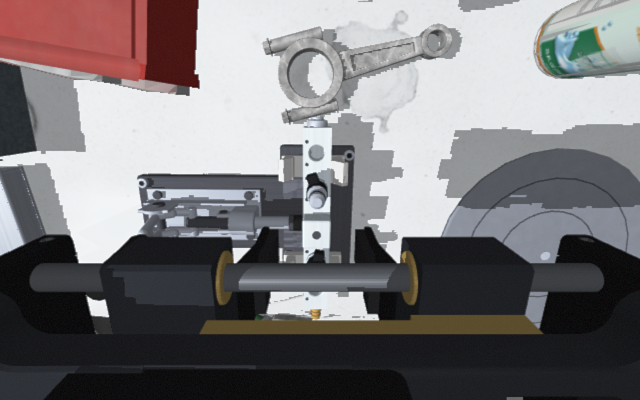

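```bash
python3 - <<'E'
from h import *
P,R=avg(2)
plan([((.5605,-.0124,.115),-83.8,2),((.5605,-.0124,.064),-83.8,4)],(P,R))
E
```

```text
avg [ 0.5596 -0.0121  0.1386] sd [0.0001 0.     0.0001]
yaw -83.75 toolx [ 0.002 -0.    -1.   ]
TIP [ 0.5595 -0.0121  0.1691]
6 rows: 2.7, 0.02, -0.04, 0, -0.001, 0, 2.71, 0.01, -0.05, 0.001, -0.001, -0.001, 1.27, 0, 0, 0, 0, 0, 1.28, 0, 0, 0, 0, 0, 1.27, 0, 0, 0, 0, 0, 1.28, 0.01, 0, 0, 0, 0
```

Request:
{"name": "step_arm", "arguments": {"increments": [2.7, 0.02, -0.04, 0, 0, 0, 2.7, 0.01, -0.05, 0, 0, 0, 1.27, 0, 0, 0, 0, 0, 1.28, 0, 0, 0, 0, 0, 1.27, 0, 0, 0, 0, 0, 1.28, 0, 0, 0, 0, 0, 0, 0, 0, 0, 0, 0, 0, 0, 0, 0, 0, 0]}}

```text
time: 60.05
position: [0.5602, -0.0124, 0.0328]
tool_rot: [2.166, 0.118, -2.165]
ft_force: [0.5, -0.8, 0.3]
grip_width: 0.5
```

Request:
{"name": "step_arm", "arguments": {"increments": [0, 0, 0, 0, 0, 0, 0, 0, 0, 0, 0, 0, 0, 0, 0, 0, 0, 0, 0, 0, 0, 0, 0, 0], "fingers": 0, "force": 30}}

```text
time: 60.55
position: [0.56, -0.0125, 0.0327]
tool_rot: [2.166, 0.118, -2.165]
ft_force: [0.1, 0.7, 0.4]
grip_width: 0.207
```

```bash
python3 - <<'E'
from h import *
P,R=avg(2); st()
im,p=snap('wrist','w28.png'); 
E
```

```text
avg [ 0.56   -0.0125  0.0327] sd [0. 0. 0.]
yaw -83.77 toolx [ 0. -0. -1.]
TIP [ 0.56   -0.0125  0.0632]
t 60.6 pos [ 0.56   -0.0125  0.0327] ft [-0.7 -0.3  0.7] grip 0.209
[[0.0, 0.109, -0.994], [-0.0, -0.994, -0.109], [-1.0, 0.0, -0.0]]
q [ 0.586  0.348 -0.71   1.835  0.259  1.052 -1.687]
```

View pics/w28.png

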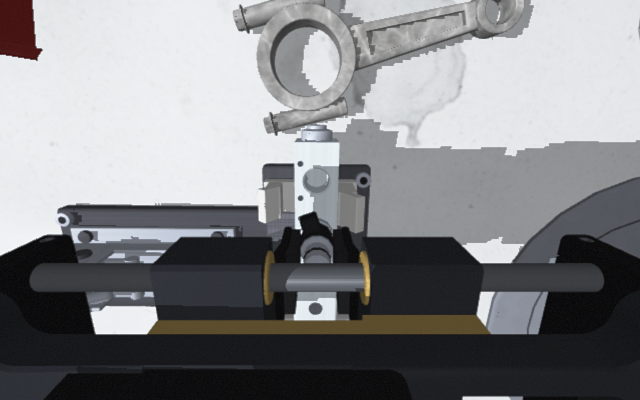

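Request:
{"name": "step_arm", "arguments": {"increments": [0, 0, 0, 0, 0, 0, -0.2, 0, 0, 0, 0, 0, -0.3, 0, 0, 0, 0, 0, -0.3, 0, 0, 0, 0, 0, -0.4, 0, 0, 0, 0, 0, -0.5, 0, 0, 0, 0, 0, -0.6, 0, 0, 0, 0, 0, -0.8, 0, 0, 0, 0, 0, 0, 0, 0, 0, 0, 0]}}

```text
time: 61.78
position: [0.5606, -0.0124, 0.0645]
tool_rot: [2.167, 0.118, -2.163]
ft_force: [0.5, 0.1, -0.9]
grip_width: 0.212
```

```bash
python3 - <<'E'
from h import *
P,R=avg(2); st()
im,p=snap('wrist','w29.png'); 
E
```

```text
avg [ 0.5604 -0.0124  0.0642] sd [0.0002 0.0001 0.0003]
yaw -83.76 toolx [ 0.001 -0.    -1.   ]
TIP [ 0.5604 -0.0124  0.0947]
t 61.83 pos [ 0.5602 -0.0125  0.064 ] ft [-0.2  0.5 -0.7] grip 0.208
[[0.001, 0.109, -0.994], [-0.0, -0.994, -0.109], [-1.0, 0.0, -0.001]]
q [ 0.601  0.31  -0.724  1.808  0.228  1.108 -1.664]
```

View pics/w29.png

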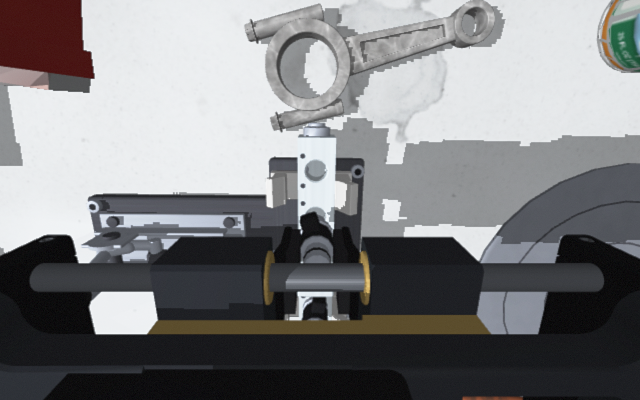

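Request:
{"name": "step_arm", "arguments": {"increments": [-3, 0, 0, 0, 0, 0, -4, 0, 0, 0, 0, 0, -4, 0, 0, 0, 0, 0, -2, 0, 0, 0, 0, 0, 0, 0, 0, 0, 0, 0]}}

```text
time: 62.5
position: [0.5609, -0.0124, 0.1948]
tool_rot: [2.168, 0.117, -2.162]
ft_force: [0.2, 0.4, -1.4]
grip_width: 0.213
```

```bash
python3 - <<'E'
from h import *
P,R=avg(2); st()
for c in('top','scene'):
    im,p=snap(c,c+'30.png'); spot(c,p,'tray',1)
    for m in ctrl.silhouettes(c,'tray')[:1]:
        ys,xs=np.nonzero(m['pixels']); print(m['score'],len(xs),xs.min(),xs.max(),ys.min(),ys.max())
        r=cv2.minAreaRect(np.c_[xs,ys].astype(np.float32)); b=cv2.boxPoints(r)
        for q in b: print(q,ray(p,q,.02))
a=cv2.imread('pics/top30.png')[200:320,130:330]
cv2.imwrite('pics/t30c.png',cv2.resize(a,None,fx=3.5,fy=3.5,interpolation=cv2.INTER_CUBIC))
E
```

```text
avg [ 0.5604 -0.0125  0.1941] sd [0.0005 0.0001 0.0008]
yaw -83.77 toolx [ 0.002 -0.    -1.   ]
TIP [ 0.5603 -0.0124  0.2246]
t 62.55 pos [ 0.5599 -0.0125  0.1933] ft [-0.5 -0.1 -0.6] grip 0.207
[[0.0, 0.109, -0.994], [-0.0, -0.994, -0.109], [-1.0, 0.0, -0.0]]
q [ 0.642  0.193 -0.751  1.655  0.135  1.347 -1.592]
top tray 0.55 [ 0.4509  0.3492 -0.0023]
0.79 2710 175 226 227 294
[172.83914 233.67474] [0.52150533 0.42629617 0.02      ]
[217.4235  226.44482] [0.53927216 0.30554698 0.02      ]
[227.39075 287.9096 ] [0.37413771 0.27427226 0.02      ]
[182.8064  295.13953] [0.35743097 0.3917349  0.02      ]
scene tray 0.93 [0.449  0.3488 0.0023]
0.97 2341 258 323 284 344
[255.78291 318.27332] [0.5204445  0.42581112 0.02      ]
[274.9604  280.87714] [0.55436445 0.30409574 0.02      ]
[327.03485 307.58197] [0.3760376  0.27624045 0.02      ]
[307.85736 344.97815] [0.35439513 0.39443725 0.02      ]
```

View pics/t30c.png

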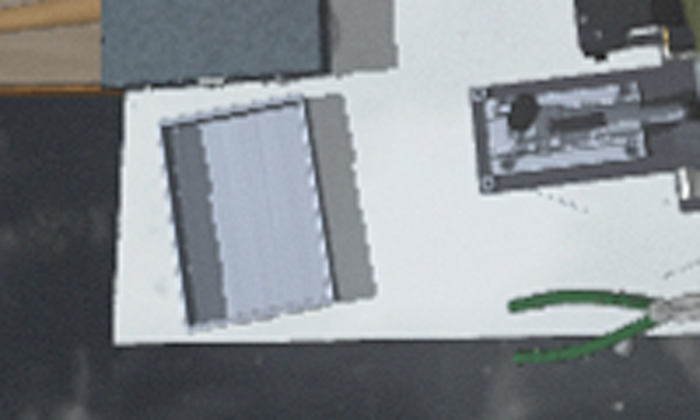

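```bash
python3 - <<'E'
from h import *
P,R=avg(2)
P2,R2=plan([((.465,.351,.215),-60,9)],(P,R))
plan([((.465,.351,.037),-60,6)],(P2,R2))
E
```

```text
avg [ 0.5594 -0.0125  0.1926] sd [0.0001 0.     0.0001]
yaw -83.76 toolx [-0.002  0.    -1.   ]
TIP [ 0.5594 -0.0125  0.2231]
9 rows: 0.09, -4.13, 0.6, -0.046, 0, 0, 0.09, -4.15, 0.42, -0.046, 0, 0, 0.1, -4.17, 0.22, -0.046, 0, 0, 0.09, -4.17, 0.03, -0.046, 0.001, 0, 0.09, -4.17, -0.16, -0.046, 0, 0, 0.09, -4.16, -0.36, -0.046, 0, 0.001, 0.09, -4.14, -0.54, -0.047, 0, 0, 0.09, -4.1, -0.74, -0.046, 0, 0, 0.09, -4.07, -0.92, -0.046, 0, 0
6 rows: 2.97, 0, 0, 0, 0, 0, 2.96, 0, 0, 0, 0, 0, 2.97, 0, -0.01, 0, 0, 0, 2.97, 0, 0, 0, 0, 0, 2.96, 0, 0, 0, 0, 0, 2.97, 0, 0, 0, 0, 0
```

Request:
{"name": "step_arm", "arguments": {"increments": [0.09, -4.13, 0.6, -0.046, 0, 0, 0.09, -4.15, 0.42, -0.046, 0, 0, 0.1, -4.17, 0.22, -0.046, 0, 0, 0.09, -4.17, 0.03, -0.046, 0, 0, 0.09, -4.17, -0.16, -0.046, 0, 0, 0.09, -4.16, -0.36, -0.046, 0, 0, 0.09, -4.14, -0.54, -0.047, 0, 0, 0.09, -4.1, -0.74, -0.046, 0, 0, 0.09, -4.07, -0.92, -0.046, 0, 0, 0, 0, 0, 0, 0, 0, 0, 0, 0, 0, 0, 0], "force": 35}}

```text
time: 64.28
position: [0.465, 0.351, 0.1851]
tool_rot: [1.925, 0.517, -1.926]
ft_force: [0.4, -0.4, -0.5]
grip_width: 0.208
```

```bash
python3 - <<'E'
from h import *
P,R=avg(2); st()
im,p=snap('wrist','w31.png'); spot('wrist',p,'tray',1); spot('wrist',p,'injector_1',2)
print(proj(p,(P[0],P[1],.003)))
E
```

```text
avg [0.4653 0.3506 0.1851] sd [0.0003 0.0004 0.    ]
yaw -59.98 toolx [-0.    -0.001 -1.   ]
TIP [0.4653 0.3506 0.2156]
t 64.33 pos [0.4657 0.3501 0.1851] ft [ 0.9 -0.3 -0.1] grip 0.208
[[0.0, 0.499, -0.866], [-0.001, -0.866, -0.499], [-1.0, 0.001, 0.001]]
q [ 0.132  0.322 -0.995  1.606  0.275  1.365 -1.945]
wrist tray 0.91 [0.4481 0.3502 0.0005]
wrist injector_1 0.9 [0.4656 0.3502 0.2153]
[314.58401853 171.25230155]
```

View pics/w31.png

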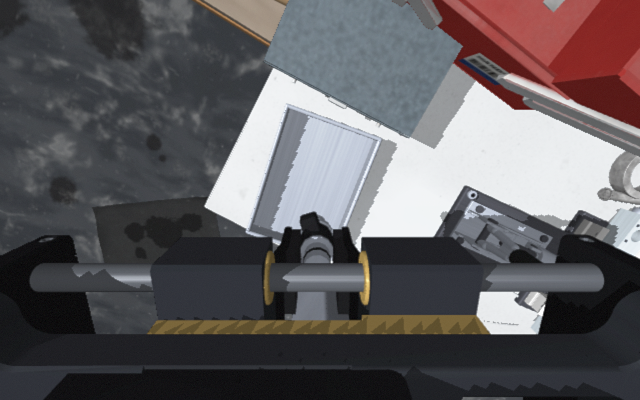

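Request:
{"name": "step_arm", "arguments": {"increments": [4, 0, 0, 0, 0, 0, 4, 0, 0, 0, 0, 0, 4, 0, 0, 0, 0, 0, 3, 0, 0, 0, 0, 0, 1.5, 0, 0, 0, 0, 0, 1.2, 0, 0, 0, 0, 0, 0, 0, 0, 0, 0, 0]}}

```text
time: 65.35
position: [0.4656, 0.3508, 0.0083]
tool_rot: [1.927, 0.516, -1.927]
ft_force: [-0.3, -0.7, -1.1]
grip_width: 0.203
```

Request:
{"name": "step_arm", "arguments": {"increments": [0.2, 0, 0, 0, 0, 0, 0, 0, 0, 0, 0, 0]}}

```text
time: 65.6
position: [0.4659, 0.3513, 0.007]
tool_rot: [1.928, 0.517, -1.926]
ft_force: [-0.2, 0.5, -0.1]
grip_width: 0.205
```

Request:
{"name": "step_arm", "arguments": {"increments": [0, 0, 0, 0, 0, 0, 0, 0, 0, 0, 0, 0, 0, 0, 0, 0, 0, 0], "fingers": 45}}

```text
time: 65.97
position: [0.4656, 0.351, 0.0064]
tool_rot: [1.927, 0.516, -1.927]
ft_force: [-1.1, 0.4, 0.3]
grip_width: 0.423
```

Request:
{"name": "step_arm", "arguments": {"increments": [-2, 0, 0, 0, 0, 0, -4, 0, 0, 0, 0, 0, -5, 0, 0, 0, 0, 0, -5, 0, 0, 0, 0, 0, -2, 0, 0, 0, 0, 0]}}

```text
time: 66.6
position: [0.4664, 0.3527, 0.191]
tool_rot: [1.933, 0.519, -1.921]
ft_force: [-0.1, 0.1, 0.0]
grip_width: 0.446
```

```bash
python3 - <<'E'
from h import *
P,R=avg(2); st()
im,p=snap('wrist','w32.png'); spot('wrist',p,'tray',1); spot('wrist',p,'injector_1',2)
plan([((.4844,-.0206,.215),-83.8,9)],(P,R))
E
```

```text
avg [0.4667 0.3528 0.1915] sd [0.0003 0.0001 0.0005]
yaw -59.96 toolx [ 0.006  0.003 -1.   ]
TIP [0.4665 0.3527 0.222 ]
t 66.65 pos [0.467  0.3529 0.192 ] ft [0.5 0.1 1.3] grip 0.45
[[0.006, 0.5, -0.866], [0.003, -0.866, -0.5], [-1.0, 0.0, -0.007]]
q [ 0.135  0.318 -1.003  1.597  0.275  1.37  -1.945]
wrist tray 0.69 [0.4517 0.3471 0.0011]
wrist injector_1 0.62 [0.4691 0.3547 0.0372]
9 rows: 0.07, 3.69, 1.9, 0.046, -0.001, 0, 0.06, 3.77, 1.74, 0.046, 0, 0, 0.07, 3.85, 1.56, 0.047, -0.001, 0, 0.07, 3.92, 1.37, 0.046, -0.001, 0.001, 0.07, 3.98, 1.19, 0.046, -0.001, 0, 0.08, 4.03, 1.01, 0.046, 0, 0, 0.07, 4.07, 0.83, 0.047, -0.001, 0, 0.08, 4.1, 0.63, 0.046, -0.001, 0, 0.07, 4.13, 0.44, 0.046, -0.001, 0
```

View pics/w32.png

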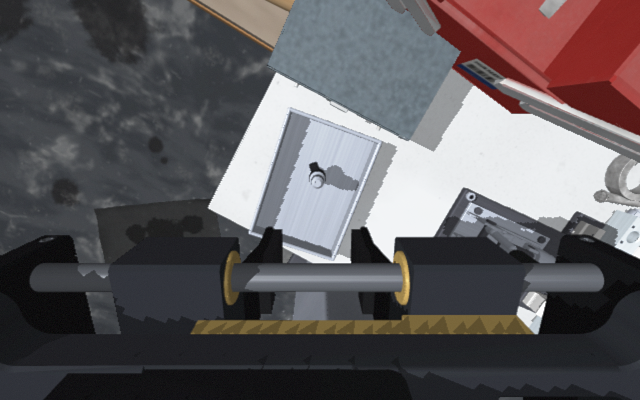

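Request:
{"name": "step_arm", "arguments": {"increments": [0.07, 3.69, 1.9, 0.046, 0, 0, 0.06, 3.77, 1.74, 0.046, 0, 0, 0.07, 3.85, 1.56, 0.047, 0, 0, 0.07, 3.92, 1.37, 0.046, 0, 0, 0.07, 3.98, 1.19, 0.046, 0, 0, 0.08, 4.03, 1.01, 0.046, 0, 0, 0.07, 4.07, 0.83, 0.047, 0, 0, 0.08, 4.1, 0.63, 0.046, 0, 0, 0.07, 4.13, 0.44, 0.046, 0, 0, 4, 0, 0, 0, 0, 0, 0, 0, 0, 0, 0, 0, 0, 0, 0, 0, 0, 0], "fingers": 50}}

```text
time: 68.3
position: [0.4829, -0.0216, 0.1399]
tool_rot: [2.165, 0.119, -2.167]
ft_force: [0.4, 0.5, -0.1]
grip_width: 0.501
```

```bash
python3 - <<'E'
from h import *
P,R=avg(4)
im,p=snap('wrist','w33.png'); spot('wrist',p,'rail',1); spot('wrist',p,'injector_1',2)
xn=np.array([.9942,.108]);N=np.array([.5222,-.0165])
print(proj(p,list(N-xn*.038)+[.094]),proj(p,list(N)+[.07]))
plan([((.4844,-.0206,.115),-83.8,2),((.4844,-.0206,.064),-83.8,4)],(P,R))
E
```

```text
avg [ 0.4835 -0.0217  0.1406] sd [0.0004 0.0001 0.0004]
yaw -83.75 toolx [ 0.001  0.    -1.   ]
TIP [ 0.4835 -0.0217  0.1711]
wrist rail 0.72 [ 0.522  -0.016   0.0243]
wrist injector_1 0.8 [ 0.4832 -0.0237  0.0664]
[313.96218841 204.11845689] [314.07488655 153.81781596]
6 rows: 2.81, -0.05, -0.05, 0, 0, 0, 2.8, -0.05, -0.04, 0.001, -0.001, 0, 1.28, 0, 0, 0, 0, 0, 1.27, 0, 0, 0, 0, 0, 1.28, 0, 0, 0, 0, 0, 1.27, 0, -0.01, 0, 0, 0
```

View pics/w33.png

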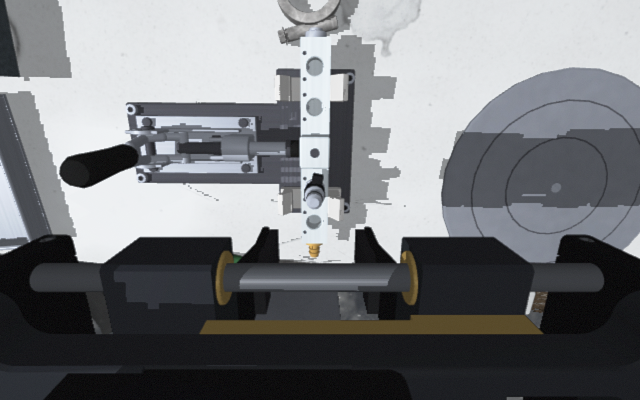

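Request:
{"name": "step_arm", "arguments": {"increments": [2.81, -0.05, -0.05, 0, 0, 0, 2.8, -0.05, -0.04, 0, 0, 0, 1.28, 0, 0, 0, 0, 0, 1.27, 0, 0, 0, 0, 0, 1.28, 0, 0, 0, 0, 0, 1.27, 0, 0, 0, 0, 0, 0, 0, 0, 0, 0, 0, 0, 0, 0, 0, 0, 0]}}

```text
time: 69.6
position: [0.4843, -0.0212, 0.0331]
tool_rot: [2.166, 0.117, -2.165]
ft_force: [0.6, 0.2, -0.4]
grip_width: 0.501
```

Request:
{"name": "step_arm", "arguments": {"increments": [0, 0, 0, 0, 0, 0, 0, 0, 0, 0, 0, 0, 0, 0, 0, 0, 0, 0, 0, 0, 0, 0, 0, 0, 0, 0, 0, 0, 0, 0], "fingers": 0, "force": 35}}

```text
time: 70.22
position: [0.4841, -0.0213, 0.033]
tool_rot: [2.166, 0.117, -2.166]
ft_force: [-0.1, 0.2, 0.8]
grip_width: 0.209
```

Request:
{"name": "step_arm", "arguments": {"increments": [-0.2, 0, 0, 0, 0, 0, -0.3, 0, 0, 0, 0, 0, -0.3, 0, 0, 0, 0, 0, -0.4, 0, 0, 0, 0, 0, -0.5, 0, 0, 0, 0, 0, -0.6, 0, 0, 0, 0, 0, -0.8, 0, 0, 0, 0, 0, -3, 0, 0, 0, 0, 0, -4, 0, 0, 0, 0, 0, -4, 0, 0, 0, 0, 0, -2, 0, 0, 0, 0, 0, 0, 0, 0, 0, 0, 0]}}

```text
time: 71.72
position: [0.4852, -0.0212, 0.1957]
tool_rot: [2.169, 0.115, -2.161]
ft_force: [-0.9, -1.4, -1.2]
grip_width: 0.206
```

```bash
python3 - <<'E'
from h import *
P,R=avg(2); st()
im,p=snap('wrist','w34.png'); spot('wrist',p,'injector_1',2)
im,ps=snap('top','t34.png'); spot('top',ps,'tray',1); spot('top',ps,'injector_1',2)
plan([((.42,.343,.215),-60,9)],(P,R))
E
```

```text
avg [ 0.4847 -0.0212  0.1949] sd [0.0005 0.     0.0007]
yaw -83.82 toolx [ 0.002 -0.001 -1.   ]
TIP [ 0.4846 -0.0212  0.2254]
t 71.78 pos [ 0.4841 -0.0212  0.1942] ft [ 0.   0.3 -1.1] grip 0.204
[[0.001, 0.108, -0.994], [-0.001, -0.994, -0.108], [-1.0, 0.001, -0.001]]
q [ 0.743 -0.011 -0.741  1.821 -0.007  1.327 -1.459]
wrist injector_1 0.83 [ 0.484  -0.0233  0.2274]
top tray 0.72 [0.448  0.3506 0.0009]
top injector_1 0.4 [0.4721 0.3504 0.0333]
9 rows: 0.11, -4.1, 0.28, -0.046, 0, 0, 0.11, -4.11, 0.09, -0.046, 0, 0, 0.11, -4.11, -0.1, -0.047, -0.001, -0.001, 0.12, -4.1, -0.3, -0.046, 0, 0, 0.11, -4.08, -0.48, -0.046, 0, 0, 0.11, -4.05, -0.66, -0.046, 0, 0, 0.12, -4.02, -0.86, -0.046, -0.001, 0, 0.11, -3.98, -1.04, -0.047, 0, 0, 0.12, -3.92, -1.22, -0.046, 0, -0.001
```

View pics/w34.png

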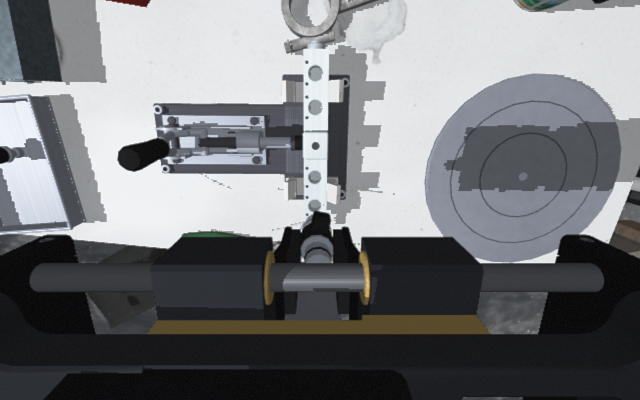

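Request:
{"name": "step_arm", "arguments": {"increments": [0.11, -4.1, 0.28, -0.046, 0, 0, 0.11, -4.11, 0.09, -0.046, 0, 0, 0.11, -4.11, -0.1, -0.047, 0, 0, 0.12, -4.1, -0.3, -0.046, 0, 0, 0.11, -4.08, -0.48, -0.046, 0, 0, 0.11, -4.05, -0.66, -0.046, 0, 0, 0.12, -4.02, -0.86, -0.046, 0, 0, 0.11, -3.98, -1.04, -0.047, 0, 0, 0.12, -3.92, -1.22, -0.046, 0, 0, 0, 0, 0, 0, 0, 0, 0, 0, 0, 0, 0, 0]}}

```text
time: 73.4
position: [0.4193, 0.3422, 0.1829]
tool_rot: [1.925, 0.516, -1.928]
ft_force: [-0.1, -1.4, -0.7]
grip_width: 0.208
```

```bash
python3 - <<'E'
from h import *
P,R=avg(2); st()
im,p=snap('wrist','w35.png'); spot('wrist',p,'tray',1); spot('wrist',p,'injector_1',2)
print(proj(p,(P[0],P[1],.003)))
plan([((.416,.342,.037),-60,6)],(P,R))
E
```

```text
avg [0.4195 0.3419 0.183 ] sd [0.0003 0.0003 0.0001]
yaw -60.04 toolx [-0.001 -0.001 -1.   ]
TIP [0.4196 0.342  0.2135]
t 73.45 pos [0.4198 0.3416 0.1831] ft [0.1 0.6 0. ] grip 0.208
[[-0.001, 0.499, -0.867], [-0.001, -0.867, -0.499], [-1.0, 0.001, 0.001]]
q [ 0.246  0.235 -1.107  1.704  0.216  1.338 -1.948]
wrist tray 0.71 [0.4512 0.35   0.0014]
wrist injector_1 0.7 [0.4684 0.3534 0.0375]
wrist injector_1 0.67 [0.4177 0.3407 0.215 ]
[314.7129476  171.46196397]
6 rows: 2.94, -0.03, 0.05, 0, 0, 0, 2.94, -0.03, 0.04, 0, 0, 0, 2.94, -0.04, 0.05, 0, 0.001, 0, 2.95, -0.03, 0.05, 0, 0, 0, 2.94, -0.03, 0.05, -0.001, 0, 0, 2.94, -0.03, 0.05, 0, 0, -0.001
```

View pics/w35.png

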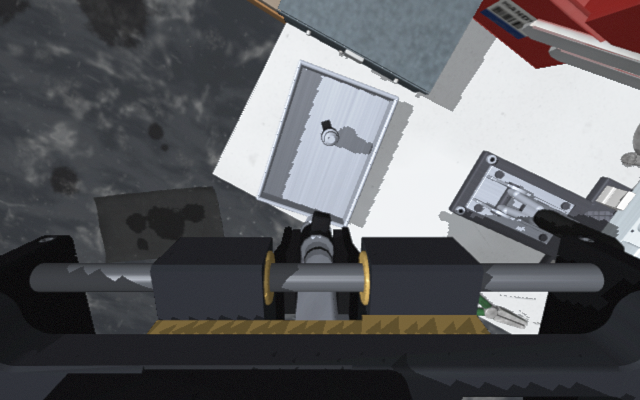

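Request:
{"name": "step_arm", "arguments": {"increments": [4, 0, 0, 0, 0, 0, 4, 0, 0, 0, 0, 0, 4, 0, 0, 0, 0, 0, 3, 0, 0, 0, 0, 0, 1.5, 0, 0, 0, 0, 0, 1.1, 0, 0, 0, 0, 0, 0, 0, 0, 0, 0, 0, 0, 0, 0, 0, 0, 0]}}

```text
time: 74.6
position: [0.42, 0.3435, 0.0086]
tool_rot: [1.929, 0.517, -1.925]
ft_force: [0.9, 0.8, -0.8]
grip_width: 0.206
```

Request:
{"name": "step_arm", "arguments": {"increments": [0, 0, 0, 0, 0, 0, 0, 0, 0, 0, 0, 0, 0, 0, 0, 0, 0, 0], "fingers": 42}}

```text
time: 74.97
position: [0.4196, 0.343, 0.0079]
tool_rot: [1.927, 0.516, -1.926]
ft_force: [-0.4, 0.9, 0.4]
grip_width: 0.401
```

Request:
{"name": "step_arm", "arguments": {"increments": [-2, 0, 0, 0, 0, 0, -4, 0, 0, 0, 0, 0, -5, 0, 0, 0, 0, 0, -5, 0, 0, 0, 0, 0, -2, 0, 0, 0, 0, 0, 0, 0, 0, 0, 0, 0]}}

```text
time: 75.72
position: [0.42, 0.3435, 0.1891]
tool_rot: [1.93, 0.516, -1.924]
ft_force: [0.2, 0.5, -0.4]
grip_width: 0.42
```

```bash
python3 - <<'E'
from h import *
P,R=avg(2); st()
im,p=snap('wrist','w36.png'); spot('wrist',p,'tray',1); spot('wrist',p,'injector_1',3)
plan([((.49,.18,.22),-20,4),((.504,.138,.22),6.2,3)],(P,R))
E
```

```text
avg [0.4197 0.343  0.1882] sd [0.0004 0.0005 0.0009]
yaw -60.0 toolx [ 0.002  0.    -1.   ]
TIP [0.4196 0.343  0.2187]
t 75.78 pos [0.4193 0.3426 0.1874] ft [-0.7 -0.4 -0.7] grip 0.421
[[0.0, 0.5, -0.866], [-0.001, -0.866, -0.5], [-1.0, 0.001, 0.0]]
q [ 0.253  0.233 -1.117  1.698  0.216  1.345 -1.949]
wrist tray 0.65 [0.4519 0.3478 0.0013]
wrist injector_1 0.74 [0.467  0.3535 0.0348]
wrist injector_1 0.68 [0.4188 0.3436 0.0372]
7 rows: -0.03, 4.41, 0.51, -0.175, 0, 0, -0.03, 4.25, 1.28, -0.174, 0, -0.001, -0.03, 3.97, 1.99, -0.175, -0.001, 0, -0.03, 3.56, 2.65, -0.174, 0, 0, 0, 0.92, 1.16, -0.152, 0, 0, 0, 0.73, 1.28, -0.153, 0, 0, 0, 0.53, 1.37, -0.152, 0, 0
```

View pics/w36.png

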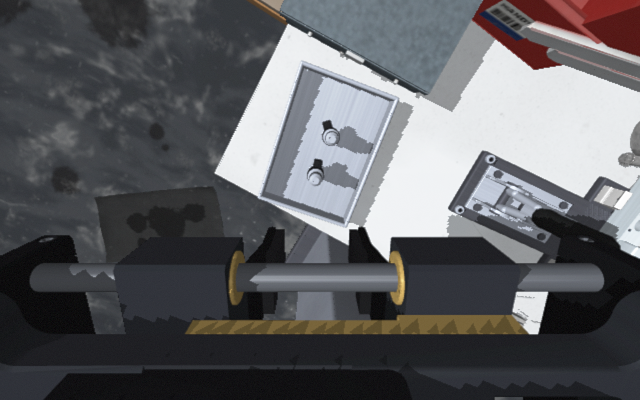

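```bash
python3 - <<'E'
from h import *
P,R=avg(2)
plan([((.48,.20,.22),-20,4),((.5062,.128,.22),6.2,3),((.5062,.128,.109),6.2,3)],(P,R))
for a0,a1,n in((-.157,.40,7),(.40,.95,7),(.95,1.46,7)):
    al=np.linspace(a0,a1,n+1); y=9*np.sin(al); z=9*np.cos(al)
    print(', '.join('%.2f, 0, %.2f, 0, 0, 0'%(-(z[i+1]-z[i]),-(y[i+1]-y[i])) for i in range(n)))
E
```

```text
avg [0.4185 0.3421 0.1859] sd [0.     0.0001 0.    ]
yaw -59.98 toolx [-0.003 -0.002 -1.   ]
TIP [0.4186 0.3421 0.2164]
10 rows: -0.09, 3.84, 0.45, -0.174, 0.001, 0, -0.09, 3.71, 1.11, -0.175, 0, 0.001, -0.09, 3.46, 1.73, -0.174, 0.001, 0, -0.09, 3.11, 2.31, -0.175, 0.001, 0, 0, 1.64, 1.96, -0.152, 0, 0, 0, 1.33, 2.18, -0.153, 0, 0, 0, 0.97, 2.36, -0.152, 0, 0, 3.7, 0, 0, 0, 0, 0, 3.7, 0, 0, 0, 0, 0, 3.7, 0, 0, 0, 0, 0
-0.08, 0, -0.71, 0, 0, 0, -0.03, 0, -0.72, 0, 0, 0, 0.03, 0, -0.72, 0, 0, 0, 0.09, 0, -0.71, 0, 0, 0, 0.14, 0, -0.70, 0, 0, 0, 0.20, 0, -0.69, 0, 0, 0, 0.25, 0, -0.67, 0, 0, 0
0.30, 0, -0.64, 0, 0, 0, 0.35, 0, -0.61, 0, 0, 0, 0.40, 0, -0.58, 0, 0, 0, 0.44, 0, -0.55, 0, 0, 0, 0.48, 0, -0.52, 0, 0, 0, 0.52, 0, -0.48, 0, 0, 0, 0.56, 0, -0.43, 0, 0, 0
0.55, 0, -0.36, 0, 0, 0, 0.57, 0, -0.32, 0, 0, 0, 0.59, 0, -0.28, 0, 0, 0, 0.61, 0, -0.23, 0, 0, 0, 0.63, 0, -0.19, 0, 0, 0, 0.64, 0, -0.14, 0, 0, 0, 0.65, 0, -0.10, 0, 0, 0
```

Request:
{"name": "step_arm", "arguments": {"increments": [-0.09, 3.84, 0.45, -0.174, 0, 0, -0.09, 3.71, 1.11, -0.175, 0, 0, -0.09, 3.46, 1.73, -0.174, 0, 0, -0.09, 3.11, 2.31, -0.175, 0, 0, 0, 1.64, 1.96, -0.152, 0, 0, 0, 1.33, 2.18, -0.153, 0, 0, 0, 0.97, 2.36, -0.152, 0, 0, 0, 0, 0, 0, 0, 0, 0, 0, 0, 0, 0, 0], "fingers": 55}}

```text
time: 77.1
position: [0.5061, 0.1299, 0.1907]
tool_rot: [1.13, 1.26, -1.13]
ft_force: [-0.5, 0.0, 0.3]
grip_width: 0.55
```

```bash
python3 - <<'E'
from h import *
P,R=avg(2); st()
im,p=snap('wrist','w37.png'); spot('wrist',p,'handle_grip',1)
print(proj(p,(.5062,.128,.127)))
plan([((.5062,.128,.109),6.2,3)],(P,R))
E
```

```text
avg [0.5061 0.13   0.1908] sd [0.     0.0002 0.0001]
yaw 6.17 toolx [-0.001  0.001 -1.   ]
TIP [0.5062 0.13   0.2213]
t 77.15 pos [0.5061 0.1302 0.1909] ft [-0.6  1.2 -0.7] grip 0.551
[[-0.001, 0.994, 0.108], [0.001, 0.108, -0.994], [-1.0, -0.001, -0.001]]
q [ 0.816  0.2   -1.231  1.734  0.193  1.345 -0.343]
wrist handle_grip 0.66 [0.505  0.123  0.1244]
[314.5389886  198.83059808]
3 rows: 3.74, 0, 0.07, 0, 0, 0, 3.74, 0, 0.07, 0, -0.001, 0.001, 3.75, -0.01, 0.07, -0.001, 0, 0
```

View pics/w37.png

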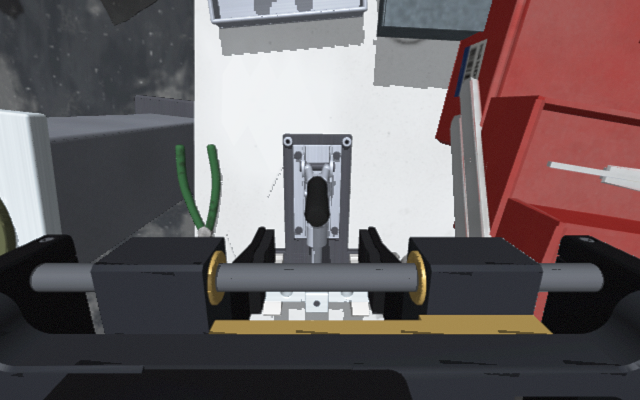

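Request:
{"name": "step_arm", "arguments": {"increments": [3.74, 0, 0.07, 0, 0, 0, 3.74, 0, 0.07, 0, 0, 0, 3.75, 0, 0.07, 0, 0, 0, 0, 0, 0, 0, 0, 0, 0, 0, 0, 0, 0, 0]}}

```text
time: 77.88
position: [0.5079, 0.1278, 0.0803]
tool_rot: [1.13, 1.258, -1.127]
ft_force: [-0.3, -0.8, -0.2]
grip_width: 0.552
```

Request:
{"name": "step_arm", "arguments": {"increments": [0, 0, 0, 0, 0, 0, 0, 0, 0, 0, 0, 0, 0, 0, 0, 0, 0, 0, 0, 0, 0, 0, 0, 0, 0, 0, 0, 0, 0, 0], "fingers": 0, "force": 35}}

```text
time: 78.5
position: [0.5069, 0.1265, 0.0792]
tool_rot: [1.129, 1.258, -1.13]
ft_force: [-2.2, -0.9, 4.9]
grip_width: 0.223
```

Request:
{"name": "step_arm", "arguments": {"increments": [-0.08, 0, -0.71, 0, 0, 0, -0.03, 0, -0.72, 0, 0, 0, 0.03, 0, -0.72, 0, 0, 0, 0.09, 0, -0.71, 0, 0, 0, 0.14, 0, -0.7, 0, 0, 0, 0.2, 0, -0.69, 0, 0, 0, 0.25, 0, -0.67, 0, 0, 0, 0, 0, 0, 0, 0, 0]}}

```text
time: 79.5
position: [0.5018, 0.1763, 0.0739]
tool_rot: [1.128, 1.258, -1.129]
ft_force: [-2.7, -0.3, 9.6]
grip_width: 0.22
```

```bash
python3 - <<'E'
from h import *
P,R=avg(2); st()
E
```

```text
avg [0.5018 0.1763 0.0739] sd [0. 0. 0.]
yaw 6.24 toolx [ 0.    -0.001 -1.   ]
TIP [0.5018 0.1763 0.1044]
t 79.55 pos [0.5019 0.1763 0.074 ] ft [-3.7  0.4  8.7] grip 0.216
[[0.0, 0.994, 0.109], [-0.0, 0.109, -0.994], [-1.0, 0.0, 0.001]]
q [ 0.594  0.366 -1.139  1.857  0.365  1.152 -0.564]
```

Handle has come over centre with the fingers. Regrip lightly and continue.

Request:
{"name": "step_arm", "arguments": {"increments": [0, 0, 0, 0, 0, 0, 0, 0, 0, 0, 0, 0], "fingers": 40}}

```text
time: 79.8
position: [0.5019, 0.1756, 0.0727]
tool_rot: [1.129, 1.258, -1.129]
ft_force: [-0.1, 0.6, -0.0]
grip_width: 0.358
```

Request:
{"name": "step_arm", "arguments": {"increments": [0, 0, 0, 0, 0, 0, 0, 0, 0, 0, 0, 0, 0, 0, 0, 0, 0, 0], "fingers": 0, "force": 14}}

```text
time: 80.18
position: [0.5018, 0.1755, 0.0728]
tool_rot: [1.129, 1.258, -1.129]
ft_force: [0.3, 0.4, -1.6]
grip_width: 0.225
```

Request:
{"name": "step_arm", "arguments": {"increments": [0.3, 0, -0.64, 0, 0, 0, 0.35, 0, -0.61, 0, 0, 0, 0.4, 0, -0.58, 0, 0, 0, 0.44, 0, -0.55, 0, 0, 0, 0.48, 0, -0.52, 0, 0, 0, 0.52, 0, -0.48, 0, 0, 0, 0.56, 0, -0.43, 0, 0, 0, 0, 0, 0, 0, 0, 0]}}

```text
time: 81.18
position: [0.4978, 0.2188, 0.0439]
tool_rot: [1.133, 1.263, -1.122]
ft_force: [-1.8, 7.6, 6.1]
grip_width: 0.221
```

Request:
{"name": "step_arm", "arguments": {"increments": [0, 0, 0, 0, 0, 0, 0, 0, 0, 0, 0, 0], "fingers": 40}}

```text
time: 81.42
position: [0.4977, 0.2128, 0.0421]
tool_rot: [1.129, 1.258, -1.13]
ft_force: [-0.4, -0.0, 1.0]
grip_width: 0.353
```

Request:
{"name": "step_arm", "arguments": {"increments": [0, 0, 0, 0, 0, 0, 0, 0, 0, 0, 0, 0, 0, 0, 0, 0, 0, 0], "fingers": 0}}

```text
time: 81.8
position: [0.4981, 0.213, 0.0423]
tool_rot: [1.13, 1.258, -1.13]
ft_force: [1.1, -0.5, -0.6]
grip_width: 0.222
```

```bash
python3 - <<'E'
from h import *
P,R=avg(2); st()
im,p=snap('scene'); spot('scene',p,'handle_grip',1)
E
```

```text
avg [0.4981 0.213  0.0423] sd [0. 0. 0.]
yaw 6.15 toolx [ 0. -0. -1.]
TIP [0.4981 0.213  0.0728]
t 81.85 pos [0.4982 0.213  0.0423] ft [ 1.4 -0.8 -2.4] grip 0.222
[[0.001, 0.994, 0.107], [-0.0, 0.107, -0.994], [-1.0, 0.0, 0.0]]
q [ 0.472  0.431 -1.096  1.864  0.428  1.109 -0.676]
```

Request:
{"name": "step_arm", "arguments": {"increments": [0.55, 0, -0.36, 0, 0, 0, 0.57, 0, -0.32, 0, 0, 0, 0.59, 0, -0.28, 0, 0, 0, 0.61, 0, -0.23, 0, 0, 0, 0.63, 0, -0.19, 0, 0, 0, 0.64, 0, -0.14, 0, 0, 0, 0.65, 0, -0.1, 0, 0, 0, 0, 0, 0, 0, 0, 0]}}

```text
time: 82.95
position: [0.496, 0.2367, 0.0009]
tool_rot: [1.135, 1.265, -1.119]
ft_force: [1.6, 12.3, 2.5]
grip_width: 0.22
```

Request:
{"name": "step_arm", "arguments": {"increments": [0, 0, 0, 0, 0, 0, 0, 0, 0, 0, 0, 0, 0, 0, 0, 0, 0, 0], "fingers": 55}}

```text
time: 83.32
position: [0.4956, 0.2285, -0.0007]
tool_rot: [1.128, 1.258, -1.131]
ft_force: [0.2, 0.4, -1.4]
grip_width: 0.477
```

Request:
{"name": "step_arm", "arguments": {"increments": [-4, 0, 0, 0, 0, 0, -5, 0, 0, 0, 0, 0, -5, 0, 0, 0, 0, 0, 0, 0, 0, 0, 0, 0, 0, 0, 0, 0, 0, 0]}}

```text
time: 83.95
position: [0.4957, 0.2286, 0.1393]
tool_rot: [1.129, 1.257, -1.131]
ft_force: [-0.6, -0.4, -0.3]
grip_width: 0.547
```

```bash
python3 - <<'E'
from h import *
P,R=avg(2); st()
im,p=snap('wrist','w38.png')
for n in('handle_grip','clamp_pad','rail'):spot('wrist',p,n,1)
im,p=snap('top','t38.png')
for n in('handle_grip','clamp_pad','rail'):spot('top',p,n,1)
a=cv2.imread('pics/t38.png')[170:290,200:390]
cv2.imwrite('pics/t38c.png',cv2.resize(a,None,fx=4,fy=4,interpolation=cv2.INTER_CUBIC))
E
```

```text
avg [0.4955 0.2286 0.139 ] sd [0.0002 0.0001 0.0003]
yaw 6.15 toolx [-0.001 -0.001 -1.   ]
TIP [0.4956 0.2286 0.1695]
t 84.0 pos [0.4953 0.2285 0.1387] ft [-0.8 -0.8  0.6] grip 0.549
[[-0.002, 0.994, 0.107], [-0.001, 0.107, -0.994], [-1.0, -0.002, 0.001]]
q [ 0.524  0.332 -1.177  1.751  0.32   1.277 -0.622]
wrist handle_grip 0.67 [0.4975 0.221  0.068 ]
top rail 0.92 [ 0.5209 -0.0141  0.0203]
```

View pics/t38c.png

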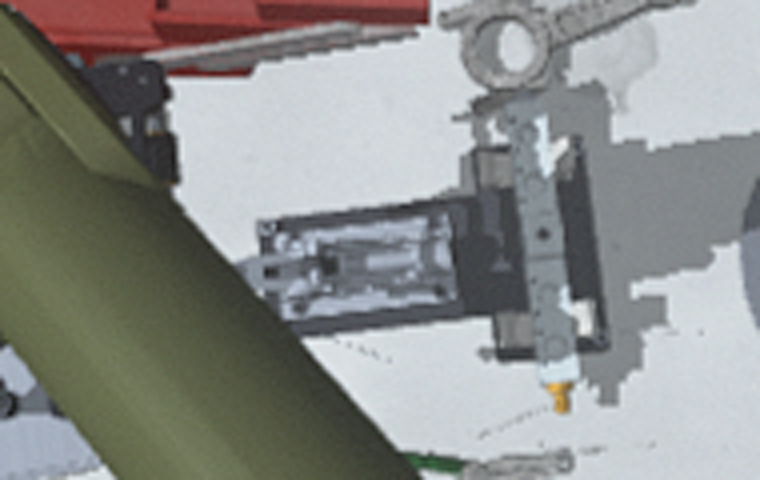

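View pics/w38.png

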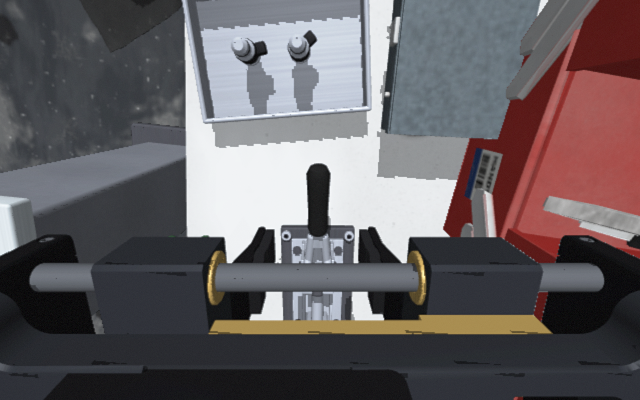

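```bash
python3 - <<'E'
from h import *
P,R=avg(2)
plan([((.5222,-.0165,.17),-83.8,10)],(P,R))
E
```

```text
avg [0.4958 0.2296 0.1397] sd [0.0001 0.     0.0001]
yaw 6.2 toolx [-0.001 -0.    -1.   ]
TIP [0.4958 0.2296 0.1702]
10 rows: 0, 0, 2.48, 0.157, 0, 0, 0, 0.38, 2.44, 0.157, 0, 0, 0.01, 0.76, 2.36, 0.157, 0, 0, 0, 1.12, 2.2, 0.157, 0, 0, 0, 1.45, 2.01, 0.157, 0, 0, 0, 1.75, 1.75, 0.157, 0, 0, 0, 2, 1.46, 0.158, 0, 0, 0.01, 2.2, 1.13, 0.157, 0, 0, 0, 2.36, 0.76, 0.157, 0.001, 0, 0, 2.44, 0.39, 0.157, 0, 0
```

Request:
{"name": "step_arm", "arguments": {"increments": [0, 0, 2.48, 0.157, 0, 0, 0, 0.38, 2.44, 0.157, 0, 0, 0, 0.76, 2.36, 0.157, 0, 0, 0, 1.12, 2.2, 0.157, 0, 0, 0, 1.45, 2.01, 0.157, 0, 0, 0, 1.75, 1.75, 0.157, 0, 0, 0, 2, 1.46, 0.158, 0, 0, 0, 2.2, 1.13, 0.157, 0, 0, 0, 2.36, 0.76, 0.157, 0, 0, 0, 2.44, 0.39, 0.157, 0, 0, 0, 0, 0, 0, 0, 0, 0, 0, 0, 0, 0, 0], "fingers": 58}}

```text
time: 85.95
position: [0.5222, -0.0152, 0.14]
tool_rot: [2.165, 0.121, -2.165]
ft_force: [0.2, 0.1, 0.1]
grip_width: 0.581
```

```bash
python3 - <<'E'
from h import *
P,R=avg(3); st()
im,p=snap('wrist','w39.png')
for n in('rail','turntable'):spot('wrist',p,n,1)
print(proj(p,(.5222,-.0165,.07)))
plan([((.5222,-.0165,.10),-83.8,2),((.5222,-.0165,.0375),-83.8,4)],(P,R))
E
```

```text
avg [ 0.5222 -0.015   0.1401] sd [0.     0.0001 0.    ]
yaw -83.63 toolx [-0.     0.001 -1.   ]
TIP [ 0.5222 -0.015   0.1706]
t 86.05 pos [ 0.5223 -0.0149  0.1401] ft [-0.5 -0.2 -0. ] grip 0.579
[[0.0, 0.111, -0.994], [0.0, -0.994, -0.111], [-1.0, -0.0, -0.0]]
q [ 0.779  0.156 -0.863  1.809  0.125  1.232 -1.58 ]
wrist rail 0.62 [ 0.5223 -0.0155  0.0244]
wrist turntable 0.88 [ 0.5072 -0.2655 -0.0012]
[317.15053682 197.13421537]
6 rows: 3.53, 0.07, 0.01, 0.001, 0, 0, 3.53, 0.08, 0.01, 0.002, 0, 0.001, 1.56, 0, 0, 0, 0, 0, 1.56, 0, 0, 0, 0, 0, 1.56, 0, 0, 0, 0, 0, 1.57, 0, 0, 0, 0, 0
```

View pics/w39.png

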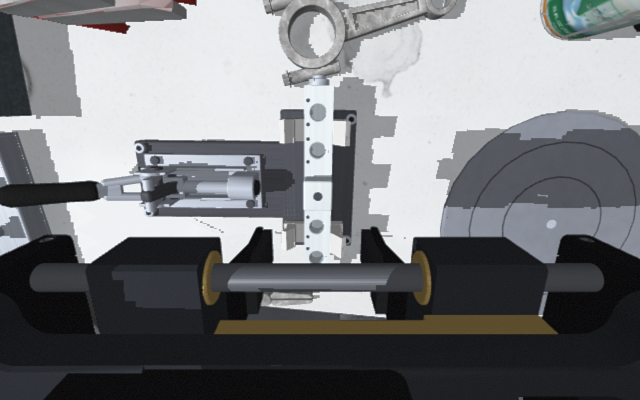

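Request:
{"name": "step_arm", "arguments": {"increments": [3.53, 0.07, 0, 0, 0, 0, 3.53, 0.08, 0, 0.002, 0, 0, 1.56, 0, 0, 0, 0, 0, 1.56, 0, 0, 0, 0, 0, 1.56, 0, 0, 0, 0, 0, 1.57, 0, 0, 0, 0, 0, 0, 0, 0, 0, 0, 0, 0, 0, 0, 0, 0, 0]}}

```text
time: 87.2
position: [0.5229, -0.0179, 0.0073]
tool_rot: [2.168, 0.115, -2.166]
ft_force: [0.6, -0.2, 0.2]
grip_width: 0.579
```

Request:
{"name": "step_arm", "arguments": {"increments": [0, 0, 0, 0, 0, 0, 0, 0, 0, 0, 0, 0, 0, 0, 0, 0, 0, 0, 0, 0, 0, 0, 0, 0, 0, 0, 0, 0, 0, 0, 0, 0, 0, 0, 0, 0], "fingers": 0, "force": 45}}

```text
time: 87.95
position: [0.5225, -0.0157, 0.0072]
tool_rot: [2.168, 0.118, -2.168]
ft_force: [-1.1, 4.5, 2.5]
grip_width: 0.293
```

```bash
python3 - <<'E'
from h import *
P,R=avg(2); st()
im,p=snap('wrist','w40.png')
a=cv2.imread('pics/w40.png')[40:330,230:410]
cv2.imwrite('pics/w40c.png',cv2.resize(a,None,fx=2,fy=2,interpolation=cv2.INTER_CUBIC))
for o in(-.095,-.014,0,.014):
    for z in(.048,.070): print(o,z,(proj(p,np.array([P[0],P[1],z])+R[:,2]*o)-[230,40])*2)
E
```

```text
avg [ 0.5225 -0.0157  0.0072] sd [0. 0. 0.]
yaw -83.88 toolx [ 0.     0.002 -1.   ]
TIP [ 0.5225 -0.0158  0.0377]
t 88.0 pos [ 0.5225 -0.0157  0.0072] ft [-1.4  4.6  1.7] grip 0.294
[[0.0, 0.107, -0.994], [0.002, -0.994, -0.107], [-1.0, -0.002, -0.0]]
q [ 0.702  0.33  -0.814  1.941  0.283  0.988 -1.707]
-0.095 0.048 [169.28974792  54.69292257]
-0.095 0.07 [168.52061472  40.76983701]
-0.014 0.048 [169.74513975 379.61081974]
-0.014 0.07 [169.1627591  415.64374382]
0 0.048 [169.81160423 427.03261776]
0 0.07 [169.25400714 468.91293242]
0.014 0.048 [169.87508938 472.32869522]
0.014 0.07 [169.34059406 519.46103162]
```

View pics/w40c.png

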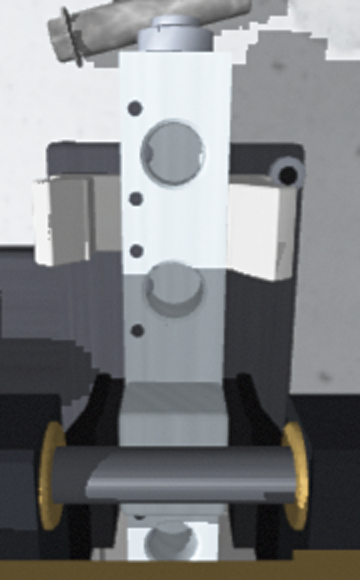

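Request:
{"name": "step_arm", "arguments": {"increments": [-0.6, 0, 0, 0, 0, 0, -1, 0, 0, 0, 0, 0, -1.5, 0, 0, 0, 0, 0, -2, 0, 0, 0, 0, 0, -2, 0, 0, 0, 0, 0, -1, 0, 0, 0, 0, 0, 0, 0, 0, 0, 0, 0]}}

```text
time: 88.92
position: [0.5233, -0.0184, 0.089]
tool_rot: [2.169, 0.113, -2.165]
ft_force: [0.2, 0.2, -5.2]
grip_width: 0.297
```

```bash
python3 - <<'E'
from h import *
P,R=avg(3); st()
im,p=snap('wrist','w41.png'); spot('wrist',p,'turntable',1)
im,p=snap('top','t41.png'); spot('top',p,'turntable',1)
for m in ctrl.silhouettes('top','turntable')[:1]:
    c,_=cv2.findContours(m['pixels'].astype(np.uint8),cv2.RETR_EXTERNAL,cv2.CHAIN_APPROX_NONE); e=cv2.fitEllipse(max(c,key=len)); print(e,ray(p,e[0],.03))
plan([((.51,-.15,.118),-98,5),((.506,-.266,.118),-110,5)],(P,R))
E
```

```text
avg [ 0.5226 -0.0184  0.0882] sd [0.0005 0.0001 0.0006]
yaw -83.96 toolx [ 0.001 -0.001 -1.   ]
TIP [ 0.5226 -0.0184  0.1187]
t 89.03 pos [ 0.5221 -0.0183  0.0876] ft [-0.3 -0.1 -5.6] grip 0.293
[[-0.001, 0.105, -0.994], [-0.0, -0.994, -0.105], [-1.0, 0.0, 0.001]]
q [ 0.76   0.217 -0.854  1.87   0.181  1.135 -1.624]
wrist turntable 0.72 [ 5.081e-01 -2.677e-01  4.000e-04]
top turntable 0.86 [ 0.5053 -0.2662 -0.0027]
((427.2256774902344, 235.10348510742188), (81.62059020996094, 85.07323455810547), 132.13966369628906) [ 0.50437133 -0.26358545  0.03      ]
10 rows: 0.02, 2.59, 0.53, 0.049, 0, 0, 0.01, 2.62, 0.4, 0.049, 0, 0, 0.02, 2.63, 0.27, 0.049, 0, 0, 0.02, 2.64, 0.14, 0.049, 0, -0.001, 0.01, 2.64, 0.02, 0.049, -0.001, 0, 0, 2.31, -0.24, 0.042, 0, 0, 0, 2.3, -0.35, 0.042, 0, 0, 0, 2.28, -0.43, 0.042, 0, 0, 0, 2.26, -0.54, 0.042, 0, 0, 0, 2.23, -0.62, 0.041, 0, 0
```

View pics/w41.png

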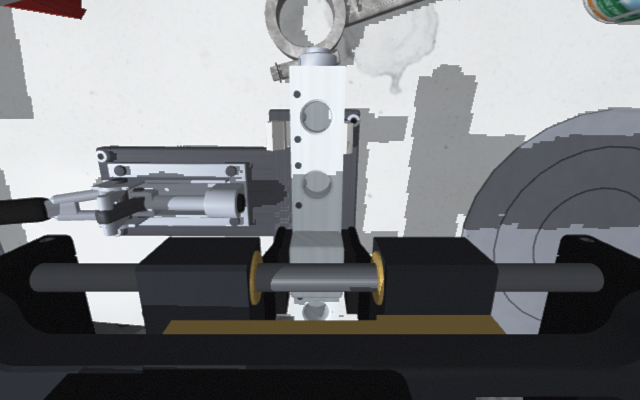

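View pics/t41.png

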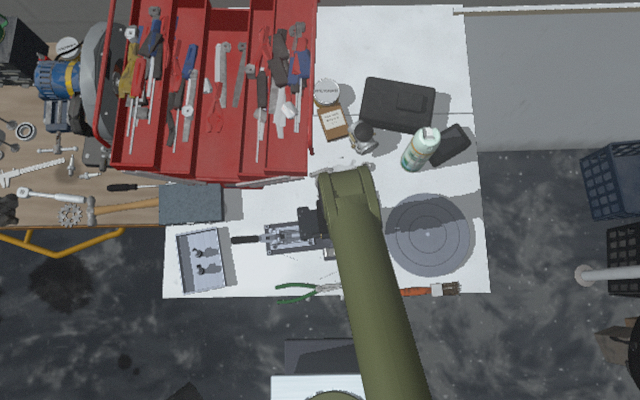

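Request:
{"name": "step_arm", "arguments": {"increments": [0.02, 2.59, 0.53, 0.049, 0, 0, 0.01, 2.62, 0.4, 0.049, 0, 0, 0.02, 2.63, 0.27, 0.049, 0, 0, 0.02, 2.64, 0.14, 0.049, 0, 0, 0, 2.64, 0.02, 0.049, 0, 0, 0, 2.31, -0.24, 0.042, 0, 0, 0, 2.3, -0.35, 0.042, 0, 0, 0, 2.28, -0.43, 0.042, 0, 0, 0, 2.26, -0.54, 0.042, 0, 0, 0, 2.23, -0.62, 0.041, 0, 0, 0, 0, 0, 0, 0, 0, 0, 0, 0, 0, 0, 0]}}

```text
time: 90.78
position: [0.5061, -0.2651, 0.0871]
tool_rot: [-2.032, 0.356, 2.032]
ft_force: [0.9, -0.5, -5.7]
grip_width: 0.296
```

```bash
python3 - <<'E'
from h import *
P,R=avg(3); st()
im,p=snap('wrist','w42.png'); spot('wrist',p,'turntable',1)
print(proj(p,(.505,-.2655,.03)))
a=P+R[:,2]*0; print((np.array([.5053,-.2657,0])-P)@R*100)
E
```

```text
avg [ 0.5062 -0.2647  0.0872] sd [0.0001 0.0003 0.0001]
yaw -109.9 toolx [-0.     0.001 -1.   ]
TIP [ 0.5062 -0.2648  0.1177]
t 90.88 pos [ 0.5063 -0.2645  0.0872] ft [ 0.9 -0.  -5.2] grip 0.296
[[-0.0, -0.34, -0.941], [0.001, -0.941, 0.34], [-1.0, -0.001, 0.0]]
q [ 0.987  0.291 -0.64   1.76   0.188  1.152 -1.627]
[317.86968305 202.29473762]
[11.7668872   0.12902927  0.05108694]
```

View pics/w42.png

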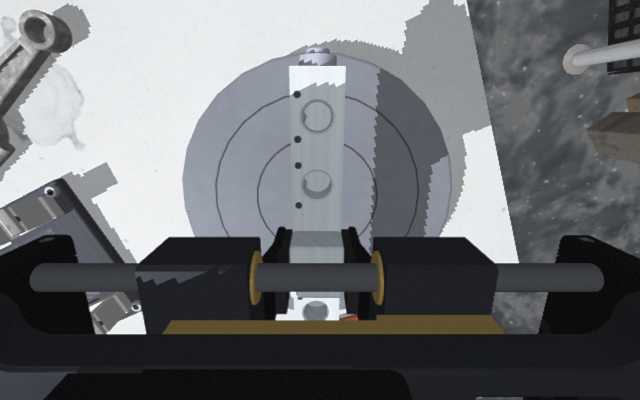

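Request:
{"name": "step_arm", "arguments": {"increments": [1.5, 0.05, 0, 0, 0, 0, 2, 0.05, 0, 0, 0, 0, 1.5, 0, 0.03, 0, 0, 0, 1, 0, 0, 0, 0, 0, 0.6, 0, 0, 0, 0, 0, 0.4, 0, 0, 0, 0, 0, 0, 0, 0, 0, 0, 0, 0, 0, 0, 0, 0, 0]}}

```text
time: 91.98
position: [0.5058, -0.2667, 0.0177]
tool_rot: [-2.033, 0.358, 2.031]
ft_force: [-0.2, 0.1, -4.8]
grip_width: 0.296
```

Request:
{"name": "step_arm", "arguments": {"increments": [0.15, 0, 0, 0, 0, 0, 0, 0, 0, 0, 0, 0]}}

```text
time: 92.22
position: [0.5053, -0.2665, 0.0158]
tool_rot: [-2.032, 0.358, 2.032]
ft_force: [0.5, -0.7, -5.4]
grip_width: 0.295
```

```bash
python3 - <<'E'
from h import *
P,R=avg(2); st()
E
```

```text
avg [ 0.5053 -0.2665  0.0158] sd [0. 0. 0.]
yaw -109.95 toolx [ 0. -0. -1.]
TIP [ 0.5053 -0.2665  0.0463]
t 92.28 pos [ 0.5054 -0.2665  0.0158] ft [-0.5  0.4 -5.7] grip 0.295
[[0.0, -0.341, -0.94], [-0.0, -0.94, 0.341], [-1.0, 0.0, -0.0]]
q [ 0.962  0.373 -0.615  1.823  0.249  1.023 -1.67 ]
```

Request:
{"name": "step_arm", "arguments": {"increments": [0.1, 0, 0, 0, 0, 0, 0, 0, 0, 0, 0, 0]}}

```text
time: 92.52
position: [0.5055, -0.2666, 0.0152]
tool_rot: [-2.032, 0.358, 2.032]
ft_force: [-2.0, 1.1, -0.7]
grip_width: 0.298
```

Request:
{"name": "step_arm", "arguments": {"increments": [0, 0, 0, 0, 0, 0, 0, 0, 0, 0, 0, 0, 0, 0, 0, 0, 0, 0, 0, 0, 0, 0, 0, 0], "fingers": 60}}

```text
time: 93.02
position: [0.5055, -0.2666, 0.0149]
tool_rot: [-2.033, 0.358, 2.032]
ft_force: [-0.8, 0.3, -0.4]
grip_width: 0.585
```

Request:
{"name": "step_arm", "arguments": {"increments": [-1.5, 0, 0, 0, 0, 0, -2.5, 0, 0, 0, 0, 0, -4, 0, 0, 0, 0, 0, -5, 0, 0, 0, 0, 0, -5, 0, 0, 0, 0, 0, 0, 0, 0, 0, 0, 0, 0, 0, 0, 0, 0, 0]}}

```text
time: 93.9
position: [0.5052, -0.2664, 0.1951]
tool_rot: [-2.033, 0.358, 2.032]
ft_force: [0.4, 0.2, 0.2]
grip_width: 0.601
```

```bash
python3 - <<'E'
from h import *
P,R=avg(2); st()
im,p=snap('wrist','w43.png'); spot('wrist',p,'turntable',1); spot('wrist',p,'rail',1); spot('wrist',p,'cup_1',4)
plan([((.50,-.10,.28),-60,6)],(P,R))
E
```

```text
avg [ 0.5049 -0.2663  0.1946] sd [0.0002 0.0001 0.0005]
yaw -109.95 toolx [-0.001 -0.    -1.   ]
TIP [ 0.505  -0.2663  0.2251]
t 93.95 pos [ 0.5047 -0.2662  0.1941] ft [ 0.1  0.5 -1.1] grip 0.602
[[-0.001, -0.341, -0.94], [0.0, -0.94, 0.341], [-1.0, 0.0, 0.001]]
q [ 1.014  0.205 -0.655  1.629  0.128  1.352 -1.579]
wrist turntable 0.86 [ 5.057e-01 -2.669e-01  2.000e-04]
wrist rail 0.96 [ 0.5061 -0.2656  0.0299]
wrist cup_1 0.97 [ 0.472  -0.2537  0.0758]
wrist cup_1 0.94 [ 0.5786 -0.2929  0.0748]
wrist cup_1 0.81 [ 0.4401 -0.2436  0.0702]
wrist cup_1 0.79 [ 0.5439 -0.2772  0.0718]
6 rows: -0.92, -2.58, 1.02, -0.145, 0, 0, -0.91, -2.7, 0.65, -0.146, 0, 0, -0.92, -2.76, 0.24, -0.145, 0, 0, -0.91, -2.77, -0.16, -0.145, 0, 0, -0.92, -2.71, -0.56, -0.145, 0, 0, -0.91, -2.61, -0.95, -0.146, 0.001, 0
```

View pics/w43.png

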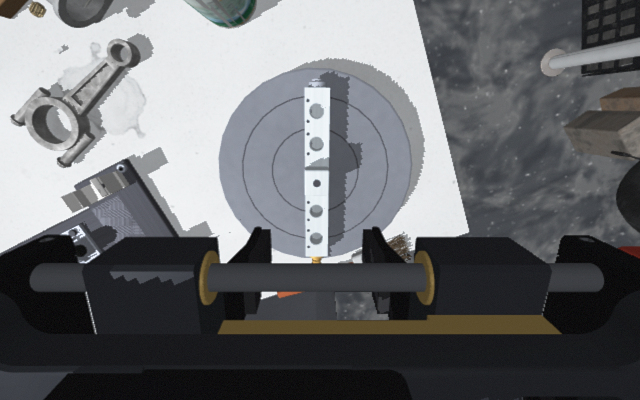

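Request:
{"name": "step_arm", "arguments": {"increments": [-0.92, -2.58, 1.02, -0.145, 0, 0, -0.91, -2.7, 0.65, -0.146, 0, 0, -0.92, -2.76, 0.24, -0.145, 0, 0, -0.91, -2.77, -0.16, -0.145, 0, 0, -0.92, -2.71, -0.56, -0.145, 0, 0, -0.91, -2.61, -0.95, -0.146, 0, 0, 0, 0, 0, 0, 0, 0, 0, 0, 0, 0, 0, 0]}}

```text
time: 95.15
position: [0.5, -0.1012, 0.249]
tool_rot: [1.927, 0.514, -1.929]
ft_force: [-0.1, 0.2, 0.4]
grip_width: 0.599
```

```bash
python3 - <<'E'
from h import *
st()
for c in('top','scene'):
    im,p=snap(c,c+'44.png')
    for n in('rail','turntable','tray','carburettor','brake_cleaner'): spot(c,p,n,1)
    spot(c,p,'injector_1',3)
E
```

```text
t 95.15 pos [ 0.5    -0.1012  0.249 ] ft [-0.1  0.2  0.4] grip 0.599
[[-0.001, 0.498, -0.867], [-0.0, -0.867, -0.498], [-1.0, -0.0, 0.001]]
q [ 0.963  0.039 -0.829  1.677  0.03   1.439 -0.919]
top turntable 0.73 [ 0.4486  0.3486 -0.0015]
top tray 0.82 [ 0.4503  0.3489 -0.0019]
top carburettor 0.74 [ 0.7804 -0.1024  0.0008]
top brake_cleaner 0.64 [ 0.722  -0.2349 -0.0019]
top injector_1 0.57 [0.4218 0.3469 0.0342]
top injector_1 0.49 [0.4684 0.3531 0.0328]
scene rail 0.56 [ 0.5036 -0.2675  0.0277]
scene tray 0.8 [0.4504 0.3511 0.    ]
scene carburettor 0.7 [ 7.820e-01 -1.029e-01  2.000e-04]
scene brake_cleaner 0.79 [ 7.219e-01 -2.383e-01  6.000e-04]
scene injector_1 0.58 [0.4189 0.3463 0.0317]
scene injector_1 0.51 [0.4693 0.3458 0.0287]
scene injector_1 0.15 [ 0.7199 -0.2403 -0.0015]
```

View pics/scene44.png

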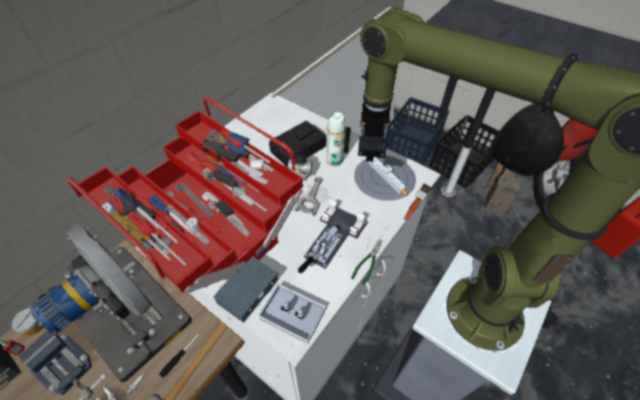

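View pics/top44.png

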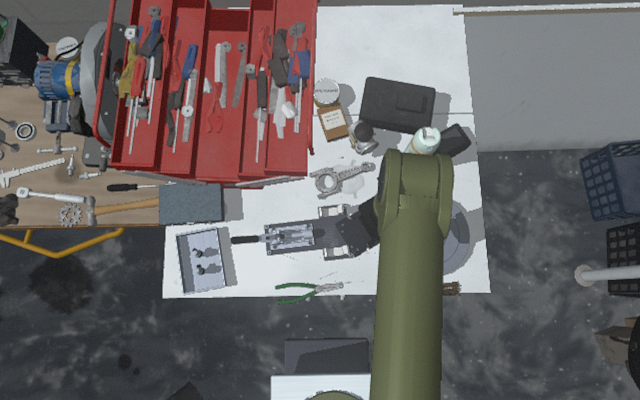

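The scene view shows the rail on the turntable (385,178), both injectors in the tray (295,310), and the can and carburettor where they were. Handing in.

```bash
python3 -c "
from bench import ctrl
print(ctrl.close_job())"
```

```text
the job is handed in; nothing more can be done
None
```

The job is handed in, at about 95 s of the 210 s. I opened the clamp, put the rail in the nest and locked it. I then pulled both injectors that were there (at x = ±38 mm) and stood them in the tray. Last, I unclamped the bare rail and set it, cups up, on the turntable.

**Last checks:**
- **Rail:** the wrist camera put its origin at (0.506, -0.266), within about 1.5 mm of the turntable centre, with all four cups empty. The final scene view put it 3–4 mm off. The final top view did not find it because the arm was in the way.
- **Injectors and tray:** both were standing in the tray in both final views.
- **Bystanders:** the carburettor and the spray can read the same as at the start, within the networks' scatter.
- **Clamp before pulling:** the rail's middle was within about 1 mm of nest along x, and the shut handle gave no movement under a 15 N push.

**What went wrong or disagreed:**
- **First rail grasps failed:** the fingers physically end about 30 mm short of the reported TCP, which I confirmed by touching the bench. The first attempt closed above the boss. The second rocked the rail sideways on the turntable before it settled upright again. I corrected all later heights for this.
- **Injector wobble:** one injector swayed in its cup while the rail was carried, but was straight again before the rail went into the nest.
- **Tray moved:** it shifted about 3 cm during the run with the robot not near it. I located it again before placing the injectors.
- **Clamp at the end:** the handle was left open, at roughly 1.36 rad by the wrist camera, short of the full 1.6.

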